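# Get the bobby pins out from behind the bottles

### The job

The tin of bobby pins on the round tray is boxed in by the mint brush holder, the amber bottle and the pink bottle: first stand all three of these upright on the marble board, and only then take out the tin and stand it, lid up, inside the gold ring on the heart-shaped mirror tray. After that, put the three back upright on the round tray, each in the middle of the coaster of its own colour that it came from. Do not knock any of them over, and leave the little red nail varnish bottle behind the tin where it stands.

Things in the scene. Friction and masses are not known exactly. Their poses are not given: they have to be found in the camera images.
- tin_c (a point): Round aluminium screw-top tin of bobby pins, 56 mm diameter, 36 mm tall, about 80 g, two dark hairpins drawn on its lid; the point is its centre, 18 mm above its underside, z up. It stands directly on the round tray.
- holder_c (a point): Mint-green hard brush holder, an empty round straight-sided cup with a three-way divider inside, 52 mm outer diameter, 100 mm tall, wall 4 mm, about 130 g; the point is its centre, 50 mm above its underside, z up. Grip it around the outside near the top.
- amber_c (a point): Amber square glass bottle: body 44 x 44 mm and 90 mm tall, with a gold square cap 30 x 30 x 14 mm on top (104 mm in all), about 200 g; the point is its centre, 52 mm above its underside; x and y are square to its side faces, z up.
- pink_c (a point): Pink round bottle: body 46 mm diameter and 90 mm tall with a pale band, white round cap 26 mm diameter and 20 mm tall on top (110 mm in all), about 170 g; the point is its centre, 55 mm above its underside, z up.
- coaster_mint: Mint-green round coaster, 70 mm diameter, 3 mm thick, fixed on the round wooden tray (280 mm diameter, 8 mm thick); the mint holder stands on it at the start and belongs on it at the end. Origin: centre of its underside, so its top is 3 mm higher, 11 mm above the table. The three coaster centres and the tin are about 85 mm apart (two coasters flank the tin, one is in front between them).
- coaster_amber: Amber-orange round coaster, same size; home of the amber bottle. Origin: centre of its underside, top 3 mm higher.
- coaster_pink: Pink round coaster, same size; home of the pink bottle. Origin: centre of its underside, top 3 mm higher.
- board: White marble board lying fixed on the table to one side (left or right), 270 mm long along its x, 120 mm wide along its y, 8 mm thick; the side area where the three wait. Origin: centre of its underside, so its top is 8 mm higher.
- heart: Heart-shaped glass mirror tray with gold edge, lying fixed on the table on the other side from the board, about 150 mm across, 6 mm thick, flat, its point towards its -x. On it a gold ring of 84 mm outer and 76 mm inner diameter (flat, no height). Origin: centre of the gold ring, on the underside, so its top is 6 mm higher.
- varnish_c (a point): Small red nail varnish bottle with black cap, 26 mm diameter, 48 mm tall, standing on the round tray behind the tin, about 78 mm from the tin's centre; the point is its centre, 24 mm above its underside. Not to be moved.
Mind the look-alikes: they are no part of the job. What is shaped like the part that bears pink_c but purple is not meant.

How it is judged:
By the outcome, as a careful person would: the job done as asked, in the order asked, and still so for the second after the job is handed in, with the robot touching nothing.
It also fails if it takes over 144 s, if anything falls off the work surface, if the arm or the gripper's body presses on something with over 40 N, if the wrist force passes 120 N, or if a joint passes its speed limit or range.

### The arm

A 6-joint arm with a two-finger parallel gripper is mounted at the origin on the work surface. World frame = base frame: x ahead of the robot, y to its left, z up, the work surface at z = 0. Lengths are in m, angles in rad, forces in N, time in s.
With the tool pointing down it reaches from about 0.325 to 0.9 m from the base axis. Payload 6.1 kg.
Tool frame: the origin (TCP) lies at the very end of the fingers, on their centre line; the grasp point (between the pads) lies 19 mm behind it; z points along the fingers, y is the direction in which the jaws open and shut (so a half turn about z gives the same grasp; the last joint's range is limited). The gripper opens to 87 mm and grips with 3 to 60 N. Pads are 19 mm wide; open, the fingers measure 117 mm over their backs; the gripper's body (75 mm by 190 mm) begins 51 mm behind the grasp point.
Start: joints at [-1.41, 0.22, 1.526, -0, 1.395, -0.126], TCP at [0.177, -0.599, 0.223] pointing down, gripper open.
Joint ranges: [-2.98, 2.98], [-0.91, 2.08], [0.09, 2.57], [-1.24, 4.39], [0.2, 2.65], [-2.68, 2.68]. Speed limits (rad/s): [2.57, 2.57, 3.01, 3.14, 3.14, 3.14].

### API

Orientations are given as a rotation vector (axis times angle).
In Python, from station import sense, snapshot, camera_info, finish_job gives the robot as it stands. The module is installed in compiled form; this text tells all that it offers.
- The arm moves only by the tool move_arm, never from a script. Its arguments are lists of equal length, an entry for each row: "rot": the turn, a rotation vector about the tool's x, y, z in degrees, a list of three; "offset": the shift along the tool's x, y, z in cm, a list of three; "gripper": the opening, from 0 (shut) to 1 (fully open). In form: {"rot": [[wx, wy, wz], ...], "offset": [[x, y, z], ...], "gripper": [gripper, ...]}. A call has 1 to 5 rows; each row shifts and turns the pose as measured when the row begins, along the tool's axes as they then stand; what a row does not reach is not made up. A row lasts 1/10 s, in which the tool goes at most 50 mm and 8.59 degrees, less where a joint would pass 70% of its speed; a pose out of reach is approached as far as the arm can. A call with a gripper value outside its range is refused whole. The fingers move at their own pace and stop on an object; the grip force is fixed at half the most. Time passes only in rows, so rows that do not move let the fingers close. It gives the time, the measured TCP pose, the force and the opening at its end, in the units of the state.
- sense(): the state, without advancing time (a new reading comes with each control period).
- snapshot(name): name is "side" or "top" or "wrist"; returns the picture (480x640x3 uint8, red, green, blue); there is no depth.
- camera_info(name): a dict with "fx", "fy", "cx", "cy" (pixels), "k1" (the pictures are not rectified: a ray, as slopes to the right and down, at radius r is drawn at 1 + k1 r^2 times it, then the intrinsics apply), "R" (3x3) and "t" (3): a world point X has camera coordinates R X + t. Camera axes: x right, y down, z forward; pixel columns grow to the right and rows downward; lengths in m; the calibration is good to about 2 mm. A picture is of the moment at which its call begins: read the wrist's pose just before it. camera_info takes no time and is no camera call; for the wrist camera it gives the pose at the moment of the call.
- finish_job(): hands the job in, once; it reports no verdict.
The state is a dict: "time_s": time; "q": joint angles; "qd": joint speeds; "effort": joint torques, N m; "position": TCP position; "eef_rot": TCP orientation; "force": force on the tool from outside, world axes, zero at the start; "ft_torque": the same for the moment, N m; "grip_width": finger opening in m.
Only numpy, scipy, OpenCV 4.12 (cv2) and the standard library are available. Lean on these libraries where they do the work, as an engineer would, in place of code of your own. Each camera call takes 0.05 s, during which the arm holds its last target.

## Working session

There is one attempt and no reset: what is moved stays moved. The work goes in short steps, Python scripts to look and compute and a tool call to move; the robot and the scene stay as the last step left them, time stands still between calls to the robot, and variables do not carry over. Pictures are saved under pics/ and viewed, and the job is handed in when it is done.

Besides the shell and the picture viewer there is one more tool, called as name(argument=value, ...) on one line, values as JSON. move_arm: Moves the arm, as the interface text tells. Its arguments: {"type":"object","properties":{"rot":{"type":"array","items":{"type":"array","items":{"type":"number"}}},"offset":{"type":"array","items":{"type":"array","items":{"type":"number"}}},"gripper":{"type":"array","items":{"type":"number"}}},"required":["rot","offset","gripper"]}

```bash
mkdir -p pics; cat > h.py <<'E'
import numpy as np, cv2
from station import sense, snapshot, camera_info, finish_job
def snap(n,f):
    im=snapshot(n); cv2.imwrite('pics/'+f+'.png',im[:,:,::-1]); return im
def ray(ci,u,v):
    xd=(u-ci['cx'])/ci['fx']; yd=(v-ci['cy'])/ci['fy']
    x,y=xd,yd
    for _ in range(30):
        s=1+ci['k1']*(x*x+y*y); x,y=xd/s,yd/s
    R=np.array(ci['R']);t=np.array(ci['t'])
    return -R.T@t, R.T@np.array([x,y,1.])
def onz(ci,u,v,z):
    o,d=ray(ci,u,v); return o+d*(z-o[2])/d[2]
def proj(ci,X):
    c=np.array(ci['R'])@np.array(X)+np.array(ci['t']); x,y=c[0]/c[2],c[1]/c[2]
    s=1+ci['k1']*(x*x+y*y); return np.array([ci['fx']*x*s+ci['cx'],ci['fy']*y*s+ci['cy']])
E
python3 - <<'E'
from h import *
np.set_printoptions(precision=4,suppress=True)
print(sense())
for n in ('top','side','wrist'):
    c=camera_info(n); print(n,c); snap(n,n+'0')
E
```

```text
{'time_s': 0.0, 'q': array([-1.4101,  0.2212,  1.5276, -0.    ,  1.3947, -0.1261]), 'qd': array([-0.0012, -0.0007,  0.0004,  0.0007,  0.0021, -0.    ]), 'effort': array([ -0.0017, -49.4612, -38.739 ,   0.0699,   0.0574,  -0.0001]), 'position': array([ 0.1767, -0.5989,  0.2214]), 'eef_rot': array([-3.1074, -0.4487,  0.0001]), 'force': array([-0.0637,  0.4587,  1.4121]), 'ft_torque': array([-0.0198, -0.0185,  0.0595]), 'grip_width': 0.0871425287312136}
top {'fx': 455.3705362129481, 'fy': 455.3705362129481, 'cx': 313.1667173604324, 'cy': 243.99067331136197, 'k1': 0.008498576442187085, 'R': array([[-0.0002, -0.9998,  0.0209],
       [-0.9972, -0.0013, -0.0749],
       [ 0.0749, -0.0208, -0.997 ]]), 't': array([-0.0165,  0.5238,  0.7806])}
side {'fx': 595.8923619182482, 'fy': 595.8923619182482, 'cx': 311.6096407419223, 'cy': 253.13192270874896, 'k1': 0.028952043312420725, 'R': array([[ 0.998 , -0.0638, -0.0036],
       [-0.0495, -0.7356, -0.6756],
       [ 0.0404,  0.6744, -0.7373]]), 't': array([-0.5077,  0.0943,  1.0701])}
wrist {'fx': 381.866393170664, 'fy': 381.866393170664, 'cx': 323.9334189241971, 'cy': 238.1391728410142, 'k1': -0.025372059279331203, 'R': array([[ 0.2838, -0.9589, -0.0021],
       [-0.9149, -0.2715,  0.2988],
       [-0.2871, -0.0829, -0.9543]]), 't': array([-0.6236, -0.037 ,  0.3918])}
```

View pics/top0.png

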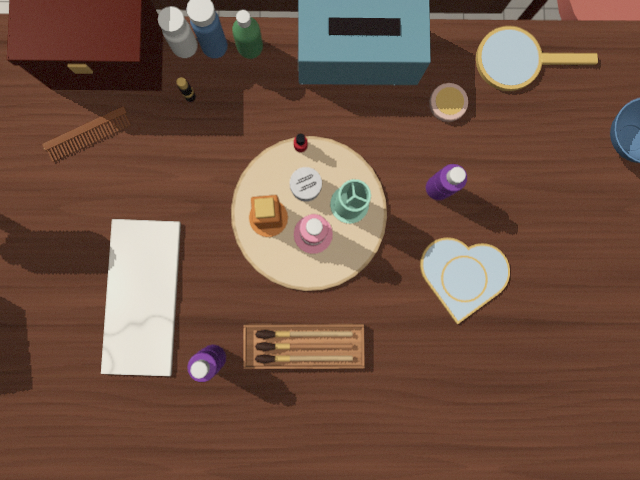

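View pics/side0.png

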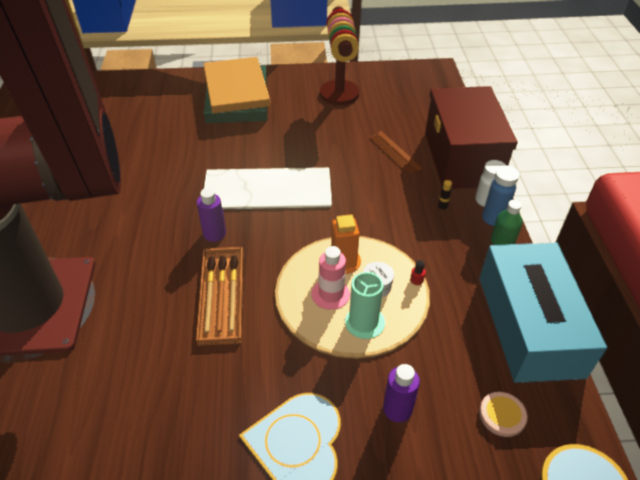

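View pics/wrist0.png

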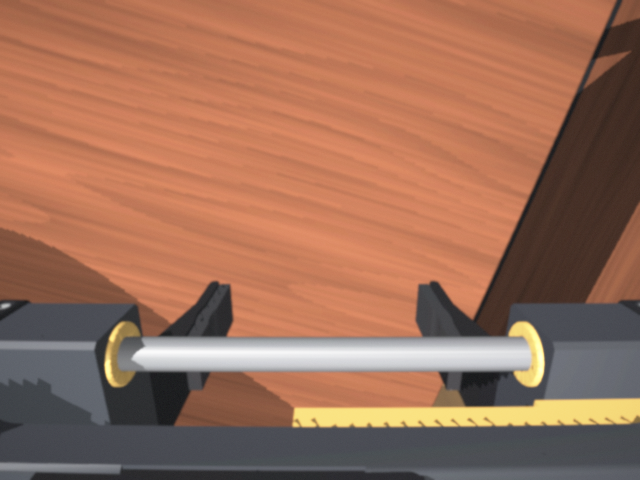

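The top view shows the round tray at (310,212). The pink bottle on its pink coaster is at (313,230). Two purple bottles, at (448,182) and (205,365), have the same shape but the wrong colour. The board is at (142,298) and the heart at (464,280).

```bash
python3 - <<'E'
import cv2
a=cv2.imread('pics/top0.png')
cv2.imwrite('pics/c1.png',cv2.resize(a[125:295,225:395],None,fx=3.5,fy=3.5,interpolation=cv2.INTER_CUBIC))
b=cv2.imread('pics/side0.png')
cv2.imwrite('pics/c2.png',cv2.resize(b[205:360,270:435],None,fx=3.6,fy=3.6,interpolation=cv2.INTER_CUBIC))
E
```

```text
(no output)
```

View pics/c1.png

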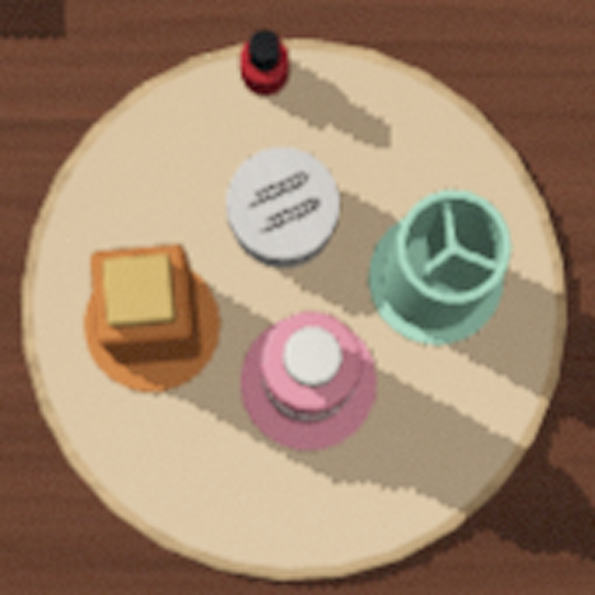

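View pics/c2.png

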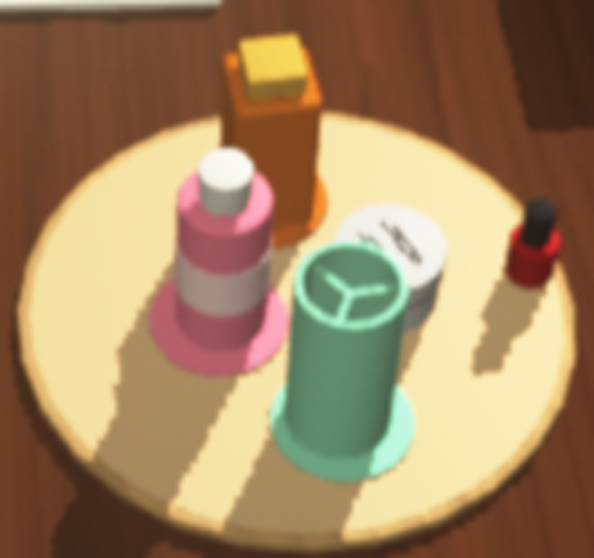

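```bash
cat > meas.py <<'E'
from h import *
np.set_printoptions(precision=4,suppress=True)
c=camera_info('top'); cs=camera_info('side')
def full(cc): return (225+(cc[0]+.5)/3.5-.5,125+(cc[1]+.5)/3.5-.5)
def fs(cc): return (270+(cc[0]+.5)/3.6-.5,205+(cc[1]+.5)/3.6-.5)
for n,p,z in [('tin',(284,204),.044),('mintrim',(454,247),.111),('ambercap',(138,290),.115),('pinkcap',(313,357),.121),('cm',(437,277),.011),('ca',(152,325),.011),('cp',(309,384),.011),('tray',(294,308),.008)]:
    print(n,onz(c,*full(p),z))
print('side')
for n,p,z in [('tin',(392,250),.044),('mintrim',(351,284),.111),('pinkcap',(226,170),.121),('ambercap',(273,62),.115)]:
    print(n,onz(cs,*fs(p),z))
a=cv2.imread('pics/top0.png'); hsv=cv2.cvtColor(a,cv2.COLOR_BGR2HSV)
# board
m=((hsv[:,:,1]<40)&(hsv[:,:,2]>150)).astype(np.uint8); m[:,:60]=0;m[:,200:]=0; m[:200]=0
cn=max(cv2.findContours(m,0,2)[0],key=cv2.contourArea)
box=cv2.boxPoints(cv2.minAreaRect(cn)); W=np.array([onz(c,*p,.008) for p in box])
print('board',box,W,W.mean(0))
# ring
m=((hsv[:,:,0]>15)&(hsv[:,:,0]<35)&(hsv[:,:,1]>60)&(hsv[:,:,2]>140)).astype(np.uint8)
m2=np.zeros_like(m); cv2.circle(m2,(464,279),27,1,-1); m=m*m2
ys,xs=np.nonzero(m); print(len(xs)); P=np.array([onz(c,x,y,.006)[:2] for x,y in zip(xs,ys)])
A=np.c_[2*P,np.ones(len(P))]; s=np.linalg.lstsq(A,(P**2).sum(1),rcond=None)[0]; r=np.sqrt(s[2]+s[0]**2+s[1]**2); print('ring',s[:2],r)
for _ in range(3):
    d=abs(np.hypot(*(P-s[:2]).T)-r); P=P[d<.004]; A=np.c_[2*P,np.ones(len(P))]; s=np.linalg.lstsq(A,(P**2).sum(1),rcond=None)[0]; r=np.sqrt(s[2]+s[0]**2+s[1]**2); print('ring',s[:2],r,len(P))
E
python3 meas.py
```

```text
tin [ 0.6274 -0.003   0.044 ]
mintrim [ 0.594  -0.0791  0.111 ]
ambercap [0.5734 0.0621 0.115 ]
pinkcap [ 0.543  -0.0155  0.121 ]
cm [ 0.5968 -0.0815  0.011 ]
ca [0.5717 0.0639 0.011 ]
cp [ 0.5417 -0.016   0.011 ]
tray [ 0.581  -0.0084  0.008 ]
side
tin [ 0.6277 -0.0051  0.044 ]
mintrim [ 0.5934 -0.0801  0.111 ]
pinkcap [ 0.5428 -0.0166  0.121 ]
ambercap [0.5726 0.0588 0.115 ]
board [[100.3278 372.9793]
 [109.8693 217.1348]
 [179.4249 221.3933]
 [169.8834 377.2378]] [[0.301  0.351  0.008 ]
 [0.5719 0.3439 0.008 ]
 [0.5647 0.2214 0.008 ]
 [0.293  0.2318 0.008 ]] [0.4326 0.287  0.008 ]
242
ring [ 0.4636 -0.2862] 0.03998975876452325
ring [ 0.4636 -0.2862] 0.03998975876452325 242
ring [ 0.4636 -0.2862] 0.03998975876452325 242
ring [ 0.4636 -0.2862] 0.03998975876452325 242
```

```bash
cat > plan.py <<'E'
import sys
from h import *
from scipy.spatial.transform import Rotation as Ro
# usage: plan.py x y z psi_deg   -> rows (straight line, tool down)
np.set_printoptions(precision=4,suppress=True)
T=np.array([float(v) for v in sys.argv[1:4]]); psi=np.radians(float(sys.argv[4]))
s=sense(); p=s['position']; R=Ro.from_rotvec(s['eef_rot'])
Rt=Ro.from_matrix(np.c_[[np.cos(psi),np.sin(psi),0],[np.sin(psi),-np.cos(psi),0],[0,0,-1]])
w=(R.inv()*Rt).as_rotvec(); n=int(np.ceil(max(np.linalg.norm(T-p)/.049,np.degrees(np.linalg.norm(w))/8.4,1)))
print(s['time_s'],p,s['grip_width'],'rows',n,'rotdeg',np.degrees(w))
for k in range(n):
    Rk=R*Ro.from_rotvec(w*k/n)
    print(np.round(np.degrees(w)/n,1).tolist(),np.round(Rk.inv().apply((T-p)/n)*100,2).tolist())
E
python3 plan.py .5425 -.016 .19 90
python3 - <<'E'
from h import *
c=camera_info('top')
for u,v in [(198,370),(457,176)]: print(onz(c,u,v,.110))
P=[onz(c,225+(a+.5)/3.5-.5,125+(b+.5)/3.5-.5,.115)[:2] for a,b in [(103,256),(168,254),(173,322),(110,325)]]
for i in range(4):
    d=P[(i+1)%4]-P[i]; print(P[i],d,np.degrees(np.arctan2(d[1],d[0])))
E
```

```text
0.15 [ 0.1767 -0.599   0.2217] 0.08696471774199349 rows 15 rotdeg [ -0.0649  -0.0656 -73.5677]
[-0.0, -0.0, -4.9] [3.44, -3.04, 0.22]
[-0.0, -0.0, -4.9] [3.69, -2.73, 0.22]
[-0.0, -0.0, -4.9] [3.91, -2.41, 0.22]
[-0.0, -0.0, -4.9] [4.1, -2.06, 0.22]
[-0.0, -0.0, -4.9] [4.26, -1.71, 0.21]
[-0.0, -0.0, -4.9] [4.39, -1.34, 0.21]
[-0.0, -0.0, -4.9] [4.49, -0.96, 0.21]
[-0.0, -0.0, -4.9] [4.55, -0.57, 0.21]
[-0.0, -0.0, -4.9] [4.58, -0.18, 0.21]
[-0.0, -0.0, -4.9] [4.58, 0.21, 0.21]
[-0.0, -0.0, -4.9] [4.55, 0.61, 0.21]
[-0.0, -0.0, -4.9] [4.48, 0.99, 0.21]
[-0.0, -0.0, -4.9] [4.38, 1.37, 0.21]
[-0.0, -0.0, -4.9] [4.25, 1.74, 0.21]
[-0.0, -0.0, -4.9] [4.08, 2.1, 0.21]
[0.32502509 0.16055091 0.11      ]
[ 0.62547374 -0.2424742   0.11      ]
[0.58861356 0.07770475] [ 0.00100529 -0.0288269 ] -88.00271520913367
[0.58961884 0.04887786] [-0.03046301 -0.00240582] -175.48442240560615
[0.55915583 0.04647203] [-0.00141474  0.02785299] 92.90772216837242
[0.5577411  0.07432503] [0.03087246 0.00337973] 6.247509422281585
```

move_arm(rot=[[0,0,-4.9],[0,0,-4.9],[0,0,-4.9],[0,0,-4.9],[0,0,-4.9]], offset=[[3.4,-3.0,0.2],[3.7,-2.7,0.2],[3.9,-2.4,0.2],[4.1,-2.1,0.2],[4.3,-1.7,0.2]], gripper=[1,1,1,1,1])

```text
time_s: 0.65
position: [0.2976, -0.402, 0.2085]
eef_rot: [-2.937, -1.106, 0.001]
force: [0.9, -0.2, 0.2]
grip_width: 0.0871
```

move_arm(rot=[[0,0,-4.9],[0,0,-4.9],[0,0,-4.9],[0,0,-4.9],[0,0,-4.9]], offset=[[4.4,-1.3,0.2],[4.5,-1.0,0.2],[4.5,-0.6,0.2],[4.6,-0.2,0.2],[4.6,0.2,0.2]], gripper=[1,1,1,1,1])

```text
time_s: 1.15
position: [0.4192, -0.1966, 0.198]
eef_rot: [-2.621, -1.726, -0.002]
force: [0.3, 0.1, 0.5]
grip_width: 0.0872
```

```bash
python3 plan.py .5425 -.016 .19 90
```

```text
1.15 [ 0.4192 -0.1966  0.198 ] 0.08724255079407728 rows 5 rotdeg [ -0.0928  -0.1753 -23.2859]
[-0.0, -0.0, -4.7] [4.29, 0.84, 0.17]
[-0.0, -0.0, -4.7] [4.21, 1.18, 0.17]
[-0.0, -0.0, -4.7] [4.1, 1.52, 0.17]
[-0.0, -0.0, -4.7] [3.96, 1.85, 0.16]
[-0.0, -0.0, -4.7] [3.8, 2.16, 0.16]
```

move_arm(rot=[[0,0,-4.7],[0,0,-4.7],[0,0,-4.7],[0,0,-4.7],[0,0,-4.7]], offset=[[4.3,0.8,0.2],[4.2,1.2,0.2],[4.1,1.5,0.2],[4.0,1.9,0.2],[3.8,2.2,0.2]], gripper=[1,1,1,1,1])

```text
time_s: 1.65
position: [0.5443, -0.0049, 0.1879]
eef_rot: [-2.195, -2.245, -0.003]
force: [-0.1, -0.5, 0.2]
grip_width: 0.0869
```

```bash
python3 plan.py .5425 -.016 .19 90; python3 - <<'E'
from h import *
snap('wrist','w1'); c=camera_info('wrist')
for n,X in [('pinkcap',(.5425,-.016,.121)),('mint',(.594,-.08,.111)),('amb',(.5725,.0615,.115)),('tin',(.627,-.004,.044))]: print(n,proj(c,X))
E
```

```text
1.65 [ 0.5443 -0.0049  0.1879] 0.08688186980198709 rows 1 rotdeg [-0.0066 -0.1472  1.277 ]
[-0.0, -0.1, 1.3] [-1.1, -0.21, -0.21]
pinkcap [316.65133023 279.60236839]
mint [385.53950145 357.3506183 ]
amb [369.4196158  158.94417765]
tin [419.50981618 232.61927247]
```

View pics/w1.png

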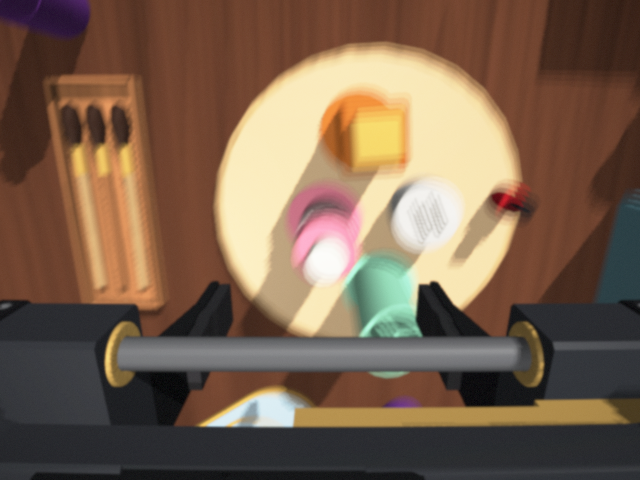

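The image is motion-blurred, so the next picture is taken at rest. The pink bottle is centred between the jaws.

move_arm(rot=[[0,0,1.3],[0,0,0]], offset=[[-1.1,-0.2,0],[0,0,0]], gripper=[1,1])

```text
time_s: 1.9
position: [0.5453, -0.008, 0.1864]
eef_rot: [-2.205, -2.23, -0.008]
force: [-0.6, -0.4, -0.4]
grip_width: 0.0871
```

```bash
python3 plan.py .5425 -.016 .062 90; python3 - <<'E'
from h import *
c=camera_info('wrist');snap('wrist','w2'); 
for n,X in [('pinkcap',(.5425,-.016,.121)),('mint',(.594,-.08,.111)),('amb',(.5725,.0615,.115)),('tin',(.627,-.004,.044))]: print(n,proj(c,X))
E
```

```text
1.9 [ 0.5453 -0.008   0.1864] 0.08713903840240106 rows 3 rotdeg [-0.005  -0.4045  0.6425]
[-0.0, -0.1, 0.2] [-0.29, -0.1, 4.14]
[-0.0, -0.1, 0.2] [-0.28, -0.09, 4.14]
[-0.0, -0.1, 0.2] [-0.27, -0.09, 4.14]
pinkcap [319.73213183 268.16611861]
mint [391.00235412 347.21821343]
amb [371.27377762 143.81295051]
tin [423.23930358 221.50888492]
```

View pics/w2.png

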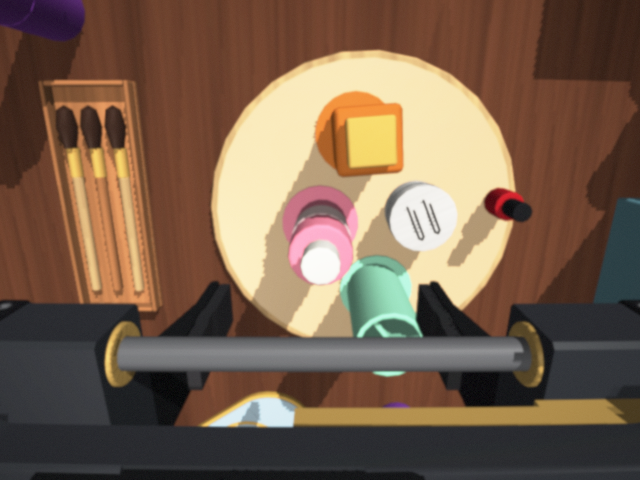

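move_arm(rot=[[0,0,0.6],[0,0,0]], offset=[[-0.7,-0.3,0],[0,0,0]], gripper=[1,1])

```text
time_s: 2.15
position: [0.5411, -0.0173, 0.1863]
eef_rot: [-2.221, -2.214, -0.007]
force: [0.5, -0.6, -0.2]
grip_width: 0.0866
```

```bash
python3 plan.py .5425 -.016 .062 90; python3 - <<'E'
from h import *
c=camera_info('wrist');snap('wrist','w3'); 
for n,X in [('pinkcap',(.5425,-.016,.121)),('mint',(.594,-.08,.111)),('amb',(.5725,.0615,.115)),('tin',(.627,-.004,.044))]: print(n,proj(c,X))
E
```

```text
2.15 [ 0.5411 -0.0173  0.1863] 0.08659931787770656 rows 3 rotdeg [-0.0344 -0.4125 -0.195 ]
[-0.0, -0.1, -0.1] [0.01, 0.05, 4.14]
[-0.0, -0.1, -0.1] [0.02, 0.05, 4.14]
[-0.0, -0.1, -0.1] [0.03, 0.05, 4.14]
pinkcap [326.53305866 254.61246301]
mint [399.24425058 335.06704274]
amb [377.28526183 127.01137408]
tin [429.38541377 209.16352012]
```

move_arm(rot=[[0,0,0],[0,0,0],[0,0,0],[0,0,0]], offset=[[0,0.1,4],[0,0,4],[0.1,0,4],[0,0,0.3]], gripper=[1,1,1,1])

```text
time_s: 2.6
position: [0.5451, -0.0191, 0.0645]
eef_rot: [2.231, 2.209, 0.017]
force: [-0.9, -0.2, -0.1]
grip_width: 0.0873
```

```bash
python3 plan.py .5425 -.016 .062 90; python3 - <<'E'
from h import *
snap('side','s3'); a=snap('top','t3')
cv2.imwrite('pics/t3c.png',cv2.resize(a[125:295,225:395,::-1],None,fx=3.5,fy=3.5,interpolation=cv2.INTER_CUBIC))
E
```

```text
2.6 [ 0.5451 -0.0191  0.0645] 0.0872746242374532 rows 1 rotdeg [ 0.5268 -0.3349 -0.5657]
[0.5, -0.3, -0.6] [0.31, -0.26, 0.25]
```

View pics/s3.png

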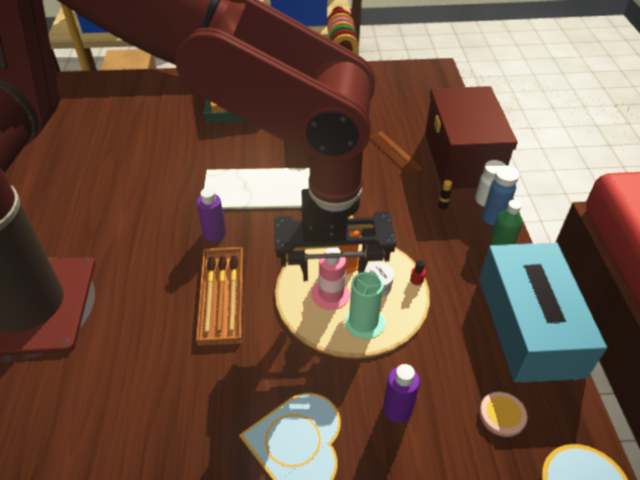

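move_arm(rot=[[0,0,-0.6],[0,0,0],[0,0,0],[0,0,0],[0,0,0]], offset=[[0.3,-0.25,0.2],[0,0,0],[0,0,0],[0,0,0],[0,0,0]], gripper=[1,1,0.6,0.3,0.3])

```text
time_s: 3.2
position: [0.5526, -0.0178, 0.0767]
eef_rot: [2.205, 2.208, 0.036]
force: [0.9, 0.4, -0.1]
grip_width: 0.0707
```

move_arm(rot=[[0,0,0],[0,0,0],[0,0,0],[0,0,0],[0,0,0]], offset=[[0,0,0],[0,0,0],[0,0,0],[0,0,0],[0,0,0]], gripper=[0.2,0.2,0.2,0.2,0.2])

```text
time_s: 3.7
position: [0.5528, -0.0178, 0.0774]
eef_rot: [2.204, 2.208, 0.037]
force: [-1.4, 0.1, 1.5]
grip_width: 0.0475
```

```bash
python3 plan.py .5425 -.016 .062 90; python3 plan.py .5425 -.016 .20 90
```

```text
3.7 [ 0.5528 -0.0178  0.0774] 0.047503027561174915 rows 1 rotdeg [ 1.8077 -0.0964  0.0993]
[1.8, -0.1, 0.1] [0.18, -1.08, 1.51]
3.7 [ 0.5528 -0.0178  0.0774] 0.047503027561174915 rows 3 rotdeg [ 1.8077 -0.0964  0.0993]
[0.6, -0.0, 0.0] [0.07, -0.21, -4.09]
[0.6, -0.0, 0.0] [0.06, -0.26, -4.09]
[0.6, -0.0, 0.0] [0.06, -0.3, -4.09]
```

```bash
python3 - <<'E'
from h import *
b=snap('side','s4')
cv2.imwrite('pics/s4c.png',cv2.resize(b[205:360,270:435,::-1],None,fx=3.6,fy=3.6,interpolation=cv2.INTER_CUBIC))
print(sense())
E
```

```text
{'time_s': 3.75, 'q': array([-0.17937193,  0.17820134,  1.865854  ,  0.00832339,  1.06688146,
       -0.18492658]), 'qd': array([-0.00022553,  0.00198862,  0.00129321, -0.0015776 , -0.0010479 ,
       -0.00118956]), 'effort': array([ 4.94486318e-03, -4.21215820e+01, -3.37417603e+01,  1.10660247e-01,
       -2.57195821e-01,  3.26035428e-03]), 'position': array([ 0.55277666, -0.01780996,  0.0774137 ]), 'eef_rot': array([2.20456973, 2.20820443, 0.03657945]), 'force': array([-0.34878605, -0.61114843,  0.36248783]), 'ft_torque': array([-0.05154859, -0.03337248,  0.01648467]), 'grip_width': 0.04768986664366458}
```

View pics/s4c.png

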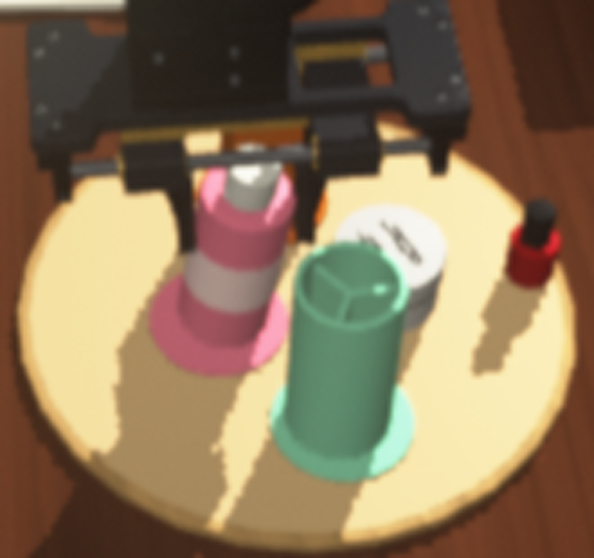

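The bottle leans towards +x because the gripper drifted about 10 mm after the fast descent. I'll ease the gripper back to straighten it, then reopen and regrasp. I'll also decelerate and settle from here on.

move_arm(rot=[[0.9,0,0],[0.9,0,0]], offset=[[0,-0.5,0],[0,-0.5,0]], gripper=[0.5,0.5])

```text
time_s: 3.95
position: [0.5437, -0.018, 0.0778]
eef_rot: [2.22, 2.223, 0.003]
force: [1.8, 0.1, 1.2]
grip_width: 0.0476
```

```bash
cat > settle.py <<'E'
from h import *
import sys
np.set_printoptions(precision=4,suppress=True)
for i in range(int(sys.argv[1])):
    s=sense(); print(s['time_s'],s['position'],s['eef_rot'],s['grip_width'],s['force'])
    b=snapshot('side')
s=sense(); print(s['time_s'],s['position'],s['grip_width'])
cv2.imwrite('pics/%s.png'%sys.argv[2],cv2.resize(b[205:360,270:435,::-1],None,fx=3.6,fy=3.6,interpolation=cv2.INTER_CUBIC))
E
python3 settle.py 5 s5
```

```text
3.95 [ 0.5437 -0.018   0.0778] [2.2197 2.223  0.0032] 0.04760873887601611 [1.7772 0.0842 1.1883]
4.0 [ 0.5432 -0.018   0.0777] [-2.2191 -2.2226 -0.0017] 0.047509667247635244 [0.4875 0.1227 2.4748]
4.05 [ 0.5433 -0.0179  0.0777] [-2.2194 -2.2229 -0.0025] 0.04740729281998423 [ 0.0497 -0.0112  3.6313]
4.1 [ 0.5433 -0.0179  0.0777] [-2.2193 -2.223  -0.0026] 0.047513727512352014 [-1.062   0.1897  3.297 ]
4.15 [ 0.5433 -0.0179  0.0777] [-2.2194 -2.2232 -0.0027] 0.047861152439852624 [-0.1069 -0.5354  4.149 ]
4.2 [ 0.5433 -0.0179  0.0777] 0.04754677907225555
```

View pics/s5.png

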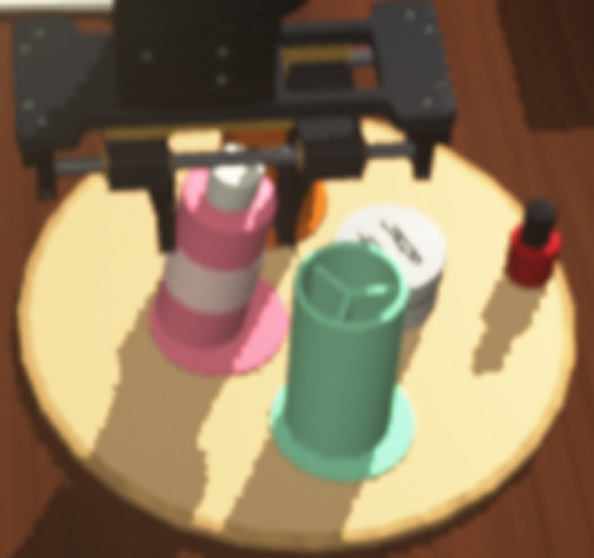

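move_arm(rot=[[-3.5,0,0],[-3.5,0,0]], offset=[[0,0,0],[0,0,0]], gripper=[0.5,0.5])

```text
time_s: 4.4
position: [0.5437, -0.0179, 0.0767]
eef_rot: [2.156, 2.16, 0.136]
force: [-0.4, 0.7, -1.8]
grip_width: 0.0476
```

```bash
python3 settle.py 4 s6
```

```text
4.4 [ 0.5437 -0.0179  0.0767] [2.1559 2.1599 0.1364] 0.047613008106809476 [-0.4264  0.6768 -1.8141]
4.45 [ 0.5422 -0.0176  0.0759] [2.1555 2.1598 0.1377] 0.0474522503364803 [3.1061 1.8609 0.2363]
4.5 [ 0.5421 -0.0177  0.0764] [2.1577 2.1608 0.1342] 0.047623759109623215 [-0.4331  0.8845 -1.9394]
4.55 [ 0.5427 -0.0179  0.0768] [2.1581 2.1611 0.1333] 0.048264560328563126 [ 0.2643  0.8225 -1.3434]
4.6 [ 0.5434 -0.018   0.0772] 0.0475577078836438
```

View pics/s6.png

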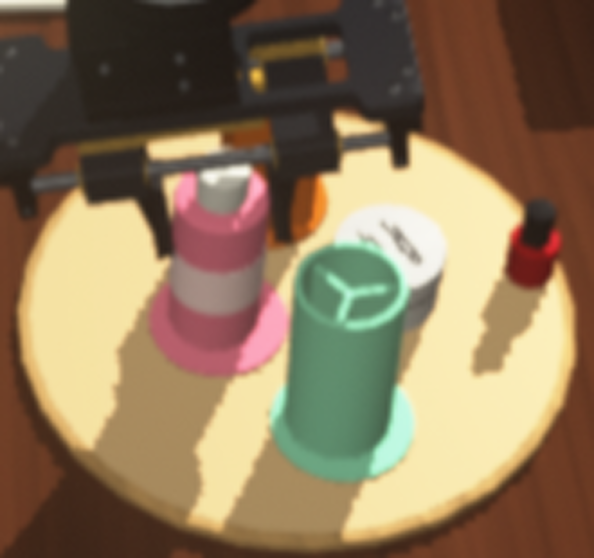

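The bottle is upright again on its coaster. Next I release it, level the tool, lower it gently and regrasp.

move_arm(rot=[[0,0,0],[0,0,0],[0,0,0],[0,0,0],[0,0,0]], offset=[[0,0,0],[0,0,0],[0,0,0],[0,0,0],[0,0,0]], gripper=[1,1,1,1,1])

```text
time_s: 5.1
position: [0.5451, -0.0183, 0.0778]
eef_rot: [2.158, 2.162, 0.131]
force: [-0.9, -0.4, 0.5]
grip_width: 0.0797
```

```bash
python3 settle.py 2 s7; python3 plan.py .5425 -.016 .0765 90
```

```text
5.1 [ 0.5451 -0.0183  0.0778] [2.1584 2.1619 0.1314] 0.07967195644724452 [-0.9092 -0.4161  0.5171]
5.15 [ 0.5451 -0.0183  0.0778] [2.1584 2.1619 0.1314] 0.08267776031817878 [0.3628 0.5307 0.4446]
5.2 [ 0.545  -0.0183  0.0778] 0.08423829278540376
5.2 [ 0.545  -0.0183  0.0778] 0.08423829278540376 rows 1 rotdeg [ 6.8826 -0.0824  0.0923]
[6.9, -0.1, 0.1] [0.23, -0.26, 0.1]
```

View pics/s7.png

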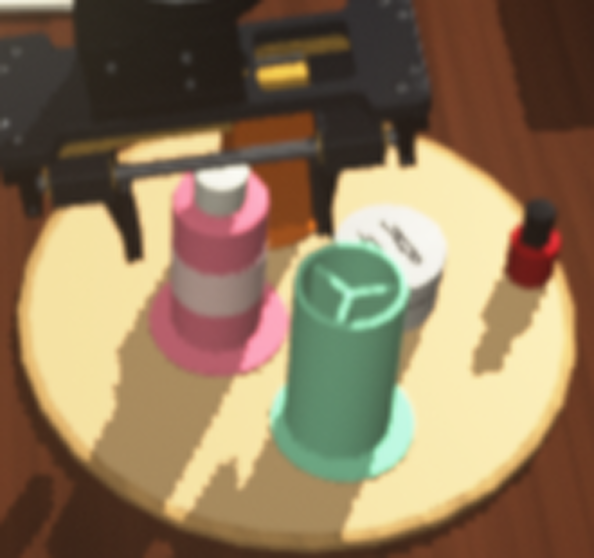

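move_arm(rot=[[3.5,0,0],[3.4,0,0]], offset=[[0.1,-0.2,0],[0.1,-0.1,0]], gripper=[1,1])

```text
time_s: 5.4
position: [0.5404, -0.0162, 0.0774]
eef_rot: [-2.217, -2.22, 0.003]
force: [0.3, -0.3, -0.7]
grip_width: 0.087
```

```bash
python3 settle.py 3 s8; python3 plan.py .5420 -.016 .063 90
```

```text
5.4 [ 0.5404 -0.0162  0.0774] [-2.2174 -2.22    0.0031] 0.08699859405244223 [ 0.2592 -0.2544 -0.7041]
5.45 [ 0.5415 -0.0163  0.0777] [-2.2168 -2.2193  0.0049] 0.08660048015701573 [-1.0139 -0.3696  1.0151]
5.5 [ 0.5418 -0.0162  0.0774] [-2.2179 -2.2216  0.0008] 0.0871200067334819 [-0.5292 -0.3866  0.0302]
5.55 [ 0.5414 -0.0161  0.077 ] 0.08722839200590886
5.55 [ 0.5414 -0.0161  0.077 ] 0.08722839200590886 rows 1 rotdeg [-0.0709 -0.0862  0.1067]
[-0.1, -0.1, 0.1] [0.01, 0.07, 1.4]
```

move_arm(rot=[[0,0,0],[0,0,0]], offset=[[0,0,0.7],[0,0,0.7]], gripper=[1,1])

```text
time_s: 5.75
position: [0.5417, -0.0161, 0.0628]
eef_rot: [2.219, 2.223, 0.004]
force: [-0.5, 0.4, -0.7]
grip_width: 0.0868
```

```bash
python3 settle.py 4 s9; python3 plan.py .5420 -.016 .063 90
```

```text
5.75 [ 0.5417 -0.0161  0.0628] [2.2188 2.2232 0.004 ] 0.08680356534685565 [-0.4578  0.384  -0.7318]
5.8 [ 0.5407 -0.016   0.0614] [-2.2185 -2.2227 -0.0019] 0.08707006006720892 [-0.2219 -0.144   0.2908]
5.85 [ 0.5405 -0.016   0.0618] [-2.2181 -2.2222 -0.0012] 0.08683516289983903 [-0.8821  0.465   0.3276]
5.9 [ 0.5409 -0.016   0.0624] [-2.2184 -2.2227 -0.0016] 0.08705971755751851 [ 0.1473 -0.4057 -0.6255]
5.95 [ 0.5414 -0.0161  0.0629] 0.08677232138362727
5.95 [ 0.5414 -0.0161  0.0629] 0.08677232138362727 rows 1 rotdeg [ 0.0406 -0.0844  0.1064]
[0.0, -0.1, 0.1] [0.01, 0.06, -0.01]
```

move_arm(rot=[[0,0,0],[0,0,0],[0,0,0],[0,0,0],[0,0,0]], offset=[[0,0,0],[0,0,0],[0,0,0],[0,0,0],[0,0,0]], gripper=[0.4,0.4,0.4,0.4,0.4])

```text
time_s: 6.45
position: [0.542, -0.0163, 0.0638]
eef_rot: [2.219, 2.223, 0.004]
force: [-0.4, -0.9, 0.1]
grip_width: 0.0554
```

```bash
python3 settle.py 8 s10
```

```text
6.45 [ 0.542  -0.0163  0.0638] [2.2187 2.2227 0.0043] 0.05537394350187823 [-0.4215 -0.8608  0.1401]
6.5 [ 0.542  -0.0163  0.0638] [2.2187 2.2227 0.0043] 0.05107364565209672 [ 0.0571  0.0928 -0.4886]
6.55 [ 0.5418 -0.0163  0.0638] [2.2188 2.2229 0.004 ] 0.0470718750747575 [-1.0463 -0.369   1.601 ]
6.6 [ 0.5418 -0.0163  0.0637] [2.219  2.2229 0.0039] 0.04525617066911266 [-0.0955  0.1446  1.101 ]
6.65 [ 0.5418 -0.0163  0.0637] [2.2189 2.2229 0.004 ] 0.045145255623905124 [-0.2719 -1.6672  0.3037]
6.7 [ 0.5418 -0.0163  0.0637] [2.2188 2.2229 0.004 ] 0.045733973653417706 [-0.0667 -0.2599  0.3242]
6.75 [ 0.5418 -0.0163  0.0637] [2.2189 2.2228 0.0039] 0.04580641146190708 [-0.5666 -0.1937  1.2541]
6.8 [ 0.5418 -0.0163  0.0637] [2.2189 2.2229 0.004 ] 0.045634259936092075 [0.0781 0.1884 0.5249]
6.85 [ 0.5418 -0.0163  0.0637] 0.04551048457573819
```

View pics/s10.png

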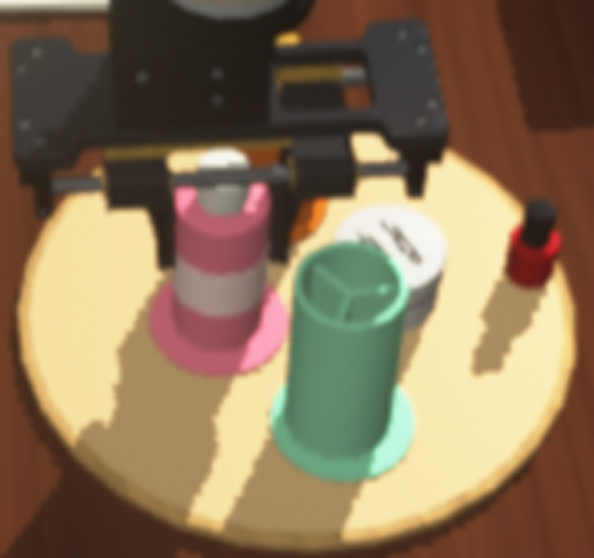

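move_arm(rot=[[0,0,0],[0,0,0],[0,0,0],[0,0,0],[0,0,0]], offset=[[0,0,-1],[0,0,-3],[0,0,-4.5],[0,0,-3.5],[0,0,-1.5]], gripper=[0.4,0.4,0.4,0.4,0.4])

```text
time_s: 7.35
position: [0.5376, -0.0157, 0.2001]
eef_rot: [-2.214, -2.217, 0.006]
force: [1.2, -0.2, -2.0]
grip_width: 0.0455
```

```bash
python3 settle.py 2 s11; python3 plan.py .520 .285 .20 90
```

```text
7.35 [ 0.5376 -0.0157  0.2001] [-2.2137 -2.2174  0.0057] 0.0455045567117552 [ 1.2155 -0.2207 -2.0392]
7.4 [ 0.5388 -0.0159  0.2022] [-2.2154 -2.2194  0.0028] 0.04531275118293129 [ 1.4005 -0.1685  0.0079]
7.45 [ 0.5383 -0.0159  0.1999] 0.04531012416846872
7.45 [ 0.5383 -0.0159  0.1999] 0.04531012416846872 rows 7 rotdeg [-0.3767 -0.1697  0.0976]
[-0.1, -0.0, 0.0] [4.3, -0.25, 0.01]
[-0.1, -0.0, 0.0] [4.3, -0.26, 0.01]
[-0.1, -0.0, 0.0] [4.3, -0.26, 0.01]
[-0.1, -0.0, 0.0] [4.3, -0.26, 0.01]
[-0.1, -0.0, 0.0] [4.3, -0.26, 0.0]
[-0.1, -0.0, 0.0] [4.3, -0.26, 0.0]
[-0.1, -0.0, 0.0] [4.3, -0.26, 0.0]
```

View pics/s11.png

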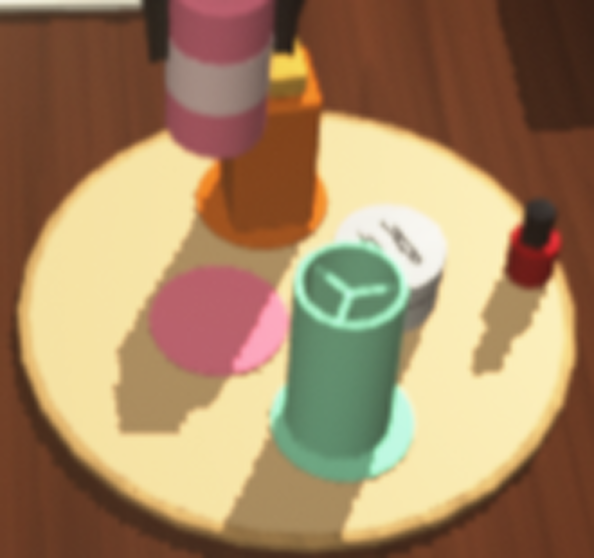

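move_arm(rot=[[0,0,0],[0,0,0],[0,0,0],[0,0,0],[0,0,0]], offset=[[2,-0.1,0],[4,-0.2,0],[4.5,-0.3,0],[4.5,-0.3,0],[4.5,-0.3,0]], gripper=[0.4,0.4,0.4,0.4,0.4])

```text
time_s: 7.95
position: [0.5237, 0.1789, 0.1942]
eef_rot: [-2.225, -2.204, 0.015]
force: [0.9, -0.6, -1.4]
grip_width: 0.0453
```

move_arm(rot=[[0,0,0],[0,0,0],[0,0,0],[0,0,0]], offset=[[4.3,-0.3,0],[3.5,-0.2,0],[2,-0.1,0],[0.8,0,0]], gripper=[0.4,0.4,0.4,0.4])

```text
time_s: 8.35
position: [0.5124, 0.2928, 0.1865]
eef_rot: [-2.215, -2.206, 0.029]
force: [0.5, -0.6, -1.8]
grip_width: 0.0455
```

```bash
cat > hold.py <<'E'
from h import *
import sys
np.set_printoptions(precision=4,suppress=True)
for i in range(int(sys.argv[1])):
    b=snap(sys.argv[2],sys.argv[3]); s=sense(); print(s['time_s'],s['position'],s['grip_width'],s['force'])
E
python3 hold.py 4 side s12; python3 plan.py .520 .285 .0605 90
```

```text
8.4 [0.5122 0.2931 0.1863] 0.045415099499406114 [-1.3787  0.721  -1.4824]
8.45 [0.5127 0.2916 0.1867] 0.04561038342067254 [ 0.0892  0.2237 -1.8631]
8.5 [0.5132 0.2906 0.1872] 0.045555570747714796 [ 0.2394  0.0773 -1.7025]
8.55 [0.5137 0.29   0.1876] 0.04550335896032578 [-0.3133 -0.5266 -0.594 ]
8.55 [0.5137 0.29   0.1876] 0.04550335896032578 rows 3 rotdeg [-1.2978  0.1473 -0.3827]
[-0.4, 0.0, -0.1] [-0.15, 0.31, 4.23]
[-0.4, 0.0, -0.1] [-0.16, 0.28, 4.23]
[-0.4, 0.0, -0.1] [-0.16, 0.24, 4.24]
```

View pics/s12.png

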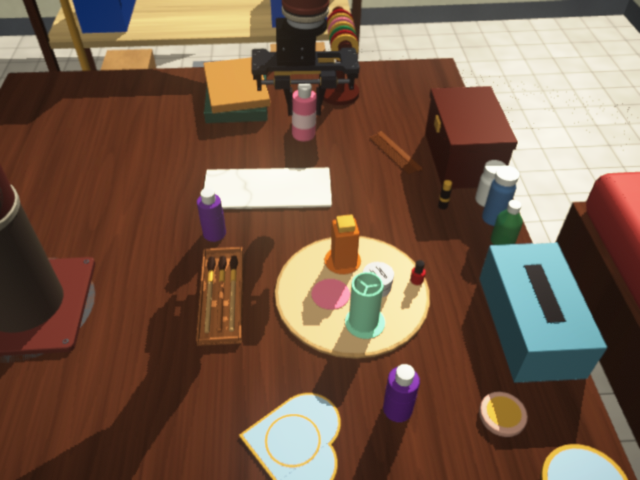

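move_arm(rot=[[-0.4,0,-0.1],[-0.4,0,-0.1],[-0.4,0,-0.1],[0,0,0],[0,0,0]], offset=[[-0.2,0.2,2],[-0.2,0.2,4],[-0.1,0.2,3],[0,0.1,1.5],[0,0.1,0.8]], gripper=[0.4,0.4,0.4,0.4,0.4])

```text
time_s: 9.05
position: [0.5258, 0.2779, 0.0751]
eef_rot: [2.228, 2.206, 0.006]
force: [-0.6, 0.4, -1.5]
grip_width: 0.0456
```

```bash
python3 hold.py 5 top t13; python3 plan.py .520 .285 .0605 90
```

```text
9.1 [0.5253 0.2776 0.0741] 0.045070111328902644 [-1.5793 -0.8388 -2.876 ]
9.15 [0.5257 0.2783 0.0754] 0.04552186100588451 [-0.465  -0.5073 -1.2009]
9.2 [0.5265 0.279  0.0768] 0.04552579169090245 [ 0.1628  0.0088 -1.4597]
9.25 [0.5271 0.2795 0.0777] 0.045524237990336495 [-0.0392 -0.3701 -0.2393]
9.3 [0.5274 0.2798 0.0782] 0.0451437670771688 [-0.05    0.6204 -1.4503]
9.3 [0.5274 0.2798 0.0782] 0.0451437670771688 rows 1 rotdeg [ 0.6378 -0.011  -0.4821]
[0.6, -0.0, -0.5] [0.51, -0.76, 1.76]
```

View pics/t13.png

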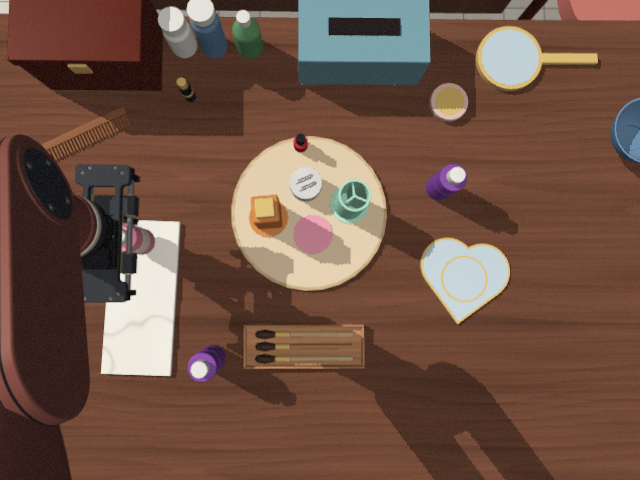

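move_arm(rot=[[0.3,0,-0.2],[0.3,0,-0.2],[0,0,0]], offset=[[0.3,-0.4,0.6],[0.2,-0.3,0.6],[0,0,0.3]], gripper=[0.4,0.4,0.4])

```text
time_s: 9.6
position: [0.5225, 0.2868, 0.0661]
eef_rot: [2.22, 2.22, 0.01]
force: [-0.4, -0.1, -0.7]
grip_width: 0.0451
```

```bash
python3 hold.py 6 side s14; python3 plan.py .520 .285 .0605 90
```

```text
9.65 [0.5224 0.2866 0.0657] 0.045570642909739445 [-0.9569  0.0765 -1.4758]
9.7 [0.5224 0.2864 0.0658] 0.04534002718704757 [-0.2449  0.1264 -1.3742]
9.75 [0.5225 0.2863 0.066 ] 0.045193989572741636 [-0.1904 -0.3889 -0.6468]
9.8 [0.5227 0.2863 0.0662] 0.045624456679756724 [-0.6743 -0.0246 -1.79  ]
9.85 [0.5228 0.2862 0.0662] 0.045620385266743654 [ 0.0406 -1.023  -2.1458]
9.9 [0.5229 0.2862 0.0663] 0.045402862013410795 [ 0.9113  0.268  -1.0354]
9.9 [0.5229 0.2862 0.0663] 0.045402862013410795 rows 1 rotdeg [ 0.3591 -0.152  -0.0569]
[0.4, -0.2, -0.1] [-0.13, -0.29, 0.58]
```

move_arm(rot=[[0.4,0,0],[0,0,0]], offset=[[0,0,0.3],[0,0,0.2]], gripper=[0.4,0.4])

```text
time_s: 10.1
position: [0.5233, 0.2863, 0.0616]
eef_rot: [-2.221, -2.219, -0.003]
force: [-0.3, 0.2, -1.4]
grip_width: 0.0458
```

```bash
python3 hold.py 5 side s15; python3 plan.py .520 .285 .0605 90
```

```text
10.15 [0.5232 0.2863 0.0613] 0.04529369282964198 [-0.7103  0.4233 -1.0388]
10.2 [0.5231 0.2862 0.0614] 0.04555213484272553 [-0.3064 -1.0904 -1.8134]
10.25 [0.5231 0.2863 0.0615] 0.04572230988906527 [ 0.0936  0.4005 -1.7725]
10.3 [0.5232 0.2863 0.0617] 0.04572764828163226 [ 0.1031 -0.1331 -1.6968]
10.35 [0.5232 0.2864 0.0618] 0.04539907276453274 [-0.2523 -1.1824 -2.1963]
10.35 [0.5232 0.2864 0.0618] 0.04539907276453274 rows 1 rotdeg [-0.0034 -0.1708 -0.0586]
[-0.0, -0.2, -0.1] [-0.14, -0.32, 0.12]
```

View pics/s15.png

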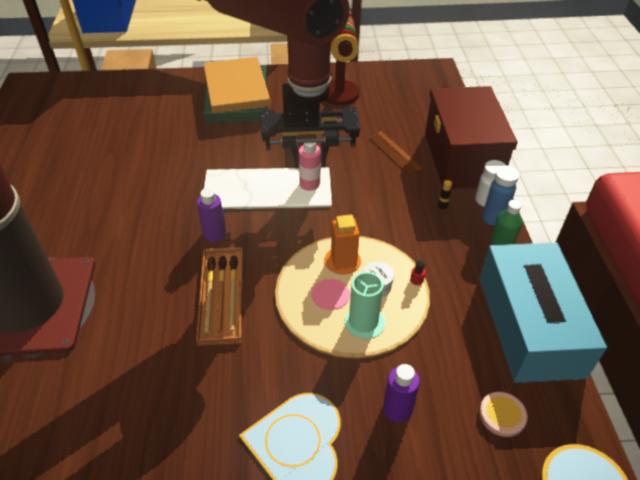

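move_arm(rot=[[0,0,0],[0,0,0],[0,0,0],[0,0,0],[0,0,0]], offset=[[0,0,0.15],[0,0,0],[0,0,0],[0,0,0],[0,0,0]], gripper=[0.4,0.4,0.8,0.8,0.8])

```text
time_s: 10.85
position: [0.5241, 0.2868, 0.0614]
eef_rot: [-2.222, -2.22, -0.007]
force: [-0.3, 0.6, 0.8]
grip_width: 0.0621
```

```bash
python3 hold.py 6 side s16; python3 plan.py .523 .286 .20 90
```

```text
10.9 [0.5242 0.2868 0.0614] 0.06479789272751371 [-0.56   -0.0003 -0.0998]
10.95 [0.5241 0.2868 0.0614] 0.06666412307359337 [-0.4044  0.1983  0.1785]
11.0 [0.5241 0.2868 0.0614] 0.0676523245808105 [-0.6216  0.411   0.6393]
11.05 [0.524  0.2868 0.0613] 0.06859498967062616 [-0.1306 -0.2468 -0.1699]
11.1 [0.524  0.2867 0.0613] 0.06885824877160697 [-0.7259  0.68    0.5373]
11.15 [0.524  0.2868 0.0612] 0.06922398972987621 [ 0.3888 -0.2713 -0.1985]
11.15 [0.524  0.2868 0.0612] 0.06922398972987621 rows 3 rotdeg [ 0.0988 -0.2138 -0.0518]
[0.0, -0.1, -0.0] [-0.01, -0.02, -4.63]
[0.0, -0.1, -0.0] [-0.01, -0.03, -4.63]
[0.0, -0.1, -0.0] [-0.02, -0.03, -4.63]
```

move_arm(rot=[[0,0,0],[0,0,0],[0,0,0],[0,0,0],[0,0,0]], offset=[[0,0,-1],[0,0,-3],[0,0,-4.5],[0,0,-3.5],[0,0,-1]], gripper=[0.8,0.8,0.8,1,1])

```text
time_s: 11.65
position: [0.5217, 0.2854, 0.1947]
eef_rot: [-2.22, -2.217, 0.003]
force: [0.1, 0.7, -0.8]
grip_width: 0.0791
```

```bash
python3 hold.py 2 side s17; python3 plan.py .5725 .0615 .18 94
```

```text
11.7 [0.522  0.2855 0.1951] 0.08186030180134549 [0.7565 0.3493 1.5576]
11.75 [0.5211 0.2851 0.1923] 0.08370578833392962 [-0.4118  0.0808  0.7065]
11.75 [0.5211 0.2851 0.1923] 0.08370578833392962 rows 5 rotdeg [-0.3398 -0.0539 -4.0588]
[-0.1, -0.0, -0.8] [-4.47, 1.03, 0.24]
[-0.1, -0.0, -0.8] [-4.49, 0.97, 0.24]
[-0.1, -0.0, -0.8] [-4.5, 0.91, 0.24]
[-0.1, -0.0, -0.8] [-4.51, 0.84, 0.24]
[-0.1, -0.0, -0.8] [-4.52, 0.78, 0.24]
```

View pics/s17.png

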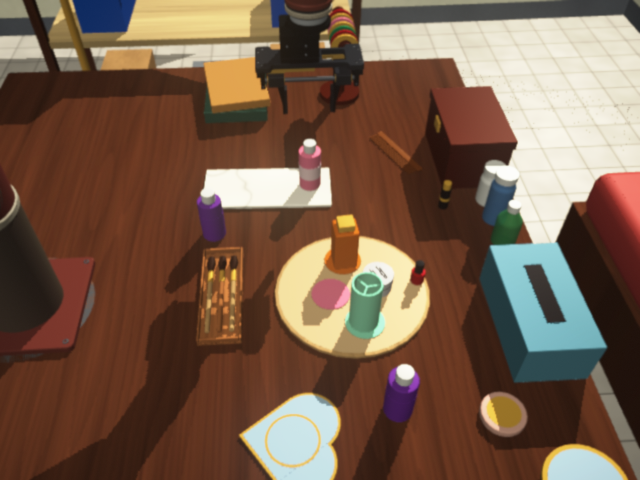

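The pink bottle stands upright on the marble board at (310,168). Next is the amber bottle.

move_arm(rot=[[0,0,-0.8],[0,0,-0.8],[0,0,-0.8],[0,0,-0.8],[0,0,-0.8]], offset=[[-2.5,0.6,0.1],[-4.5,1,0.2],[-4.5,1,0.2],[-4.5,0.9,0.2],[-3.5,0.7,0.2]], gripper=[1,1,1,1,1])

```text
time_s: 12.25
position: [0.5639, 0.09, 0.1721]
eef_rot: [-2.12, -2.299, 0.019]
force: [0.6, 0.4, -0.3]
grip_width: 0.087
```

move_arm(rot=[[0,0,0],[0,0,0]], offset=[[-1.8,0.3,0],[-0.8,0.1,0]], gripper=[1,1])

```text
time_s: 12.45
position: [0.5677, 0.0594, 0.1663]
eef_rot: [-2.121, -2.29, 0.029]
force: [0.3, 0.7, 0.1]
grip_width: 0.0871
```

```bash
python3 hold.py 4 side s18; python3 plan.py .5725 .0615 .17 94;python3 - <<'E'
from h import *
c=camera_info('wrist');snap('wrist','w18'); 
for n,X in [('mint',(.594,-.08,.111)),('amb',(.5725,.0615,.115)),('tin',(.627,-.004,.044)),('cp',(.5415,-.016,.011))]: print(n,proj(c,X))
E
```

```text
12.5 [0.5675 0.0589 0.166 ] 0.08687754325713593 [ 0.9256 -0.6415 -0.3599]
12.55 [0.5675 0.0604 0.1666] 0.08690973068044226 [-0.5954  0.5267  0.4714]
12.6 [0.5677 0.0616 0.1672] 0.08686763459419064 [0.2519 0.731  0.2834]
12.65 [0.568  0.0622 0.1678] 0.08721527151485567 [0.4167 1.1329 0.2283]
12.65 [0.568  0.0622 0.1678] 0.08721527151485567 rows 1 rotdeg [-1.4277 -0.1394  0.5404]
[-1.4, -0.1, 0.5] [-0.11, 0.44, -0.23]
mint [345.97788421 446.05215907]
amb [333.68404245 264.93071542]
tin [392.06930542 312.66848679]
cp [292.96896752 299.31907043]
```

View pics/w18.png

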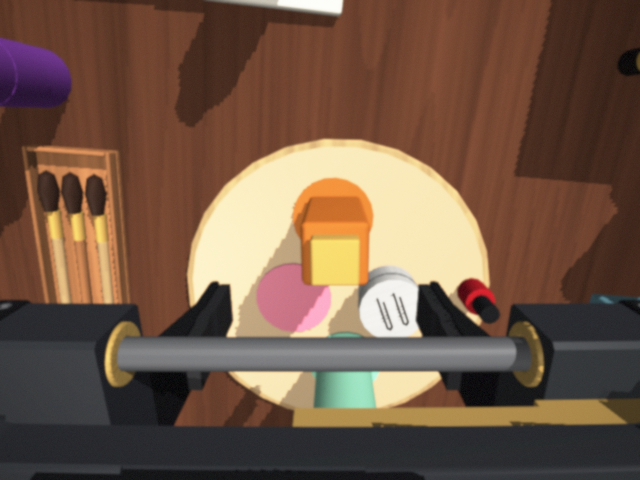

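The amber cap, at (335,260), is square to the jaws. I'll descend in stages.

move_arm(rot=[[-0.7,0,0.2],[-0.7,0,0.2],[0,0,0],[0,0,0],[0,0,0]], offset=[[0,0.2,1.5],[0,0.1,3],[0,0.1,2.5],[0,0,1.2],[0,0,0.5]], gripper=[1,1,1,1,1])

```text
time_s: 13.2
position: [0.5736, 0.0704, 0.0821]
eef_rot: [2.126, 2.308, 0.013]
force: [0.1, 0.0, 0.3]
grip_width: 0.0872
```

```bash
python3 hold.py 5 side s19; python3 plan.py .5725 .0625 .063 94
```

```text
13.25 [0.5732 0.0703 0.0816] 0.08679335099541054 [-0.8505  0.6497 -1.017 ]
13.3 [0.5739 0.07   0.0827] 0.08721528374803143 [-0.6413  0.5437  1.1749]
13.35 [0.5746 0.0697 0.0836] 0.08724426601370273 [-0.5789  0.0502  0.1607]
13.4 [0.5752 0.0695 0.0843] 0.08692566638359511 [ 0.0302 -1.1704 -0.4229]
13.45 [0.5755 0.0694 0.0846] 0.08706785724541509 [0.0613 1.2766 0.4064]
13.45 [0.5755 0.0694 0.0846] 0.08706785724541509 rows 1 rotdeg [ 0.7248 -0.148   0.6136]
[0.7, -0.1, 0.6] [-0.67, -0.38, 2.15]
```

move_arm(rot=[[0.4,0,0.3],[0.3,0,0.3],[0,0,0]], offset=[[-0.3,-0.2,0.8],[-0.3,-0.2,0.8],[0,0,0.4]], gripper=[1,1,1])

```text
time_s: 13.75
position: [0.5744, 0.0623, 0.0664]
eef_rot: [2.142, 2.295, 0.008]
force: [-0.9, 0.5, 0.2]
grip_width: 0.087
```

```bash
python3 hold.py 6 side s20; python3 plan.py .5725 .0625 .063 94
```

```text
13.8 [0.574  0.0624 0.0658] 0.08701780111928875 [-1.001  -0.4339 -0.8326]
13.85 [0.574  0.0626 0.0661] 0.08722351753125411 [-0.0895 -0.325  -0.0882]
13.9 [0.5742 0.0627 0.0665] 0.08670998649188513 [-0.9606 -0.0605  0.8642]
13.95 [0.5745 0.0628 0.0668] 0.08696935454419774 [-0.0631 -0.2214  1.0874]
14.0 [0.5746 0.0629 0.0671] 0.08694225109830263 [-0.615  -0.1082  0.3292]
14.05 [0.5747 0.0629 0.0672] 0.08688813001516174 [-0.9628  0.2911  0.171 ]
14.05 [0.5747 0.0629 0.0672] 0.08688813001516174 rows 1 rotdeg [ 0.3522 -0.1132 -0.0013]
[0.4, -0.1, -0.0] [-0.03, -0.23, 0.42]
```

Close now, with a small correction in the first row.

move_arm(rot=[[0.3,0,0],[0,0,0],[0,0,0],[0,0,0],[0,0,0]], offset=[[0,-0.2,0.3],[0,0,0],[0,0,0],[0,0,0],[0,0,0]], gripper=[1,1,0.7,0.4,0.4])

```text
time_s: 14.55
position: [0.573, 0.063, 0.0645]
eef_rot: [-2.142, -2.298, -0.004]
force: [0.2, 0.4, -0.0]
grip_width: 0.0705
```

```bash
python3 hold.py 12 side s21; python3 plan.py .5725 .0625 .063 94
```

```text
14.6 [0.573  0.063  0.0646] 0.06679576424632082 [ 0.4067  0.1971 -0.2995]
14.65 [0.573  0.063  0.0645] 0.06281892002562112 [-0.3592  0.5819  0.5424]
14.7 [0.573  0.063  0.0645] 0.05925501953129831 [-0.1298 -0.145  -0.3114]
14.75 [0.573  0.063  0.0645] 0.054606422346055554 [-0.5816 -0.3628 -0.0317]
14.8 [0.573  0.063  0.0645] 0.05100969895570648 [ 0.5158  0.4797 -0.4359]
14.85 [0.5729 0.0629 0.0645] 0.047192270309180516 [-0.6618 -0.6877  0.6482]
14.9 [0.573  0.0629 0.0645] 0.0438303081996689 [ 0.1133 -0.7793 -0.1212]
14.95 [0.573  0.063  0.0645] 0.04374818184669922 [ 0.2873  0.7842 -0.1981]
15.0 [0.573  0.0629 0.0645] 0.043734683114213524 [ 0.1663 -0.0032  0.2604]
15.05 [0.573  0.0629 0.0645] 0.04364424601536964 [-0.7252  0.5143  0.2117]
15.1 [0.573  0.063  0.0645] 0.043624320664625536 [-0.1758  0.0858  0.0176]
15.15 [0.573  0.0629 0.0645] 0.04378041853590165 [ 0.3204 -0.2408  0.0067]
15.15 [0.573  0.0629 0.0645] 0.04378041853590165 rows 1 rotdeg [ 0.0788 -0.1104  0.0139]
[0.1, -0.1, 0.0] [-0.04, -0.05, 0.15]
```

```bash
python3 - <<'E'
import cv2
b=cv2.imread('pics/s21.png'); cv2.imwrite('pics/s21c.png',cv2.resize(b[185:360,270:435],None,fx=3.4,fy=3.4,interpolation=cv2.INTER_CUBIC))
E
```

```text
(no output)
```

View pics/s21c.png

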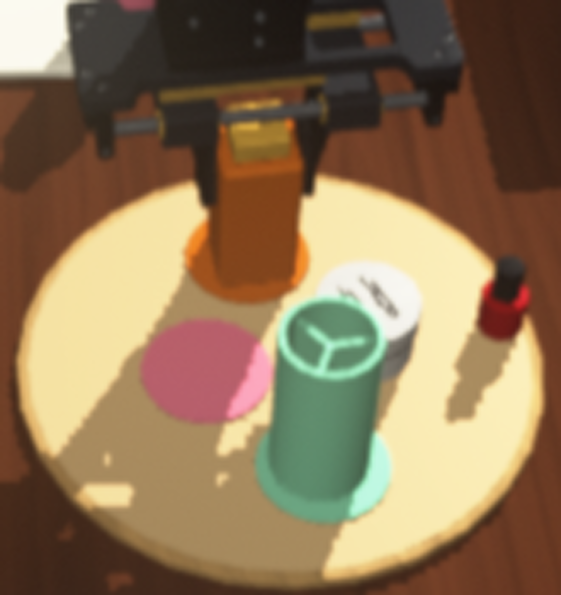

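move_arm(rot=[[0,0,0],[0,0,0],[0,0,0],[0,0,0],[0,0,0]], offset=[[0,0,-1],[0,0,-3],[0,0,-4.5],[0,0,-3.5],[0,0,-1.5]], gripper=[0.4,0.4,0.4,0.4,0.4])

```text
time_s: 15.65
position: [0.5681, 0.0628, 0.2001]
eef_rot: [-2.135, -2.29, 0.01]
force: [0.8, 0.4, -2.5]
grip_width: 0.0435
```

```bash
python3 hold.py 2 side s22; python3 plan.py .435 .286 .20 90
```

```text
15.7 [0.5693 0.0628 0.2023] 0.04382694931482462 [ 1.7672 -0.2724  0.7019]
15.75 [0.5689 0.0628 0.1999] 0.0437986243151389 [ 0.2172  0.9996 -1.3143]
15.75 [0.5689 0.0628 0.1999] 0.0437986243151389 rows 6 rotdeg [-0.5578 -0.1555  4.0142]
[-0.1, -0.0, 0.7] [3.87, -1.97, 0.03]
[-0.1, -0.0, 0.7] [3.84, -2.01, 0.02]
[-0.1, -0.0, 0.7] [3.82, -2.06, 0.02]
[-0.1, -0.0, 0.7] [3.8, -2.1, 0.01]
[-0.1, -0.0, 0.7] [3.77, -2.14, 0.01]
[-0.1, -0.0, 0.7] [3.75, -2.19, 0.0]
```

move_arm(rot=[[0,0,0.6],[0,0,0.6],[0,0,0.6],[0,0,0.6],[0,0,0.6]], offset=[[1.8,-1,-0.1],[3.7,-2,-0.1],[4,-2.1,-0.1],[4,-2.1,-0.1],[3.5,-2,-0.1]], gripper=[0.4,0.4,0.4,0.4,0.4])

```text
time_s: 16.25
position: [0.4651, 0.2278, 0.1995]
eef_rot: [-2.206, -2.219, 0.021]
force: [-0.3, 1.2, -1.4]
grip_width: 0.044
```

move_arm(rot=[[0,0,0.6],[0,0,0.4],[0,0,0]], offset=[[2.5,-1.6,-0.1],[1.5,-1,0],[0.6,-0.5,0]], gripper=[0.4,0.4,0.4])

```text
time_s: 16.55
position: [0.4269, 0.2779, 0.196]
eef_rot: [-2.218, -2.201, 0.032]
force: [0.3, -0.1, -1.9]
grip_width: 0.044
```

```bash
python3 hold.py 4 top t23; python3 plan.py .435 .286 .08 90
```

```text
16.6 [0.4264 0.2781 0.1959] 0.043730781122629736 [-1.2586  1.316  -2.4587]
16.65 [0.4276 0.2771 0.1962] 0.04360901325678061 [ 0.1463 -0.8217 -2.9734]
16.7 [0.4285 0.2764 0.1967] 0.043375502483382414 [-0.3434 -0.1718 -3.1123]
16.75 [0.4292 0.2761 0.197 ] 0.043853431656153324 [-0.5737 -0.4183 -2.4282]
16.75 [0.4292 0.2761 0.197 ] 0.043853431656153324 rows 3 rotdeg [-1.4043  0.1633 -0.5495]
[-0.5, 0.1, -0.2] [0.34, 0.29, 3.89]
[-0.5, 0.1, -0.2] [0.34, 0.26, 3.9]
[-0.5, 0.1, -0.2] [0.33, 0.23, 3.9]
```

View pics/t23.png

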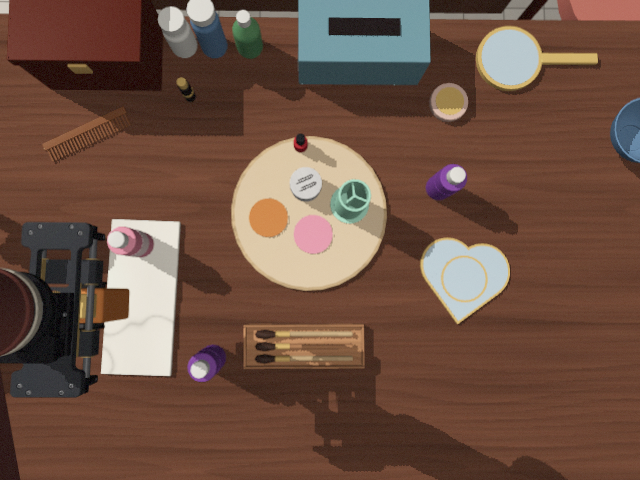

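move_arm(rot=[[-0.5,0,-0.2],[-0.5,0,-0.2],[-0.4,0,-0.1],[0,0,0],[0,0,0]], offset=[[0.3,0.2,2],[0.2,0.2,4],[0.2,0.1,3],[0,0,1.5],[0,0,0.6]], gripper=[0.4,0.4,0.4,0.4,0.4])

```text
time_s: 17.25
position: [0.4402, 0.2781, 0.0846]
eef_rot: [2.226, 2.207, 0.007]
force: [-0.4, 0.1, -2.7]
grip_width: 0.0436
```

```bash
python3 hold.py 5 side s24; python3 plan.py .435 .286 .0615 90
```

```text
17.3 [0.4399 0.2779 0.0841] 0.043886927902919974 [-0.8465 -0.7915 -2.8271]
17.35 [0.4404 0.2784 0.0855] 0.043899178773103516 [ 0.5403 -0.6366 -3.1633]
17.4 [0.4411 0.2791 0.0868] 0.04336918261596892 [-0.1    -0.1359 -2.4826]
17.45 [0.4416 0.2796 0.0876] 0.04401372137404779 [-0.4981  0.0873 -1.5621]
17.5 [0.4419 0.2799 0.0881] 0.04371217669256441 [ 0.4253  0.2606 -2.2095]
17.5 [0.4419 0.2799 0.0881] 0.04371217669256441 rows 1 rotdeg [ 0.7495 -0.0273 -0.4254]
[0.7, -0.0, -0.4] [0.6, -0.73, 2.65]
```

View pics/s24.png

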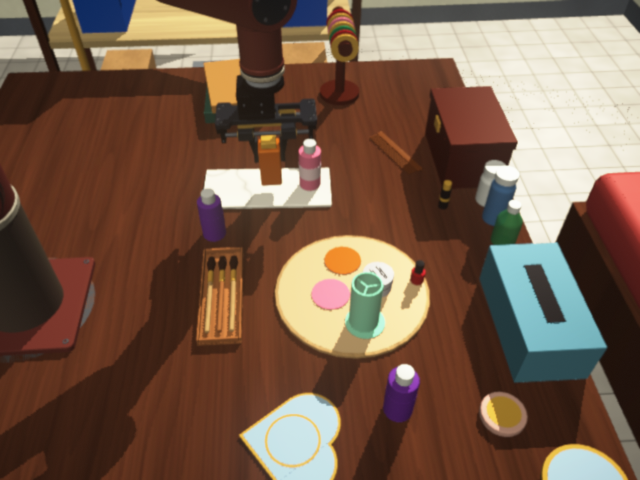

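move_arm(rot=[[0.4,0,-0.2],[0.3,0,-0.2],[0,0,0],[0,0,0]], offset=[[0.3,-0.4,0.8],[0.3,-0.3,0.8],[0,0,0.5],[0,0,0.2]], gripper=[0.4,0.4,0.4,0.4])

```text
time_s: 17.9
position: [0.437, 0.2878, 0.0667]
eef_rot: [2.22, 2.221, 0.01]
force: [-0.1, 0.4, -2.8]
grip_width: 0.044
```

```bash
python3 hold.py 6 side s25; python3 plan.py .435 .286 .0615 90
```

```text
17.95 [0.4368 0.2877 0.0665] 0.043828787127271084 [-0.4933 -0.1917 -2.3072]
18.0 [0.4369 0.2876 0.0667] 0.04359121188526846 [-0.1397  0.2038 -2.8217]
18.05 [0.4372 0.2877 0.0671] 0.04370635533654314 [ 0.5714  0.4263 -2.118 ]
18.1 [0.4374 0.2877 0.0674] 0.04380714974612044 [-0.4398  0.048  -1.7488]
18.15 [0.4375 0.2877 0.0675] 0.04368821238479074 [ 1.2274  0.3627 -1.7455]
18.2 [0.4376 0.2878 0.0676] 0.044074734936035205 [-0.1458 -0.9413 -3.3758]
18.2 [0.4376 0.2878 0.0676] 0.044074734936035205 rows 1 rotdeg [ 0.3936 -0.217  -0.0051]
[0.4, -0.2, -0.0] [-0.18, -0.27, 0.61]
```

move_arm(rot=[[0.4,0,0],[0,0,0]], offset=[[0,0,0.4],[0,0,0.25]], gripper=[0.4,0.4])

```text
time_s: 18.4
position: [0.4383, 0.288, 0.0615]
eef_rot: [-2.22, -2.22, -0.006]
force: [-0.7, -1.2, -1.9]
grip_width: 0.0437
```

```bash
python3 hold.py 6 side s26
```

```text
18.45 [0.4384 0.2882 0.0616] 0.04401512422259644 [-0.3364  0.0994 -1.97  ]
18.5 [0.4383 0.2881 0.0616] 0.043714742248449 [ 0.4299  1.0144 -1.079 ]
18.55 [0.4382 0.288  0.0616] 0.04396096218750071 [ 0.3623  0.5079 -2.0298]
18.6 [0.4381 0.2879 0.0616] 0.04375475964569487 [ 0.9748  0.46   -2.4639]
18.65 [0.4381 0.288  0.0616] 0.04378644738634019 [-0.364  -0.6553 -2.4592]
18.7 [0.438  0.288  0.0616] 0.04372050525051594 [ 0.2971 -0.0477 -2.513 ]
```

Touching or within about 1 mm of the board. Press down 1 mm and open partly.

move_arm(rot=[[0,0,0],[0,0,0],[0,0,0],[0,0,0],[0,0,0]], offset=[[0,0,0.1],[0,0,0],[0,0,0],[0,0,0],[0,0,0]], gripper=[0.4,0.4,0.75,0.75,0.75])

```text
time_s: 19.2
position: [0.4391, 0.2886, 0.0624]
eef_rot: [-2.22, -2.22, -0.009]
force: [-0.2, -0.7, 0.6]
grip_width: 0.0597
```

```bash
python3 hold.py 6 side s27
```

```text
19.25 [0.4391 0.2886 0.0624] 0.061983896601082014 [-0.4942  0.4468  0.3572]
19.3 [0.439  0.2886 0.0623] 0.0630998932246104 [ 0.6196 -0.2649 -0.4736]
19.35 [0.4389 0.2885 0.0623] 0.06394399668392581 [-0.4791 -0.5745  0.0182]
19.4 [0.4389 0.2885 0.0622] 0.06468018524080103 [ 0.3465 -0.6932  0.1186]
19.45 [0.4389 0.2885 0.0622] 0.06458586756922118 [0.0088 0.1761 1.044 ]
19.5 [0.4389 0.2885 0.0622] 0.0652690666505633 [ 0.8236 -0.283  -0.2802]
```

move_arm(rot=[[0,0,0],[0,0,0],[0,0,0],[0,0,0],[0,0,0]], offset=[[0,0,-1],[0,0,-3],[0,0,-4.5],[0,0,-3.5],[0,0,-1]], gripper=[0.75,0.75,0.75,1,1])

```text
time_s: 20.0
position: [0.4364, 0.2868, 0.196]
eef_rot: [-2.218, -2.219, 0.001]
force: [0.2, 0.2, 0.0]
grip_width: 0.0743
```

```bash
python3 hold.py 2 side s28; python3 plan.py .594 -.080 .19 90
```

```text
20.05 [0.4367 0.287  0.1963] 0.07815701745131044 [ 0.8107 -0.1801  0.8119]
20.1 [0.4359 0.2865 0.1937] 0.0815605400023458 [-0.501   0.5362  0.2069]
20.1 [0.4359 0.2865 0.1937] 0.0815605400023458 rows 9 rotdeg [-0.2772 -0.1     0.0065]
[-0.0, -0.0, 0.0] [-4.07, 1.76, 0.03]
[-0.0, -0.0, 0.0] [-4.07, 1.76, 0.03]
[-0.0, -0.0, 0.0] [-4.07, 1.76, 0.03]
[-0.0, -0.0, 0.0] [-4.07, 1.76, 0.03]
[-0.0, -0.0, 0.0] [-4.07, 1.76, 0.03]
[-0.0, -0.0, 0.0] [-4.07, 1.76, 0.03]
[-0.0, -0.0, 0.0] [-4.07, 1.76, 0.04]
[-0.0, -0.0, 0.0] [-4.07, 1.76, 0.04]
[-0.0, -0.0, 0.0] [-4.07, 1.76, 0.04]
```

View pics/s28.png

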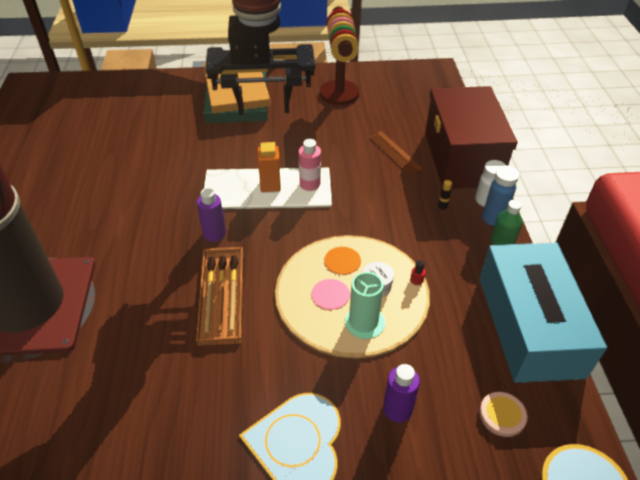

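Amber (269,167) and pink (310,165) both stand on the board. Next is the mint holder.

move_arm(rot=[[0,0,0],[0,0,0],[0,0,0],[0,0,0],[0,0,0]], offset=[[-2,0.9,0],[-4,1.8,0],[-4.4,1.9,0],[-4.4,1.9,0],[-4.4,1.9,0]], gripper=[1,1,1,1,1])

```text
time_s: 20.6
position: [0.5154, 0.0934, 0.1825]
eef_rot: [-2.199, -2.224, 0.018]
force: [0.4, 1.1, -0.4]
grip_width: 0.0869
```

move_arm(rot=[[0,0,0],[0,0,0],[0,0,0],[0,0,0],[0,0,0]], offset=[[-4.4,1.9,0],[-4.4,1.9,0],[-3.6,1.6,0],[-2.2,1,0],[-1,0.4,0]], gripper=[1,1,1,1,1])

```text
time_s: 21.1
position: [0.581, -0.0726, 0.1668]
eef_rot: [-2.195, -2.207, 0.035]
force: [-0.4, 0.4, 0.5]
grip_width: 0.0876
```

```bash
python3 hold.py 4 side s29; python3 plan.py .594 -.080 .17 90;python3 - <<'E'
from h import *
np.set_printoptions(precision=4,suppress=True)
for f,n in (('t23','top'),('s28','side')):
    a=cv2.imread('pics/%s.png'%f); h=cv2.cvtColor(a,cv2.COLOR_BGR2HSV); c=camera_info(n)
    roi=np.zeros(a.shape[:2],np.uint8)
    x0,x1,y0,y1=(240,340,190,260) if n=='top' else (305,365,240,312)
    roi[y0:y1,x0:x1]=1
    for nm,m in (('amber',(h[...,0]<16)&(h[...,0]>8)&(h[...,1]>170)&(h[...,2]>150)),('pink',(h[...,0]>160)&(h[...,1]>80))):
        m=m.astype(np.uint8)*roi; cn=max(cv2.findContours(m,0,cv2.CHAIN_APPROX_NONE)[0],key=cv2.contourArea)
        e=cv2.fitEllipse(cn); print(n,nm,e,onz(c,*e[0],.011))
E
```

```text
21.15 [ 0.5809 -0.0732  0.1665] 0.08695780679168713 [-1.5943 -1.0022 -0.8585]
21.2 [ 0.5806 -0.0714  0.167 ] 0.0867418739622469 [ 0.4527  0.4116 -0.2498]
21.25 [ 0.5806 -0.0701  0.1677] 0.08724905538017866 [-0.1444  0.904  -0.2841]
21.3 [ 0.5808 -0.0693  0.1684] 0.08703100668647674 [-0.294   0.156  -0.6832]
21.3 [ 0.5808 -0.0693  0.1684] 0.08703100668647674 rows 1 rotdeg [-1.9819 -0.2771  0.4809]
[-2.0, -0.3, 0.5] [-1.08, 1.31, -0.21]Traceback (most recent call last):
  File "<stdin>", line 9, in <module>
ValueError: max() iterable argument is empty
```

move_arm(rot=[[-1,0,0.2],[-1,0,0.3],[0,0,0]], offset=[[-0.6,0.6,0.5],[-0.4,0.5,0.6],[0,0,0.3]], gripper=[1,1,1])

```text
time_s: 21.6
position: [0.5922, -0.0759, 0.1536]
eef_rot: [-2.217, -2.225, -0.011]
force: [0.6, 0.5, -0.1]
grip_width: 0.0873
```

```bash
python3 hold.py 4 side s29; python3 plan.py .594 -.080 .075 90;python3 - <<'E'
from h import *
np.set_printoptions(precision=4,suppress=True)
c=camera_info('wrist');snap('wrist','w29'); 
for n,X in [('mint',(.594,-.08,.111)),('tin',(.627,-.004,.044)),('cp',(.5415,-.016,.011)),('ca',(.572,.0625,.011))]: print(n,proj(c,X))
for f,n in (('t23','top'),('s28','side')):
    a=cv2.imread('pics/%s.png'%f); h=cv2.cvtColor(a,cv2.COLOR_BGR2HSV); c=camera_info(n)
    x0,x1,y0,y1=(240,340,190,260) if n=='top' else (305,365,240,312)
    print(h[217,268] if n=='top' else h[260,343])
    roi=np.zeros(a.shape[:2],np.uint8); roi[y0:y1,x0:x1]=1
    for nm,m in (('amber',(h[...,0]<15)&(h[...,0]>5)&(h[...,1]>170)&(h[...,2]>130)),('pink',(h[...,0]>160)&(h[...,1]>80))):
        m=m.astype(np.uint8)*roi; cn=max(cv2.findContours(m,0,cv2.CHAIN_APPROX_NONE)[0],key=cv2.contourArea)
        e=cv2.fitEllipse(cn); print(n,nm,e,onz(c,*e[0],.011))
E
```

```text
21.65 [ 0.5917 -0.0756  0.1531] 0.08721073249993566 [-0.036  -0.0657 -0.7132]
21.7 [ 0.5917 -0.0757  0.1535] 0.08681369010654635 [ 0.622  -0.4853  1.2042]
21.75 [ 0.5919 -0.0759  0.1539] 0.08664186272641616 [-0.2603 -0.0339 -0.6939]
21.8 [ 0.5922 -0.0761  0.1543] 0.08662376153215944 [1.0425 0.4668 0.0919]
21.8 [ 0.5922 -0.0761  0.1543] 0.08662376153215944 rows 2 rotdeg [ 0.2133 -0.2994  0.2114]
[0.1, -0.1, 0.1] [-0.22, 0.08, 3.96]
[0.1, -0.1, 0.1] [-0.21, 0.08, 3.96]
mint [327.1173 275.5731]
tin [374.4528 136.4327]
cp [259.2482 150.131 ]
ca [296.6832  40.2118]
[ 14 160 209]Traceback (most recent call last):
  File "<stdin>", line 11, in <module>
ValueError: max() iterable argument is empty
```

View pics/w29.png

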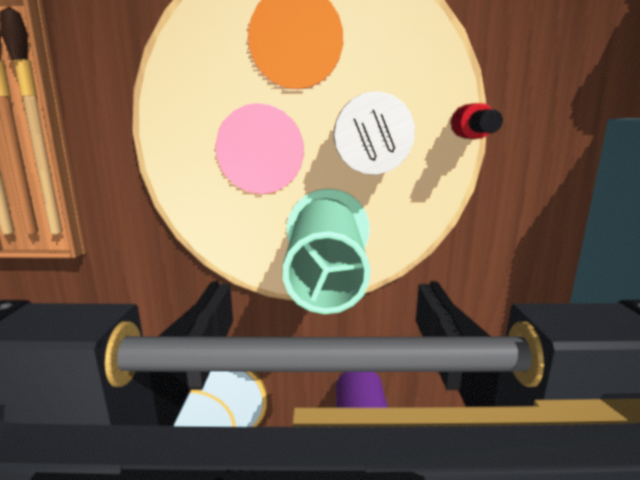

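The rim centre is at (326,271), within 4 px of the prediction, so I'll descend.

move_arm(rot=[[0,0,0],[0,0,0],[0,0,0],[0,0,0],[0,0,0]], offset=[[-0.2,0.1,1.5],[-0.1,0,2.5],[0,0,2],[0,0,1],[0,0,0.5]], gripper=[1,1,1,1,1])

```text
time_s: 22.35
position: [0.5953, -0.0795, 0.0765]
eef_rot: [2.215, 2.223, 0.013]
force: [-0.5, 0.4, 0.1]
grip_width: 0.087
```

```bash
python3 hold.py 5 side s30; python3 plan.py .594 -.079 .073 90;python3 - <<'E'
from h import *
np.set_printoptions(precision=4,suppress=True)
for f,n in (('t23','top'),('s28','side')):
    a=cv2.imread('pics/%s.png'%f); h=cv2.cvtColor(a,cv2.COLOR_BGR2HSV); c=camera_info(n)
    x0,x1,y0,y1=(240,340,190,260) if n=='top' else (305,365,240,312)
    roi=np.zeros(a.shape[:2],np.uint8); roi[y0:y1,x0:x1]=1
    for nm,m in (('amber',(h[...,0]<17)&(h[...,0]>5)&(h[...,1]>135)),('pink',(h[...,0]>160)&(h[...,1]>80))):
        m=m.astype(np.uint8)*roi; cn=max(cv2.findContours(m,0,cv2.CHAIN_APPROX_NONE)[0],key=cv2.contourArea)
        e=cv2.fitEllipse(cn); print(n,nm,e,onz(c,*e[0],.011))
E
```

```text
22.4 [ 0.5948 -0.0794  0.0758] 0.08715696720203384 [-1.5889  0.353  -0.5821]
22.45 [ 0.5952 -0.0795  0.0769] 0.0871558096658086 [-0.4139 -0.0456 -0.1155]
22.5 [ 0.596  -0.0797  0.078 ] 0.08730922031140192 [ 0.507  -0.8127  0.5211]
22.55 [ 0.5966 -0.0798  0.0788] 0.08698668319637153 [ 0.6861  0.0372 -0.1503]
22.6 [ 0.5969 -0.0799  0.0792] 0.08707521699006536 [-0.8158 -0.1615  0.5645]
22.6 [ 0.5969 -0.0799  0.0792] 0.08707521699006536 rows 1 rotdeg [ 0.673  -0.1643  0.2236]
[0.7, -0.2, 0.2] [0.09, -0.3, 0.62]
top amber ((267.9101867675781, 217.29893493652344), (36.98947525024414, 37.16212844848633), 69.35352325439453) [0.572  0.0642 0.011 ]Traceback (most recent call last):
  File "<stdin>", line 9, in <module>
cv2.error: OpenCV(4.12.0) /io/opencv/modules/imgproc/src/shapedescr.cpp:361: error: (-201:Incorrect size of input array) There should be at least 5 points to fit the ellipse in function 'fitEllipseNoDirect'
```

move_arm(rot=[[0.4,0,0],[0.3,0,0]], offset=[[0,-0.2,0.4],[0,-0.1,0.3]], gripper=[1,1])

```text
time_s: 22.8
position: [0.5955, -0.0803, 0.0743]
eef_rot: [2.216, 2.225, 0.005]
force: [-0.3, -0.2, 0.3]
grip_width: 0.0872
```

```bash
python3 hold.py 6 side s31; python3 plan.py .594 -.079 .073 90;python3 - <<'E'
from h import *
np.set_printoptions(precision=4,suppress=True)
for f,n in (('t23','top'),('s28','side')):
    a=cv2.imread('pics/%s.png'%f); h=cv2.cvtColor(a,cv2.COLOR_BGR2HSV); c=camera_info(n)
    print(h[235,313],h[217,268]) if n=='top' else print(h[294,330],h[260,343])
E
```

```text
22.85 [ 0.5953 -0.0803  0.0739] 0.08712159945912337 [-0.3061  0.2487 -0.339 ]
22.9 [ 0.5953 -0.0802  0.0738] 0.0868929305186971 [-0.1455  0.5876  0.6545]
22.95 [ 0.5953 -0.0802  0.0739] 0.08690367449611158 [ 0.5718  0.0588 -0.5877]
23.0 [ 0.5953 -0.0802  0.0739] 0.08718376837105812 [ 0.3039 -0.2401 -0.9788]
23.05 [ 0.5953 -0.0802  0.0739] 0.08722127309613477 [ 0.6663  0.3106 -0.1948]
23.1 [ 0.5953 -0.0802  0.0739] 0.0871254473848401 [-0.4403  0.1666  0.0326]
23.1 [ 0.5953 -0.0802  0.0739] 0.0871254473848401 rows 1 rotdeg [ 0.1384 -0.1154  0.2269]
[0.1, -0.1, 0.2] [0.12, -0.13, 0.09]
[173  76 230] [ 14 160 209]
[173  87 252] [ 15 208 243]
```

move_arm(rot=[[0,0,0],[0,0,0],[0,0,0],[0,0,0],[0,0,0]], offset=[[0.1,-0.1,0],[0,0,0],[0,0,0],[0,0,0],[0,0,0]], gripper=[1,0.7,0.5,0.5,0.5])

```text
time_s: 23.6
position: [0.5942, -0.0791, 0.0741]
eef_rot: [2.217, 2.226, 0.005]
force: [-0.3, 0.5, -0.2]
grip_width: 0.0628
```

```bash
python3 hold.py 8 side s32; python3 - <<'E'
from h import *
np.set_printoptions(precision=4,suppress=True)
b=cv2.imread('pics/s32.png'); cv2.imwrite('pics/s32c.png',cv2.resize(b[185:360,270:435],None,fx=3.4,fy=3.4,interpolation=cv2.INTER_CUBIC))
for f,n in (('t23','top'),('s28','side')):
    a=cv2.imread('pics/%s.png'%f); h=cv2.cvtColor(a,cv2.COLOR_BGR2HSV); c=camera_info(n)
    x0,x1,y0,y1=(240,340,190,260) if n=='top' else (305,365,240,312)
    roi=np.zeros(a.shape[:2],np.uint8); roi[y0:y1,x0:x1]=1
    for nm,m in (('amber',(h[...,0]<17)&(h[...,0]>5)&(h[...,1]>135)),('pink',(h[...,0]>150)&(h[...,1]>50))):
        m=m.astype(np.uint8)*roi; cn=max(cv2.findContours(m,0,cv2.CHAIN_APPROX_NONE)[0],key=cv2.contourArea)
        e=cv2.fitEllipse(cn); print(n,nm,e,onz(c,*e[0],.011))
E
```

```text
23.65 [ 0.5942 -0.0791  0.0741] 0.05905166260432052 [-0.854  -0.7234  0.0134]
23.7 [ 0.5942 -0.0791  0.0741] 0.05485279216535482 [0.2804 0.163  0.0781]
23.75 [ 0.5942 -0.0791  0.0741] 0.05179779390794896 [ 0.2326  0.441  -1.5536]
23.8 [ 0.5942 -0.0791  0.074 ] 0.05154019764033151 [-0.856   0.3827  0.5822]
23.85 [ 0.5942 -0.0791  0.0741] 0.05118855766269444 [-0.059   0.2816 -0.1178]
23.9 [ 0.5942 -0.0791  0.0741] 0.05158472237089813 [-1.33   -0.8828 -0.7859]
23.95 [ 0.5942 -0.0791  0.0741] 0.05159513975565953 [-0.2664 -0.591  -0.2633]
24.0 [ 0.5942 -0.0791  0.0741] 0.051277644373421055 [-0.9972 -0.4163  0.5836]
top amber ((267.9101867675781, 217.29893493652344), (36.98947525024414, 37.16212844848633), 69.35352325439453) [0.572  0.0642 0.011 ]
top pink ((312.6371154785156, 233.85508728027344), (37.44900894165039, 37.616939544677734), 127.12135314941406) [ 0.5426 -0.0154  0.011 ]
side amber ((342.01922607421875, 260.4205017089844), (26.769973754882812, 35.831512451171875), 92.19242095947266) [0.5702 0.061  0.011 ]
side pink ((330.1335754394531, 293.78955078125), (28.516921997070312, 36.79009246826172), 90.82344818115234) [ 0.541  -0.0177  0.011 ]
```

View pics/s32c.png

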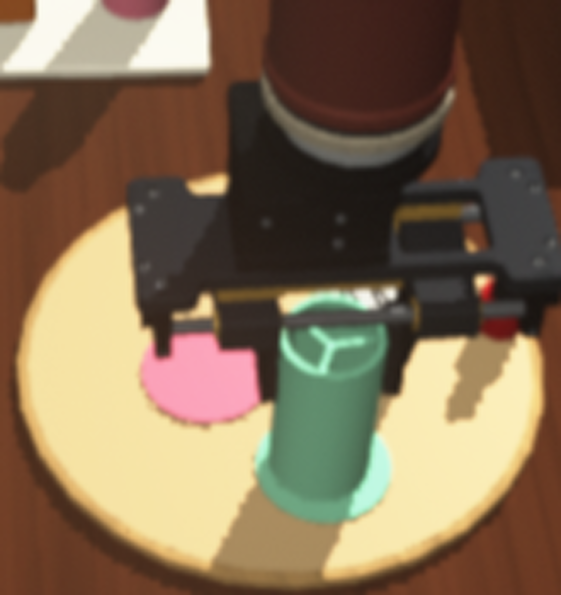

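move_arm(rot=[[0,0,0],[0,0,0],[0,0,0],[0,0,0],[0,0,0]], offset=[[0,0,-1],[0,0,-3],[0,0,-4.5],[0,0,-3.5],[0,0,-1.5]], gripper=[0.5,0.5,0.5,0.5,0.5])

```text
time_s: 24.5
position: [0.5904, -0.0785, 0.2107]
eef_rot: [-2.211, -2.22, 0.003]
force: [0.1, -0.0, -1.1]
grip_width: 0.0511
```

```bash
python3 hold.py 2 top t33; python3 plan.py .348 .288 .21 90;python3 - <<'E'
from h import *
np.set_printoptions(precision=4,suppress=True)
b=cv2.imread('pics/t33.png'); cv2.imwrite('pics/t33c.png',b[100:300,200:420])
E
```

```text
24.55 [ 0.5915 -0.0788  0.213 ] 0.051469933281616 [ 1.2028 -0.2484  1.1274]
24.6 [ 0.5911 -0.0787  0.2105] 0.05145905585444115 [ 0.5464 -0.2765 -1.0854]
24.6 [ 0.5911 -0.0787  0.2105] 0.05145905585444115 rows 9 rotdeg [-0.3107 -0.2411  0.2235]
[-0.0, -0.0, 0.0] [4.08, -2.69, 0.04]
[-0.0, -0.0, 0.0] [4.08, -2.69, 0.03]
[-0.0, -0.0, 0.0] [4.08, -2.69, 0.03]
[-0.0, -0.0, 0.0] [4.08, -2.69, 0.03]
[-0.0, -0.0, 0.0] [4.08, -2.69, 0.02]
[-0.0, -0.0, 0.0] [4.08, -2.69, 0.02]
[-0.0, -0.0, 0.0] [4.08, -2.7, 0.02]
[-0.0, -0.0, 0.0] [4.08, -2.7, 0.01]
[-0.0, -0.0, 0.0] [4.08, -2.7, 0.01]
```

View pics/t33.png

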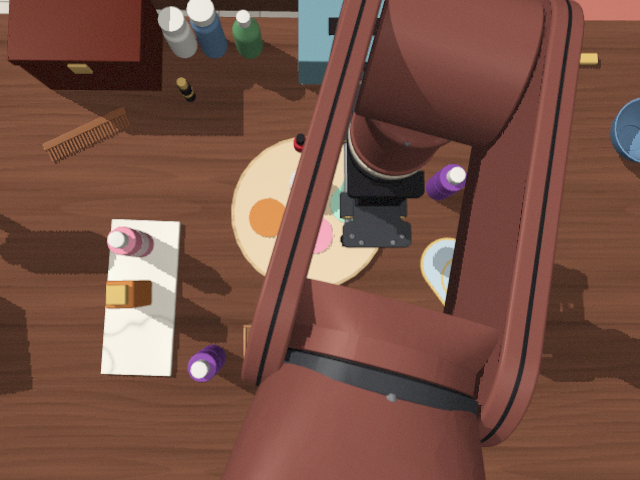

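move_arm(rot=[[0,0,0],[0,0,0],[0,0,0],[0,0,0],[0,0,0]], offset=[[1.7,-1.1,-0.1],[3.3,-2.2,-0.1],[4,-2.6,-0.1],[4,-2.6,-0.1],[4,-2.6,-0.1]], gripper=[0.5,0.5,0.5,0.5,0.5])

```text
time_s: 25.1
position: [0.4755, 0.091, 0.2106]
eef_rot: [-2.22, -2.207, 0.01]
force: [-0.4, 0.9, -1.4]
grip_width: 0.0514
```

move_arm(rot=[[0,0,0],[0,0,0],[0,0,0],[0,0,0],[0,0,0]], offset=[[4,-2.6,-0.1],[4,-2.6,-0.1],[4,-2.6,-0.1],[3.2,-2.2,0],[2,-1.4,0]], gripper=[0.5,0.5,0.5,0.5,0.5])

```text
time_s: 25.6
position: [0.3511, 0.2699, 0.2089]
eef_rot: [-2.215, -2.204, 0.023]
force: [1.0, -0.7, -1.0]
grip_width: 0.0514
```

```bash
python3 hold.py 3 top t34; python3 plan.py .348 .288 .085 90
```

```text
25.65 [0.3493 0.2718 0.2086] 0.051145130404685483 [-2.6863  1.7717 -0.7062]
25.7 [0.3508 0.2701 0.2087] 0.050901535295958734 [-0.0963 -1.0379 -0.7996]
25.75 [0.3521 0.2689 0.2089] 0.05147298144025543 [ 0.0859  0.1874 -0.7991]
25.75 [0.3521 0.2689 0.2089] 0.05147298144025543 rows 3 rotdeg [-1.2649 -0.0692 -0.2119]
[-0.4, -0.0, -0.1] [0.63, -0.05, 4.13]
[-0.4, -0.0, -0.1] [0.63, -0.08, 4.13]
[-0.4, -0.0, -0.1] [0.63, -0.11, 4.13]
```

move_arm(rot=[[-0.4,0,-0.1],[-0.4,0,-0.1],[-0.4,0,0],[0,0,0],[0,0,0]], offset=[[0.7,-0.1,2],[0.7,-0.2,4],[0.5,-0.2,3],[0,0,1.5],[0,0,0.6]], gripper=[0.5,0.5,0.5,0.5,0.5])

```text
time_s: 26.25
position: [0.3486, 0.2845, 0.0928]
eef_rot: [2.224, 2.216, 0.0]
force: [0.5, 0.2, -0.5]
grip_width: 0.0513
```

```bash
python3 hold.py 5 side s35; python3 plan.py .347 .288 .0711 90
```

```text
26.3 [0.3481 0.2842 0.0923] 0.05146103027312163 [-1.1179 -0.5694 -1.6251]
26.35 [0.3488 0.2848 0.0938] 0.05120795175337974 [ 0.4181 -0.0212 -1.3235]
26.4 [0.3498 0.2855 0.0952] 0.05131997036100878 [-0.3731 -0.5723 -1.241 ]
26.45 [0.3504 0.286  0.0961] 0.05118637813361299 [ 0.5537 -0.5445 -0.9612]
26.5 [0.3507 0.2864 0.0966] 0.05138800028426368 [-0.4241  0.1416 -1.1514]
26.5 [0.3507 0.2864 0.0966] 0.05138800028426368 rows 1 rotdeg [ 0.3931 -0.1318 -0.1956]
[0.4, -0.1, -0.2] [0.15, -0.39, 2.55]
```

View pics/s35.png

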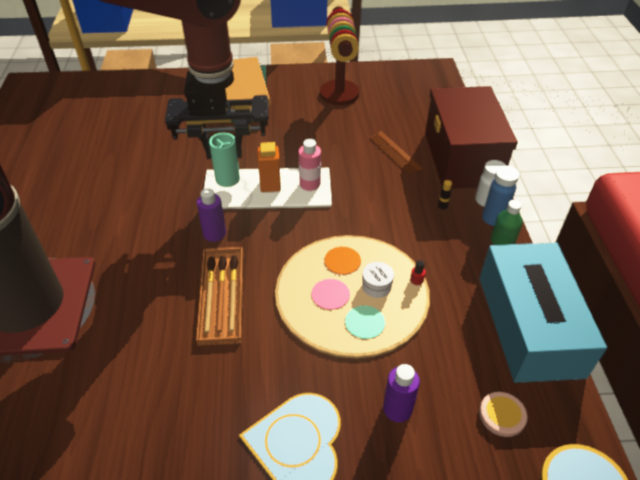

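move_arm(rot=[[0.4,0,-0.2],[0,0,0],[0,0,0],[0,0,0]], offset=[[0.2,-0.2,0.8],[0,-0.2,0.7],[0,0,0.5],[0,0,0.2]], gripper=[0.5,0.5,0.5,0.5])

```text
time_s: 26.9
position: [0.3491, 0.2898, 0.0761]
eef_rot: [-2.221, -2.221, -0.012]
force: [-0.3, 0.2, -1.2]
grip_width: 0.0506
```

```bash
python3 hold.py 6 side s36; python3 plan.py .347 .288 .0711 90
```

```text
26.95 [0.349  0.2897 0.0759] 0.051208708906909366 [-0.7089 -0.7371 -1.4262]
27.0 [0.349  0.2897 0.0762] 0.05129301043487505 [ 0.0151  0.5194 -1.1339]
27.05 [0.3493 0.2898 0.0765] 0.051132341102480494 [-0.3997 -0.3577 -1.2665]
27.1 [0.3494 0.2899 0.0767] 0.05134250815710208 [-0.6935 -0.4572 -1.4265]
27.15 [0.3496 0.29   0.0768] 0.051353216170089325 [ 0.6904 -0.7062 -1.4984]
27.2 [0.3496 0.29   0.0769] 0.05090736502325795 [ 0.8581  0.1362 -1.2758]
27.2 [0.3496 0.29   0.0769] 0.05090736502325795 rows 1 rotdeg [ 0.3392 -0.3462 -0.009 ]
[0.3, -0.3, -0.0] [-0.2, -0.27, 0.58]
```

move_arm(rot=[[0.3,0,0],[0,0,0]], offset=[[-0.1,-0.1,0.4],[0,0,0.3]], gripper=[0.5,0.5])

```text
time_s: 27.4
position: [0.3492, 0.2897, 0.0709]
eef_rot: [-2.219, -2.218, -0.01]
force: [-10.2, -2.7, 28.3]
grip_width: 0.0513
```

```bash
python3 hold.py 6 side s37
```

```text
27.45 [0.3492 0.2897 0.0711] 0.051421301583009615 [-2.283  -1.8391  4.1178]
27.5 [0.3492 0.2896 0.071 ] 0.051054284531668784 [-3.4551 -1.3865  6.6212]
27.55 [0.3492 0.2896 0.071 ] 0.051673029026346004 [-3.1655 -0.7302  6.1006]
27.6 [0.3491 0.2896 0.071 ] 0.05108241467759466 [-2.1116 -0.5427  6.8508]
27.65 [0.3491 0.2896 0.071 ] 0.05139125902699047 [-2.5765 -1.4369  7.4267]
27.7 [0.3491 0.2896 0.071 ] 0.051386093655143024 [-3.1409 -0.4255  6.7933]
```

Contact with the board. Release.

move_arm(rot=[[0,0,0],[0,0,0],[0,0,0],[0,0,0],[0,0,0]], offset=[[0,0,0],[0,0,0],[0,0,0],[0,0,0],[0,0,0]], gripper=[0.8,0.8,0.8,0.8,0.8])

```text
time_s: 28.2
position: [0.3497, 0.2898, 0.071]
eef_rot: [-2.219, -2.219, -0.011]
force: [0.4, -0.4, -0.0]
grip_width: 0.069
```

```bash
python3 hold.py 4 side s38
```

```text
28.25 [0.3496 0.2898 0.071 ] 0.06950410568608585 [0.2727 0.3237 0.1161]
28.3 [0.3496 0.2898 0.0711] 0.06951695713800662 [-0.2912 -0.318   0.2986]
28.35 [0.3496 0.2898 0.071 ] 0.06937720799766922 [-0.1513 -0.0728  0.4142]
28.4 [0.3496 0.2898 0.0711] 0.06935490981686493 [-0.1399  0.489   0.0201]
```

move_arm(rot=[[0,0,0],[0,0,0],[0,0,0],[0,0,0],[0,0,0]], offset=[[0,0,-1],[0,0,-3],[0,0,-4.5],[0,0,-3],[0,0,-0.5]], gripper=[0.8,0.8,0.8,1,1])

```text
time_s: 28.9
position: [0.3477, 0.2879, 0.1959]
eef_rot: [-2.218, -2.218, -0.005]
force: [0.8, -0.2, -0.2]
grip_width: 0.0786
```

```bash
python3 hold.py 3 side s39; python3 hold.py 1 top t39; python3 plan.py .627 -.003 .17 130; python3 - <<'E'
from h import *
np.set_printoptions(precision=4,suppress=True)
for f,n in (('t39','top'),('s39','side')):
    a=cv2.imread('pics/%s.png'%f); h=cv2.cvtColor(a,cv2.COLOR_BGR2HSV); c=camera_info(n)
    x0,x1,y0,y1=(225,395,130,295) if n=='top' else (270,435,205,360)
    cv2.imwrite('pics/%sc.png'%f,cv2.resize(a[y0:y1,x0:x1],None,fx=3.5,fy=3.5,interpolation=cv2.INTER_CUBIC))
    roi=np.zeros(a.shape[:2],np.uint8); roi[y0:y1,x0:x1]=1
    for nm,z,m in (('amber',.011,(h[...,0]<17)&(h[...,0]>5)&(h[...,1]>135)&(h[...,2]>150)),('pink',.011,(h[...,0]>150)&(h[...,1]>50)&(h[...,2]>150)),('mint',.011,(h[...,0]>65)&(h[...,0]<100)&(h[...,1]>40)&(h[...,2]>80)),('tin',.044,(h[...,1]<40)&(h[...,2]>140))):
        m=m.astype(np.uint8)*roi; cs=cv2.findContours(m,0,cv2.CHAIN_APPROX_NONE)[0]
        if not cs: continue
        cn=max(cs,key=cv2.contourArea)
        if len(cn)<5: continue
        e=cv2.fitEllipse(cv2.convexHull(cn)); print(n,nm,np.array(e[0]),e[1],onz(c,*e[0],z))
E
```

```text
28.95 [0.3476 0.2879 0.1952] 0.08227790863084766 [0.2878 0.1346 0.9714]
29.0 [0.3467 0.2873 0.193 ] 0.08393900653063188 [ 0.0207 -0.2265 -0.3775]
29.05 [0.3457 0.2868 0.1912] 0.08501051163420445 [-0.2013 -0.0209  0.1914]
29.1 [0.3451 0.2864 0.19  ] 0.08605354034370626 [-0.0213 -0.1903 -0.5772]
29.1 [0.3451 0.2864 0.19  ] 0.08605354034370626 rows 9 rotdeg [ -0.4762  -0.2383 -40.0146]
[-0.1, -0.0, -4.4] [-3.21, 3.14, 0.19]
[-0.1, -0.0, -4.4] [-3.45, 2.88, 0.19]
[-0.1, -0.0, -4.4] [-3.66, 2.6, 0.2]
[-0.1, -0.0, -4.4] [-3.85, 2.31, 0.2]
[-0.1, -0.0, -4.4] [-4.02, 2.0, 0.21]
[-0.1, -0.0, -4.4] [-4.16, 1.69, 0.21]
[-0.1, -0.0, -4.4] [-4.28, 1.36, 0.21]
[-0.1, -0.0, -4.4] [-4.37, 1.02, 0.22]
[-0.1, -0.0, -4.4] [-4.44, 0.68, 0.22]
top amber [267.9524 217.3401] (37.62470245361328, 37.8751106262207) [0.572  0.0641 0.011 ]
top pink [312.7506 233.9124] (38.06496047973633, 38.3632698059082) [ 0.5425 -0.0157  0.011 ]
top mint [349.2097 203.8574] (36.89645004272461, 37.659698486328125) [ 0.5967 -0.081   0.011 ]
top tin [305.2005 182.6346] (32.1723747253418, 32.539276123046875) [ 0.6279 -0.002   0.044 ]
side amber [341.9812 260.4886] (27.440189361572266, 36.30362319946289) [0.5701 0.0608 0.011 ]
side pink [330.0964 293.7485] (29.268722534179688, 37.14826583862305) [ 0.5409 -0.0176  0.011 ]
side mint [364.6313 322.0262] (30.82784652709961, 38.8759880065918) [ 0.5951 -0.0837  0.011 ]
side tin [377.6391 274.102 ] (26.037940979003906, 31.1284122467041) [ 0.6262 -0.005   0.044 ]
```

View pics/s39.png

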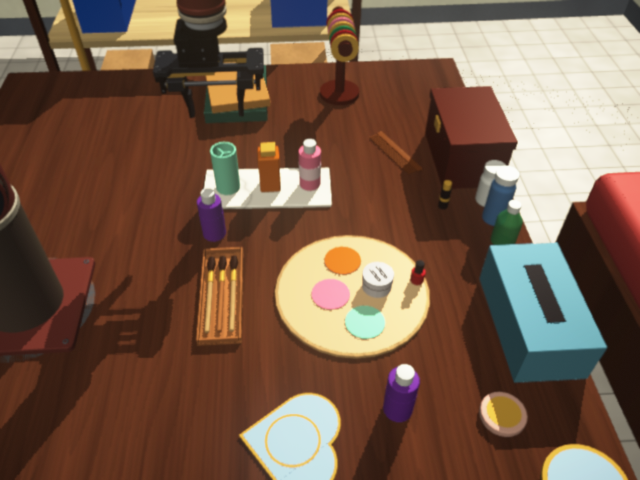

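View pics/t39.png

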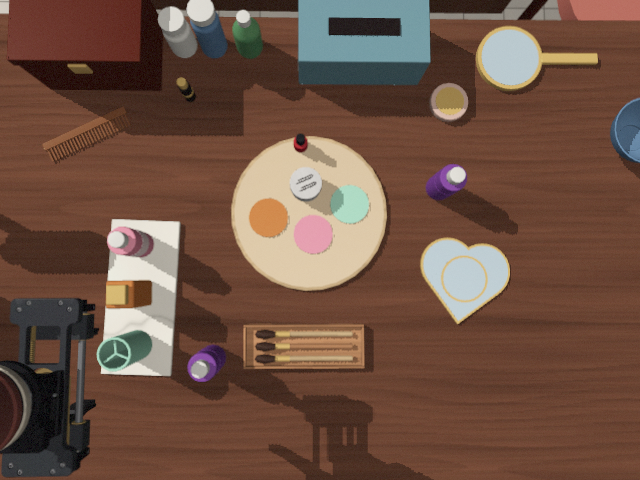

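All three stand upright on the board: holder (226,168), amber (269,167), pink (310,165). The tin is clear. To stay clear of the varnish, I'll grip the tin with the jaws along y.

```bash
python3 plan.py .62 -.003 .20 0; python3 -c "
from h import *
print(onz(camera_info('top'),301,140,.056))"
```

```text
29.1 [0.3451 0.2864 0.19  ] 0.08605354034370626 rows 11 rotdeg [-0.454   0.36   89.9844]
[-0.0, 0.0, 8.2] [-2.63, 2.5, -0.12]
[-0.0, 0.0, 8.2] [-2.25, 2.85, -0.12]
[-0.0, 0.0, 8.2] [-1.82, 3.14, -0.11]
[-0.0, 0.0, 8.2] [-1.35, 3.37, -0.11]
[-0.0, 0.0, 8.2] [-0.86, 3.52, -0.11]
[-0.0, 0.0, 8.2] [-0.35, 3.61, -0.11]
[-0.0, 0.0, 8.2] [0.17, 3.62, -0.11]
[-0.0, 0.0, 8.2] [0.68, 3.56, -0.1]
[-0.0, 0.0, 8.2] [1.18, 3.43, -0.1]
[-0.0, 0.0, 8.2] [1.66, 3.23, -0.1]
[-0.0, 0.0, 8.2] [2.1, 2.96, -0.09]
[0.69893847 0.00526961 0.056     ]
```

move_arm(rot=[[0,0,5],[0,0,8],[0,0,8],[0,0,8],[0,0,8]], offset=[[-1.5,1.5,-0.2],[-2.4,2.7,-0.2],[-2,3,-0.2],[-1.6,3.2,-0.2],[-1.1,3.4,-0.2]], gripper=[1,1,1,1,1])

```text
time_s: 29.6
position: [0.452, 0.1629, 0.1872]
eef_rot: [-2.813, -1.376, 0.042]
force: [0.5, 0.9, 0.2]
grip_width: 0.0869
```

```bash
python3 plan.py .62 -.003 .19 0
```

```text
29.6 [0.452  0.1629 0.1872] 0.08688344038394291 rows 7 rotdeg [-0.5499  1.5747 52.1387]
[-0.1, 0.2, 7.4] [-0.4, 3.35, -0.1]
[-0.1, 0.2, 7.4] [0.04, 3.37, -0.1]
[-0.1, 0.2, 7.4] [0.48, 3.34, -0.09]
[-0.1, 0.2, 7.4] [0.9, 3.25, -0.08]
[-0.1, 0.2, 7.4] [1.32, 3.1, -0.07]
[-0.1, 0.2, 7.4] [1.71, 2.91, -0.06]
[-0.1, 0.2, 7.4] [2.07, 2.66, -0.05]
```

move_arm(rot=[[0,0,8],[0,0,8],[0,0,8],[0,0,8],[0,0,7]], offset=[[-0.4,3.3,-0.2],[0,3.4,-0.2],[0.5,3.3,-0.2],[1,3.2,-0.2],[1.4,2.5,-0.2]], gripper=[1,1,1,1,1])

```text
time_s: 30.1
position: [0.5645, 0.041, 0.1804]
eef_rot: [-3.124, -0.31, 0.077]
force: [0.2, 0.6, 0.5]
grip_width: 0.0872
```

```bash
python3 plan.py .62 -.003 .15 0
```

```text
30.1 [0.5645 0.041  0.1804] 0.08722177929564101 rows 2 rotdeg [-0.0726  2.8328 11.3291]
[-0.0, 1.4, 5.7] [2.36, 2.71, 1.39]
[-0.0, 1.4, 5.7] [2.58, 2.46, 1.45]
```

move_arm(rot=[[0,0.7,4],[0,0.7,3],[0,0.7,2],[0,0.7,1]], offset=[[1.5,1.8,0.6],[1.8,1.4,0.8],[1.3,0.8,0.6],[0.7,0.3,0.3]], gripper=[1,1,1,1])

```text
time_s: 30.5
position: [0.6206, -0.0, 0.1437]
eef_rot: [-3.14, -0.013, 0.022]
force: [-0.1, 0.1, 1.3]
grip_width: 0.0871
```

```bash
python3 hold.py 4 side s41; python3 plan.py .627 -.0035 .10 0;python3 - <<'E'
from h import *
c=camera_info('wrist');snap('wrist','w41'); 
for n,X in [('tin',(.627,-.0035,.044)),('cp',(.5417,-.0167,.011)),('ca',(.571,.0625,.011)),('cm',(.596,-.0823,.011)),('var',(.699,.005,.056))]: print(n,proj(c,X))
E
```

```text
30.55 [ 0.6204 -0.0002  0.143 ] 0.0870783322620392 [-0.686  -0.4073 -1.2008]
30.6 [0.6199 0.0005 0.144 ] 0.0867731151725296 [ 0.8213 -0.2473 -1.5087]
30.65 [0.6201 0.001  0.1452] 0.08682165837069775 [-0.5301  0.1812 -0.056 ]
30.7 [0.6205 0.0012 0.1462] 0.08710828301397158 [-0.2134  0.1039  1.3039]
30.7 [0.6205 0.0012 0.1462] 0.08710828301397158 rows 1 rotdeg [-0.0992  0.6883  0.6428]
[-0.1, 0.7, 0.6] [0.7, 0.49, 4.61]
tin [331.42122577 227.2186892 ]
cp [344.14609229 310.62508855]
ca [251.64345864 278.65782141]
cm [425.23715809 253.03709103]
var [320.34957934 123.1001541 ]
```

View pics/w41.png

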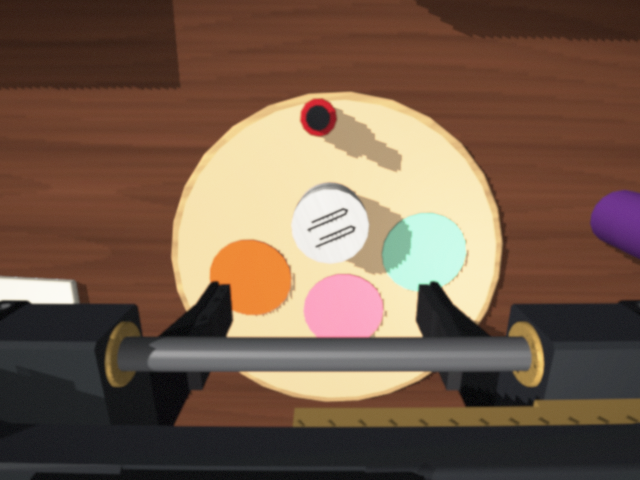

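All the wrist-view predictions match within about 2 px (tin at (330,226)). I'll descend on the tin.

move_arm(rot=[[0,0.4,0.4],[0,0.3,0.2],[0,0,0],[0,0,0],[0,0,0]], offset=[[0.3,0.2,2],[0.3,0.2,3],[0,0,2.5],[0,0,1.5],[0,0,0.6]], gripper=[1,1,1,1,1])

```text
time_s: 31.25
position: [0.6296, 0.0004, 0.055]
eef_rot: [-3.141, -0.011, -0.02]
force: [0.2, 0.2, -0.5]
grip_width: 0.0869
```

```bash
python3 hold.py 5 side s42; python3 plan.py .627 -.0035 .017 0
```

```text
31.3 [0.6293 0.0005 0.0545] 0.08698539287336085 [-0.6147 -0.5579 -0.7978]
31.35 [0.6299 0.0003 0.0556] 0.08691850033431682 [ 0.1503 -0.6534 -0.4488]
31.4 [0.6308 0.0001 0.0566] 0.08689386291231321 [-0.83   -0.1347  0.0429]
31.45 [ 0.6314 -0.0001  0.0573] 0.08701714091900822 [-0.1514 -0.329  -0.3049]
31.5 [ 0.6317 -0.0002  0.0577] 0.08688550880276497 [-0.001  -0.2997 -0.2076]
31.5 [ 0.6317 -0.0002  0.0577] 0.08688550880276497 rows 1 rotdeg [ 0.0015 -0.9515  0.369 ]
[0.0, -1.0, 0.4] [-0.54, 0.33, 4.06]
```

move_arm(rot=[[0,-0.5,0.2],[0,-0.5,0.2],[0,0,0],[0,0,0],[0,0,0]], offset=[[-0.3,0.2,0.5],[-0.2,0.1,1.1],[-0.1,0,1.1],[-0.1,0,0.7],[0,0,0.3]], gripper=[1,1,1,1,1])

```text
time_s: 32.0
position: [0.6266, -0.0041, 0.0208]
eef_rot: [3.141, -0.002, 0.005]
force: [-0.0, -0.7, -0.0]
grip_width: 0.0865
```

```bash
python3 hold.py 5 side s43; python3 plan.py .627 -.0035 .017 0
```

```text
32.05 [ 0.6263 -0.004   0.0204] 0.08702734392944755 [-0.4393 -0.0808 -1.4085]
32.1 [ 0.6266 -0.004   0.021 ] 0.08668179091097841 [-0.8747 -0.6507 -0.1233]
32.15 [ 0.6272 -0.0041  0.0217] 0.0871815524358509 [-0.2353  0.3092 -0.5138]
32.2 [ 0.6276 -0.0041  0.0223] 0.0868665472013624 [-0.7664 -0.3942 -0.1573]
32.25 [ 0.628  -0.0041  0.0227] 0.08690412155176194 [0.9043 0.4096 0.3811]
32.25 [ 0.628  -0.0041  0.0227] 0.08690412155176194 rows 1 rotdeg [ 0.0627 -0.3142 -0.0717]
[0.1, -0.3, -0.1] [-0.1, -0.06, 0.57]
```

move_arm(rot=[[0,-0.3,0],[0,0,0],[0,0,0],[0,0,0],[0,0,0]], offset=[[-0.1,0,0.4],[0,0,0.2],[0,0,0],[0,0,0],[0,0,0]], gripper=[1,1,1,0.7,0.5])

```text
time_s: 32.75
position: [0.628, -0.0042, 0.0175]
eef_rot: [3.14, -0.002, 0.003]
force: [-0.1, 0.8, -0.1]
grip_width: 0.078
```

```bash
python3 hold.py 12 side s44; python3 - <<'E'
import cv2
b=cv2.imread('pics/s44.png'); cv2.imwrite('pics/s44c.png',cv2.resize(b[185:360,270:435],None,fx=3.4,fy=3.4,interpolation=cv2.INTER_CUBIC))
E
```

```text
32.8 [ 0.6281 -0.0042  0.0176] 0.07395575091485017 [ 0.1086 -0.0613 -0.4065]
32.85 [ 0.628  -0.0042  0.0176] 0.07054741173264434 [ 0.2097 -1.2504  0.8296]
32.9 [ 0.628  -0.0042  0.0176] 0.06705361083038029 [-0.5003  0.2125 -0.6041]
32.95 [ 0.628  -0.0042  0.0175] 0.06273552759240593 [-0.3535 -0.0931  0.2322]
33.0 [ 0.628  -0.0042  0.0175] 0.05898248644541831 [-0.1042 -0.2884 -0.248 ]
33.05 [ 0.628  -0.0041  0.0175] 0.05550930034337104 [-0.3752  0.2005  0.416 ]
33.1 [ 0.628  -0.0041  0.0175] 0.055660415343145246 [-0.3176  0.6411 -0.3193]
33.15 [ 0.628  -0.0041  0.0175] 0.05533528286269744 [-1.3647  0.5715 -0.0796]
33.2 [ 0.628  -0.0041  0.0175] 0.05518434747558138 [-0.4868  0.676   0.6158]
33.25 [ 0.628  -0.0042  0.0176] 0.05536643688592193 [ 0.8226 -0.0028 -0.3711]
33.3 [ 0.628  -0.0041  0.0176] 0.05521914301873565 [0.2478 0.4487 0.0976]
33.35 [ 0.628  -0.0041  0.0175] 0.05539024602097244 [0.1359 0.25   0.3937]
```

View pics/s44c.png

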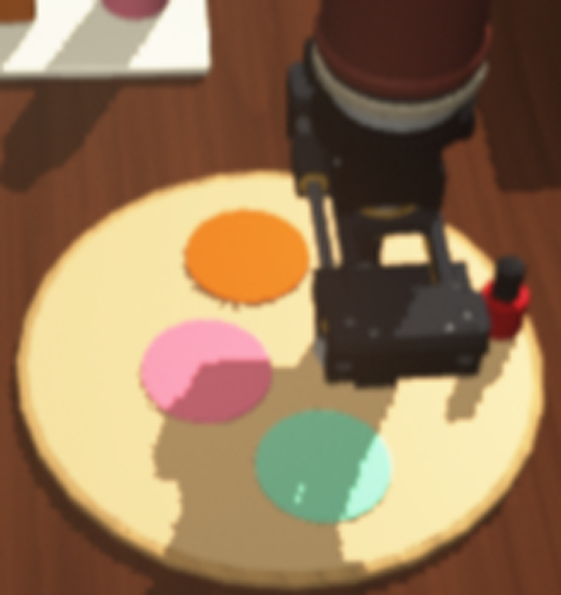

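move_arm(rot=[[0,0,0],[0,0,0],[0,0,0],[0,0,0],[0,0,0]], offset=[[0,0,-1],[0,0,-2.5],[0,0,-3.5],[0,0,-3],[0,0,-1]], gripper=[0.5,0.5,0.5,0.5,0.5])

```text
time_s: 33.85
position: [0.6251, -0.0038, 0.1295]
eef_rot: [3.141, -0.002, -0.008]
force: [-0.1, 0.0, -0.1]
grip_width: 0.0554
```

```bash
python3 hold.py 1 side s45;python3 plan.py .4645 -.286 .13 0
```

```text
33.9 [ 0.6256 -0.0038  0.1302] 0.05579927013294662 [ 1.4908 -0.8985  0.8848]
33.9 [ 0.6256 -0.0038  0.1302] 0.05579927013294662 rows 7 rotdeg [ 0.0501  0.2156 -0.0612]
[0.0, 0.0, -0.0] [-2.3, 4.03, 0.01]
[0.0, 0.0, -0.0] [-2.3, 4.03, 0.01]
[0.0, 0.0, -0.0] [-2.3, 4.03, 0.01]
[0.0, 0.0, -0.0] [-2.3, 4.03, 0.01]
[0.0, 0.0, -0.0] [-2.3, 4.03, 0.01]
[0.0, 0.0, -0.0] [-2.3, 4.03, 0.01]
[0.0, 0.0, -0.0] [-2.3, 4.03, 0.0]
```

move_arm(rot=[[0,0,0],[0,0,0],[0,0,0],[0,0,0],[0,0,0]], offset=[[-1,1.8,0],[-2,3.5,-0.1],[-2.4,4.2,-0.1],[-2.4,4.2,-0.1],[-2.4,4.2,-0.1]], gripper=[0.5,0.5,0.5,0.5,0.5])

```text
time_s: 34.4
position: [0.5213, -0.1817, 0.1302]
eef_rot: [-3.14, -0.015, 0.008]
force: [0.9, -1.3, -1.1]
grip_width: 0.0553
```

move_arm(rot=[[0,0,0],[0,0,0],[0,0,0],[0,0,0]], offset=[[-2.4,4.2,-0.1],[-1.9,3.3,0],[-1.1,2,0],[-0.5,0.8,0]], gripper=[0.5,0.5,0.5,0.5])

```text
time_s: 34.8
position: [0.455, -0.2912, 0.1261]
eef_rot: [-3.137, -0.007, 0.018]
force: [0.6, 1.0, -0.6]
grip_width: 0.0554
```

```bash
python3 hold.py 4 side s46;python3 plan.py .4645 -.286 .0155 0; python3 hold.py 1 wrist w46; python3 -c "
from h import *
c=camera_info('wrist'); print(proj(c,(.4636,-.2862,.006)))"
```

```text
34.85 [ 0.4546 -0.2915  0.1259] 0.05521968055512848 [-0.7127 -0.4981 -1.8994]
34.9 [ 0.4557 -0.2901  0.1262] 0.05518154327112826 [ 0.3661 -0.1747 -1.1918]
34.95 [ 0.4565 -0.2892  0.1265] 0.05509808712360729 [ 0.1274 -0.2303 -0.5529]
35.0 [ 0.457  -0.2886  0.1267] 0.055255882834013365 [-0.8719 -0.2792 -0.9724]
35.0 [ 0.457  -0.2886  0.1267] 0.055255882834013365 rows 3 rotdeg [-0.2973  0.5932  0.4051]
[-0.1, 0.2, 0.1] [0.29, -0.07, 3.71]
[-0.1, 0.2, 0.1] [0.28, -0.07, 3.71]
[-0.1, 0.2, 0.1] [0.26, -0.08, 3.71]
35.05 [ 0.4573 -0.2884  0.1269] 0.05587068546607332 [ 0.5302 -0.3899 -0.5304]
[322.37666359 220.80098363]
```

View pics/w46.png

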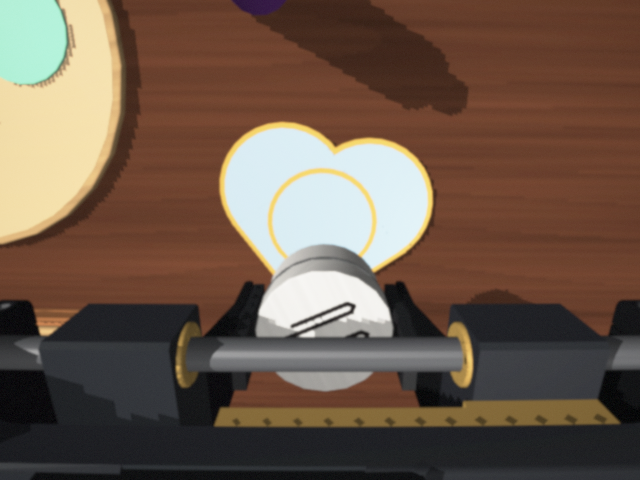

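View pics/s46.png

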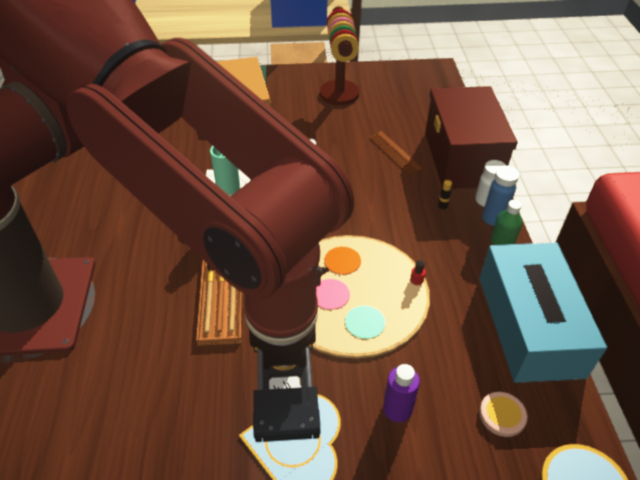

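The ring centre is at (322,218), against a prediction of (322,221). I'll descend.

move_arm(rot=[[0,0.2,0.2],[0,0.2,0.2],[0,0.2,0],[0,0,0],[0,0,0]], offset=[[0.2,-0.1,1.5],[0.2,-0.1,3],[0.2,-0.1,2.5],[0,0,1.5],[0,0,0.6]], gripper=[0.5,0.5,0.5,0.5,0.5])

```text
time_s: 35.55
position: [0.4698, -0.2791, 0.0354]
eef_rot: [-3.139, -0.018, -0.01]
force: [0.3, -0.1, 0.6]
grip_width: 0.0554
```

```bash
python3 hold.py 5 side s47;python3 plan.py .4645 -.286 .0155 0
```

```text
35.6 [ 0.4695 -0.2789  0.0349] 0.055572302139984216 [-0.8528  0.9862 -1.0381]
35.65 [ 0.4698 -0.2796  0.0361] 0.0556686275317086 [ 0.2826 -0.1816 -0.5776]
35.7 [ 0.4703 -0.2805  0.0372] 0.055524954212170186 [ 0.2036  0.204  -0.3321]
35.75 [ 0.4707 -0.2812  0.0379] 0.05569848390654517 [-0.292   0.0259  0.3101]
35.8 [ 0.4709 -0.2817  0.0384] 0.05507916750260839 [-0.0901  0.2267 -0.6742]
35.8 [ 0.4709 -0.2817  0.0384] 0.05507916750260839 rows 1 rotdeg [ 0.0527 -0.5726  0.5644]
[0.1, -0.6, 0.6] [-0.67, 0.42, 2.28]
```

move_arm(rot=[[0,-0.3,0.3],[0,-0.3,0.3],[0,0,0],[0,0,0]], offset=[[-0.3,0.2,0.6],[-0.3,0.2,0.6],[0,0,0.4],[0,0,0.2]], gripper=[0.5,0.5,0.5,0.5])

```text
time_s: 36.2
position: [0.4664, -0.288, 0.0222]
eef_rot: [3.137, -0.003, 0.005]
force: [0.1, 0.9, -1.0]
grip_width: 0.0557
```

```bash
python3 hold.py 6 side s48;python3 plan.py .4645 -.286 .0155 0
```

```text
36.25 [ 0.4662 -0.2879  0.0219] 0.055587987291357326 [ 0.226   0.7125 -0.9804]
36.3 [ 0.4663 -0.2879  0.0221] 0.05536903460990093 [-0.6992  0.0867 -0.3383]
36.35 [ 0.4665 -0.2879  0.0223] 0.0555630349294297 [ 0.6367  0.3726 -0.1312]
36.4 [ 0.4666 -0.288   0.0226] 0.05573736774024757 [-0.2796  0.2884 -0.7338]
36.45 [ 0.4667 -0.288   0.0227] 0.05570207964206987 [-0.5686 -0.1774 -1.111 ]
36.5 [ 0.4668 -0.288   0.0227] 0.055528810477694625 [-0.1129 -0.0853 -0.0562]
36.5 [ 0.4668 -0.288   0.0227] 0.055528810477694625 rows 1 rotdeg [ 0.2956 -0.2047 -0.0913]
[0.3, -0.2, -0.1] [-0.23, -0.2, 0.72]
```

move_arm(rot=[[0.2,-0.2,0],[0,0,0],[0,0,0]], offset=[[-0.2,-0.2,0.3],[0,0,0.25],[0,0,0.1]], gripper=[0.5,0.5,0.5])

```text
time_s: 36.8
position: [0.465, -0.286, 0.0163]
eef_rot: [3.14, -0.002, 0.001]
force: [1.2, -1.1, -0.8]
grip_width: 0.0554
```

```bash
python3 hold.py 6 side s49;python3 plan.py .4645 -.286 .0155 0
```

```text
36.85 [ 0.4649 -0.2859  0.0161] 0.055394051899533586 [ 0.1243  0.4618 -0.8383]
36.9 [ 0.4649 -0.2859  0.0162] 0.055319088117027126 [ 0.1771  0.0205 -0.9183]
36.95 [ 0.465  -0.286   0.0164] 0.05544638023261235 [-0.6941  0.1564 -0.9412]
37.0 [ 0.4651 -0.2861  0.0165] 0.05553237965631324 [-0.7344  0.3877 -1.0151]
37.05 [ 0.4652 -0.2861  0.0166] 0.05511638162029339 [ 0.584   0.9248 -0.4675]
37.1 [ 0.4652 -0.2862  0.0166] 0.05516385868213526 [-0.0228 -0.0442 -0.1174]
37.1 [ 0.4652 -0.2862  0.0166] 0.05516385868213526 rows 1 rotdeg [ 0.1253 -0.0493 -0.0821]
[0.1, -0.0, -0.1] [-0.07, -0.02, 0.11]
```

move_arm(rot=[[0,0,0],[0,0,0],[0,0,0],[0,0,0],[0,0,0]], offset=[[-0.1,0,0.1],[0,0,0],[0,0,0],[0,0,0],[0,0,0]], gripper=[0.5,0.5,0.85,0.85,0.85])

```text
time_s: 37.6
position: [0.4644, -0.2866, 0.016]
eef_rot: [3.139, -0.002, 0.003]
force: [0.1, -0.8, -0.0]
grip_width: 0.0705
```

```bash
python3 hold.py 5 side s50
```

```text
37.65 [ 0.4645 -0.2866  0.0161] 0.0717209809142135 [-0.1898  0.0253  0.1682]
37.7 [ 0.4645 -0.2865  0.016 ] 0.07269799864943517 [-0.2952  0.9053 -0.6887]
37.75 [ 0.4644 -0.2865  0.016 ] 0.07306511178675774 [-0.3963  0.0222 -0.662 ]
37.8 [ 0.4644 -0.2865  0.016 ] 0.07327780750807308 [ 0.3511 -0.4419 -0.6918]
37.85 [ 0.4644 -0.2865  0.0159] 0.07358585102523883 [-0.2751 -0.1488  0.1031]
```

move_arm(rot=[[0,0,0],[0,0,0],[0,0,0],[0,0,0],[0,0,0]], offset=[[0,0,-1],[0,0,-3],[0,0,-4.5],[0,0,-4.5],[0,0,-4]], gripper=[0.85,0.85,0.85,1,1])

```text
time_s: 38.35
position: [0.4598, -0.2825, 0.1861]
eef_rot: [-3.134, 0.003, 0.016]
force: [0.6, -0.9, 0.2]
grip_width: 0.083
```

```bash
python3 hold.py 2 wrist w51; python3 plan.py .35 .288 .20 90
```

```text
38.4 [ 0.4632 -0.2851  0.1943] 0.08407518384929988 [ 3.5205 -2.0766  5.4307]
38.45 [ 0.4634 -0.2854  0.1917] 0.0850307604128875 [ 1.0831 -0.2243  0.9603]
38.45 [ 0.4634 -0.2854  0.1917] 0.0850307604128875 rows 12 rotdeg [ -0.0051   0.071  -90.0853]
[-0.0, 0.0, -7.5] [-0.95, -4.78, -0.07]
[-0.0, 0.0, -7.5] [-0.32, -4.86, -0.07]
[-0.0, 0.0, -7.5] [0.32, -4.86, -0.07]
[-0.0, 0.0, -7.5] [0.95, -4.78, -0.07]
[-0.0, 0.0, -7.5] [1.57, -4.61, -0.07]
[-0.0, 0.0, -7.5] [2.16, -4.37, -0.07]
[-0.0, 0.0, -7.5] [2.71, -4.05, -0.07]
[-0.0, 0.0, -7.5] [3.21, -3.66, -0.07]
[-0.0, 0.0, -7.5] [3.66, -3.21, -0.07]
[-0.0, 0.0, -7.5] [4.05, -2.7, -0.07]
[-0.0, 0.0, -7.5] [4.37, -2.15, -0.07]
[-0.0, 0.0, -7.5] [4.61, -1.56, -0.07]
```

View pics/w51.png

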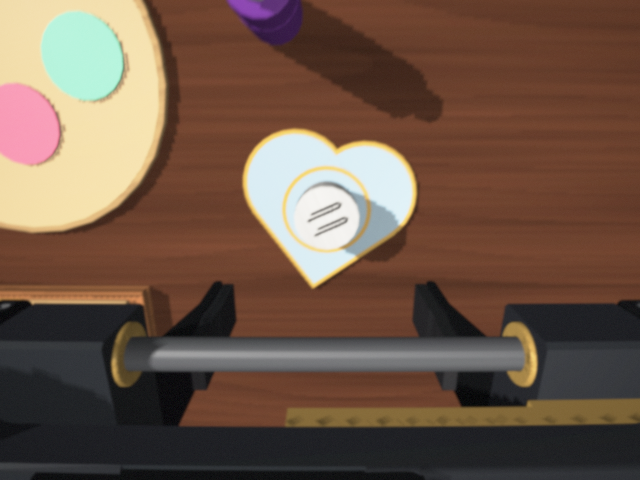

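The tin stands lid up inside the ring: lid at (327,218) and ring at (327,209), with the offset due to lid height. Now I'll return the three, starting with the holder.

move_arm(rot=[[0,0,-4],[0,0,-7.5],[0,0,-7.5],[0,0,-7.5],[0,0,-7.5]], offset=[[-0.5,-2.5,-0.1],[-0.5,-4.5,-0.1],[0.1,-4.7,-0.1],[0.7,-4.7,-0.1],[1.4,-4.5,-0.1]], gripper=[1,1,1,1,1])

```text
time_s: 38.95
position: [0.4249, -0.0763, 0.1994]
eef_rot: [2.993, 0.931, 0.006]
force: [1.3, 0.2, -1.2]
grip_width: 0.0871
```

```bash
python3 plan.py .35 .288 .20 90
```

```text
38.95 [ 0.4249 -0.0763  0.1994] 0.0871414961942339 rows 8 rotdeg [  0.4743   0.1577 -55.4258]
[0.1, 0.0, -6.9] [1.81, -4.28, -0.04]
[0.1, 0.0, -6.9] [2.32, -4.03, -0.04]
[0.1, 0.0, -6.9] [2.79, -3.72, -0.03]
[0.1, 0.0, -6.9] [3.21, -3.36, -0.03]
[0.1, 0.0, -6.9] [3.6, -2.95, -0.02]
[0.1, 0.0, -6.9] [3.92, -2.49, -0.02]
[0.1, 0.0, -6.9] [4.2, -2.0, -0.01]
[0.1, 0.0, -6.9] [4.41, -1.48, -0.01]
```

move_arm(rot=[[0,0,-7.2],[0,0,-7.2],[0,0,-7.2],[0,0,-7.2],[0,0,-7.2]], offset=[[1.8,-4.3,-0.1],[2.3,-4,-0.1],[2.8,-3.7,-0.1],[3.2,-3.4,-0.1],[3.6,-3,-0.1]], gripper=[1,1,1,0.85,0.85])

```text
time_s: 39.45
position: [0.3687, 0.1589, 0.2039]
eef_rot: [2.534, 1.84, 0.008]
force: [1.1, 0.1, -0.0]
grip_width: 0.0786
```

```bash
python3 plan.py .35 .288 .20 90
```

```text
39.45 [0.3687 0.1589 0.2039] 0.07859510610605533 rows 3 rotdeg [  0.6484   0.2066 -18.031 ]
[0.2, 0.1, -6.0] [3.9, -1.93, 0.1]
[0.2, 0.1, -6.0] [4.08, -1.51, 0.11]
[0.2, 0.1, -6.0] [4.21, -1.07, 0.12]
```

move_arm(rot=[[0.2,0,-6.5],[0.2,0,-4.5],[0.2,0,-3],[0,0,-1],[0,0,0]], offset=[[3.7,-1.8,0.2],[3.2,-1.1,0.3],[2.2,-0.5,0.3],[1.2,0,0.2],[0.3,0,0]], gripper=[0.82,0.82,0.82,0.82,0.82])

```text
time_s: 39.95
position: [0.3524, 0.2796, 0.1941]
eef_rot: [2.253, 2.185, 0.001]
force: [0.7, -0.8, 0.8]
grip_width: 0.0711
```

```bash
python3 hold.py 4 wrist w52; python3 plan.py .3495 .288 .09 90; python3 hold.py 1 top t52; python3 -c "
from h import *
c=camera_info('wrist');snap('wrist','w52'); print(proj(c,(.3495,.288,.108)), proj(c,(.439,.288,.112)))"
```

```text
40.0 [0.3525 0.2793 0.1942] 0.07101563058660312 [-0.1976 -0.3338  0.7565]
40.05 [0.3528 0.2786 0.1943] 0.07115969022977797 [ 0.5492 -0.0276 -0.5004]
40.1 [0.3529 0.2781 0.1944] 0.07161405087264354 [ 0.567  -0.0533  0.1471]
40.15 [0.3531 0.2779 0.1945] 0.07114391625661053 [ 0.0401 -0.402   0.0117]
40.15 [0.3531 0.2779 0.1945] 0.07114391625661053 rows 3 rotdeg [ 0.1692  0.1015 -1.923 ]
[0.1, 0.0, -0.6] [0.34, -0.14, 3.48]
[0.1, 0.0, -0.6] [0.34, -0.13, 3.48]
[0.1, 0.0, -0.6] [0.34, -0.13, 3.48]
40.2 [0.3531 0.2779 0.1946] 0.07143367525481771 [ 0.1482  1.1224 -0.0288]
[318.01055647 231.06249056] [451.75985968 228.45259385]
```

View pics/w52.png

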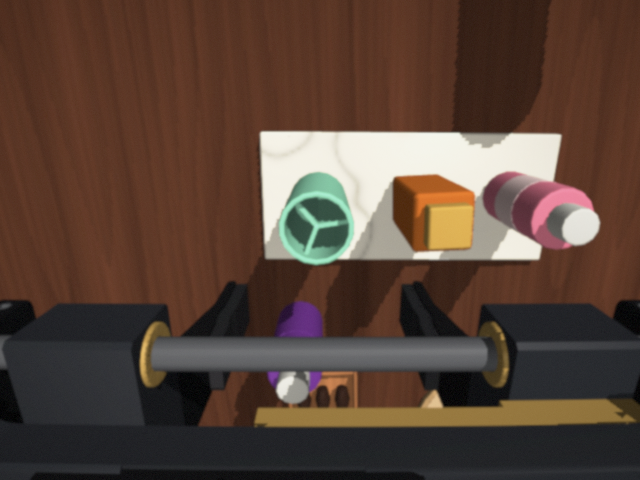

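View pics/t52.png

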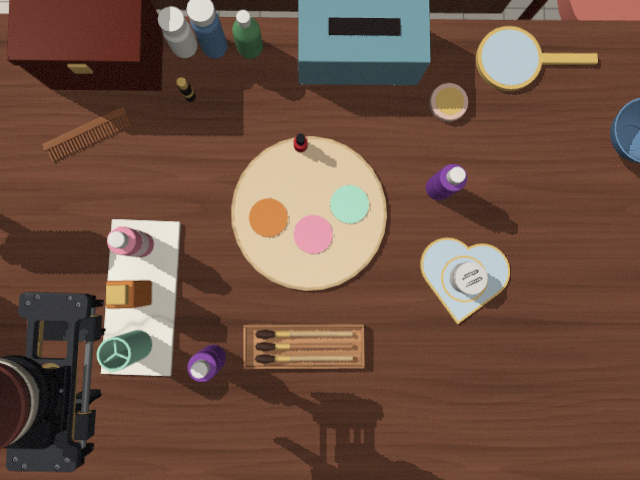

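```bash
python3 - <<'E'
from h import *
np.set_printoptions(precision=4,suppress=True)
ct=camera_info('top');cs=camera_info('side');cw=camera_info('wrist')
print(onz(ct,115,352,.108),onz(ct,118,294,.112),onz(ct,121,239,.118))
print(onz(cw,317,219,.108),onz(cw,449,227,.112),onz(cw,574,224,.118))
a=cv2.imread('pics/t52.png');b=cv2.imread('pics/s39.png')
cv2.imwrite('pics/a.png',cv2.resize(a[210:385,90:210],None,fx=3.4,fy=3.4,interpolation=cv2.INTER_CUBIC))
cv2.imwrite('pics/b.png',cv2.resize(b[125:225,190:350],None,fx=5,fy=5,interpolation=cv2.INTER_CUBIC))
E
```

```text
[0.3522 0.2868 0.108 ] [0.44   0.2836 0.112 ] [0.5237 0.2793 0.118 ]
[0.3492 0.2965 0.108 ] [0.4371 0.2891 0.112 ] [0.5177 0.2902 0.118 ]
```

View pics/a.png

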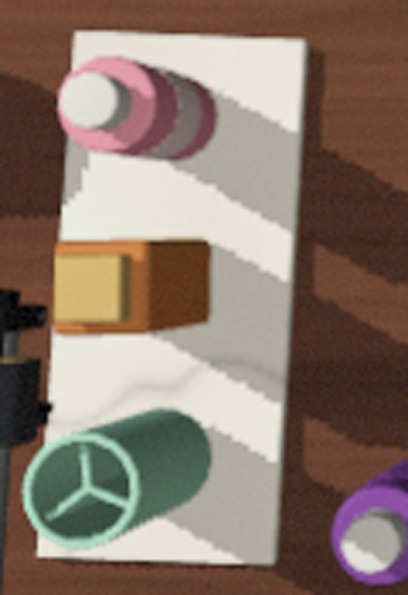

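View pics/b.png

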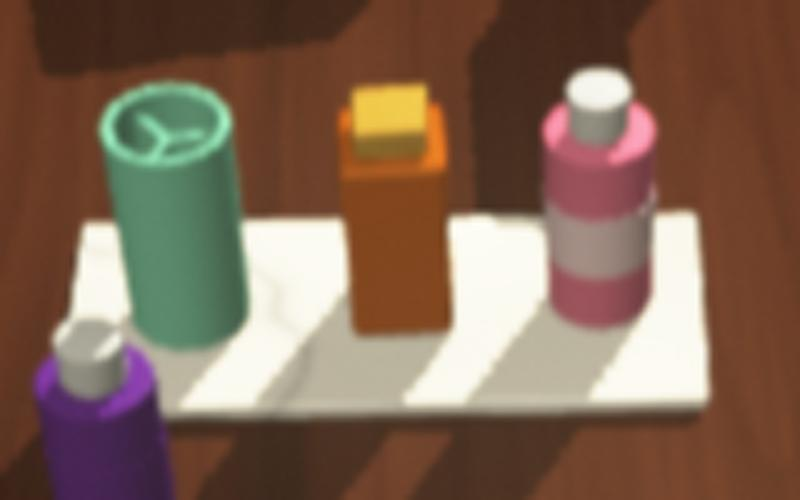

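The holder rim is at about (0.350, 0.291) averaged over the views, and it is upright. I'll descend around it.

move_arm(rot=[[0,0,-1],[0,0,-0.9],[0,0,0],[0,0,0],[0,0,0]], offset=[[0.5,-0.2,2],[0.5,-0.1,3.5],[0.3,-0.1,2.5],[0,-0.1,1.3],[0,0,0.5]], gripper=[0.82,0.82,0.82,0.82,0.82])

```text
time_s: 40.75
position: [0.3531, 0.2885, 0.0967]
eef_rot: [2.227, 2.207, 0.013]
force: [0.0, 0.2, -0.4]
grip_width: 0.0711
```

```bash
python3 hold.py 5 side s53; python3 plan.py .350 .291 .071 90; python3 - <<'E'
import cv2
b=cv2.imread('pics/s53.png'); cv2.imwrite('pics/b.png',cv2.resize(b[85:225,150:350],None,fx=4,fy=4,interpolation=cv2.INTER_CUBIC))
E
```

```text
40.8 [0.353  0.2884 0.0964] 0.0715059357263449 [-0.4066 -0.9887 -0.9526]
40.85 [0.3535 0.2888 0.0975] 0.07146187758905725 [ 0.272   0.8311 -0.4823]
40.9 [0.3541 0.2893 0.0985] 0.07185248776218017 [-0.4755  0.7208 -1.3302]
40.95 [0.3546 0.2897 0.0991] 0.07136774167558375 [-0.2057 -0.0816 -0.6371]
41.0 [0.3548 0.2899 0.0994] 0.071357420075972 [-0.3517  0.9005  0.2954]
41.0 [0.3548 0.2899 0.0994] 0.071357420075972 rows 1 rotdeg [ 0.821  -0.2243 -0.456 ]
[0.8, -0.2, -0.5] [0.09, -0.52, 2.83]
```

View pics/b.png

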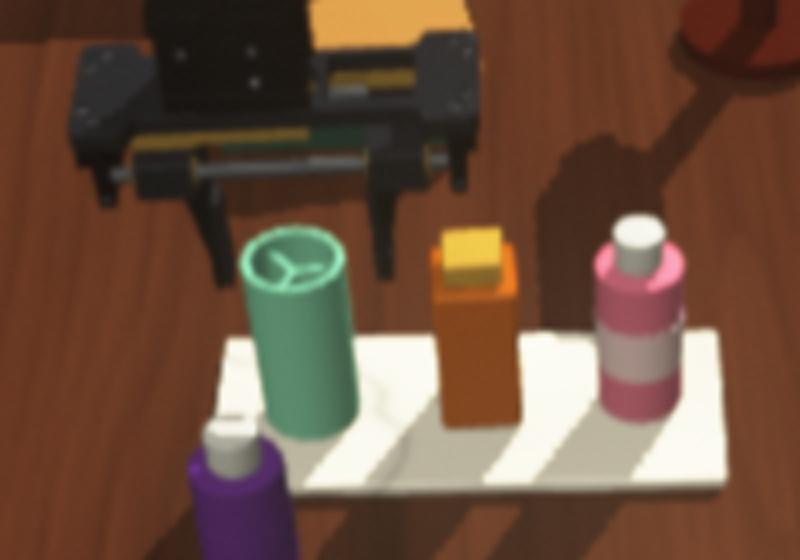

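move_arm(rot=[[0.4,0,-0.3],[0.4,0,-0.2],[0,0,0],[0,0,0],[0,0,0]], offset=[[0.1,-0.4,0.4],[0,-0.2,0.9],[0,-0.1,0.8],[0,0,0.4],[0,0,0.2]], gripper=[0.82,0.82,0.82,0.82,0.82])

```text
time_s: 41.5
position: [0.3491, 0.2922, 0.0727]
eef_rot: [-2.218, -2.222, -0.011]
force: [0.1, 0.5, 0.1]
grip_width: 0.0715
```

```bash
python3 hold.py 6 side s54; python3 plan.py .350 .291 .071 90
```

```text
41.55 [0.3489 0.2921 0.0724] 0.0714713264185203 [ 0.6696 -0.1882  1.3037]
41.6 [0.349  0.2922 0.0728] 0.07128547129431011 [-0.6928  0.3893  0.2087]
41.65 [0.3494 0.2923 0.0732] 0.07129747835236888 [-0.4413 -0.0713 -0.0158]
41.7 [0.3496 0.2924 0.0735] 0.07138756770906125 [-0.1701 -0.2472 -0.1287]
41.75 [0.3497 0.2925 0.0736] 0.07138468401589237 [ 0.917  -0.7257  1.1495]
41.8 [0.3498 0.2925 0.0738] 0.0715145904216531 [-0.3601  0.1531 -0.3876]
41.8 [0.3498 0.2925 0.0738] 0.0715145904216531 rows 1 rotdeg [ 0.2829 -0.4175  0.0813]
[0.3, -0.4, 0.1] [-0.16, 0.02, 0.27]
```

move_arm(rot=[[0.2,0,0],[0,0,0],[0,0,0],[0,0,0],[0,0,0]], offset=[[0,0,0],[0,0,0],[0,0,0],[0,0,0],[0,0,0]], gripper=[0.5,0.5,0.5,0.5,0.5])

```text
time_s: 42.3
position: [0.3503, 0.2928, 0.0744]
eef_rot: [-2.217, -2.22, -0.011]
force: [1.2, 0.2, -0.6]
grip_width: 0.0512
```

```bash
python3 hold.py 5 side s55; python3 - <<'E'
import cv2
b=cv2.imread('pics/s55.png'); cv2.imwrite('pics/b.png',cv2.resize(b[85:225,150:350],None,fx=4,fy=4,interpolation=cv2.INTER_CUBIC))
E
```

```text
42.35 [0.3502 0.2928 0.0744] 0.051544491873195424 [ 0.2062 -1.2112 -0.1214]
42.4 [0.3502 0.2928 0.0744] 0.051446058443806376 [-0.4827  0.3994  0.198 ]
42.45 [0.3503 0.2928 0.0744] 0.051465691314150463 [-0.4543  0.1604  0.256 ]
42.5 [0.3502 0.2928 0.0744] 0.05131278749748967 [-0.4206  0.4305 -0.6266]
42.55 [0.3502 0.2928 0.0744] 0.05135809633454527 [-0.2985  0.5674  0.3371]
```

View pics/b.png

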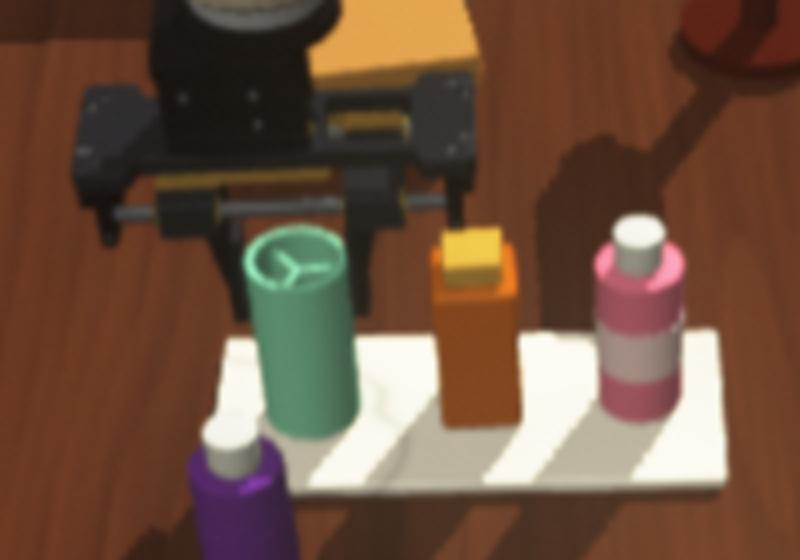

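move_arm(rot=[[0,0,0],[0,0,0],[0,0,0],[0,0,0],[0,0,0]], offset=[[0,0,-1],[0,0,-3],[0,0,-4.5],[0,0,-3.5],[0,0,-2]], gripper=[0.5,0.5,0.5,0.5,0.5])

```text
time_s: 43.05
position: [0.3465, 0.2895, 0.2168]
eef_rot: [-2.215, -2.218, 0.005]
force: [0.3, 0.3, -2.0]
grip_width: 0.0512
```

```bash
python3 hold.py 3 wrist w56; python3 plan.py .596 -.0815 .21 90; python3 -c "
from h import *
c=camera_info('wrist'); s=sense()['position']; print(proj(c,s+np.array([0,0,-.0664+.1])))"
```

```text
43.1 [0.348  0.2905 0.22  ] 0.051609087202689266 [1.5805 1.1906 2.1526]
43.15 [0.3478 0.2903 0.2176] 0.05130649467262228 [ 0.8722  0.6071 -1.3175]
43.2 [0.3467 0.2896 0.215 ] 0.05090406475125398 [ 0.5437 -0.6401 -2.1049]
43.2 [0.3467 0.2896 0.215 ] 0.05090406475125398 rows 10 rotdeg [-0.3903 -0.1439  0.0754]
[-0.0, -0.0, 0.0] [-3.71, 2.49, 0.02]
[-0.0, -0.0, 0.0] [-3.71, 2.49, 0.03]
[-0.0, -0.0, 0.0] [-3.71, 2.49, 0.03]
[-0.0, -0.0, 0.0] [-3.71, 2.49, 0.03]
[-0.0, -0.0, 0.0] [-3.71, 2.49, 0.03]
[-0.0, -0.0, 0.0] [-3.71, 2.49, 0.04]
[-0.0, -0.0, 0.0] [-3.71, 2.49, 0.04]
[-0.0, -0.0, 0.0] [-3.71, 2.49, 0.04]
[-0.0, -0.0, 0.0] [-3.71, 2.49, 0.04]
[-0.0, -0.0, 0.0] [-3.71, 2.49, 0.05]
[323.73001024 343.26467372]
```

View pics/w56.png

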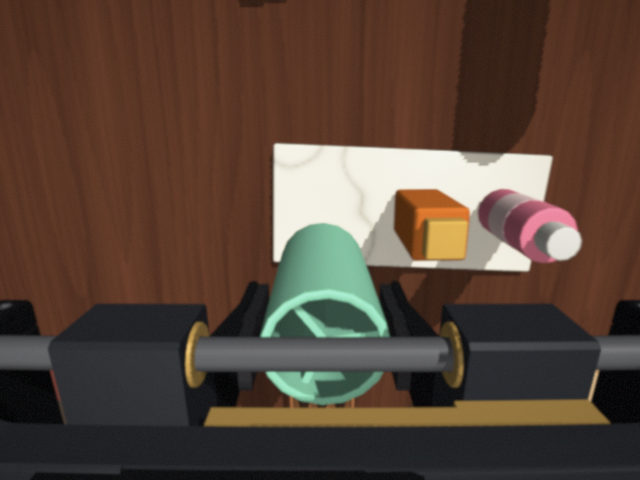

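move_arm(rot=[[0,0,0],[0,0,0],[0,0,0],[0,0,0],[0,0,0]], offset=[[-1.7,1.1,0],[-3.3,2.2,-0.1],[-4,2.7,-0.2],[-4,2.7,-0.2],[-4,2.7,-0.2]], gripper=[0.5,0.5,0.5,0.5,0.5])

```text
time_s: 43.7
position: [0.4567, 0.1181, 0.2113]
eef_rot: [-2.196, -2.224, 0.021]
force: [1.5, 0.9, -0.5]
grip_width: 0.0516
```

move_arm(rot=[[0,0,0],[0,0,0],[0,0,0],[0,0,0],[0,0,0]], offset=[[-4,2.7,-0.2],[-4,2.7,-0.2],[-4,2.7,-0.2],[-3,2,-0.1],[-2,1.3,0]], gripper=[0.5,0.5,0.5,0.5,0.5])

```text
time_s: 44.2
position: [0.5714, -0.0609, 0.2033]
eef_rot: [-2.191, -2.211, 0.036]
force: [-0.7, 0.3, -1.1]
grip_width: 0.0512
```

```bash
python3 hold.py 3 side s57; python3 plan.py .596 -.081 .10 90
```

```text
44.25 [ 0.5724 -0.0636  0.2026] 0.05095858171710579 [-2.0014 -1.681  -1.2795]
44.3 [ 0.5712 -0.0613  0.2027] 0.0517032465197003 [-0.6053  0.7063 -1.3775]
44.35 [ 0.5705 -0.0595  0.203 ] 0.05135857888080298 [-0.5045  0.6925 -1.9078]
44.35 [ 0.5705 -0.0595  0.203 ] 0.05135857888080298 rows 3 rotdeg [-2.167  -0.2621  0.4768]
[-0.7, -0.1, 0.2] [-0.74, 0.97, 3.39]
[-0.7, -0.1, 0.2] [-0.73, 0.93, 3.41]
[-0.7, -0.1, 0.2] [-0.72, 0.89, 3.42]
```

move_arm(rot=[[-0.7,0,0.2],[-0.7,0,0.2],[-0.7,0,0],[0,0,0],[0,0,0]], offset=[[-0.9,0.9,1.5],[-0.8,0.8,3],[-0.4,0.5,2.5],[-0.2,0.1,1.5],[0,0,0.6]], gripper=[0.5,0.5,0.5,0.5,0.5])

```text
time_s: 44.85
position: [0.5881, -0.0767, 0.1045]
eef_rot: [-2.209, -2.219, -0.002]
force: [0.1, -0.7, -1.0]
grip_width: 0.0514
```

```bash
python3 hold.py 5 side s58; python3 plan.py .596 -.081 .0774 90
```

```text
44.9 [ 0.5876 -0.0764  0.1039] 0.051308105601748547 [-1.5147  1.0892 -2.2427]
44.95 [ 0.5885 -0.0767  0.1054] 0.05146582979572679 [ 0.7107 -0.0463 -1.3416]
45.0 [ 0.5897 -0.0772  0.107 ] 0.05149512010084492 [-0.2665 -0.7403 -0.5544]
45.05 [ 0.5906 -0.0775  0.108 ] 0.0515797910006304 [ 0.2255 -0.449  -1.8262]
45.1 [ 0.5911 -0.0778  0.1086] 0.05128524990303916 [ 0.5831 -0.5253 -1.8604]
45.1 [ 0.5911 -0.0778  0.1086] 0.05128524990303916 rows 1 rotdeg [ 0.0062 -0.3706  0.2591]
[0.0, -0.4, 0.3] [-0.34, 0.49, 3.12]
```

move_arm(rot=[[0,0,0.2],[0,0,0],[0,0,0],[0,0,0],[0,0,0]], offset=[[-0.2,0.2,0.6],[-0.1,0.2,0.9],[0,0,0.7],[0,0,0.4],[0,0,0.2]], gripper=[0.5,0.5,0.5,0.5,0.5])

```text
time_s: 45.6
position: [0.5981, -0.0814, 0.0822]
eef_rot: [2.22, 2.222, 0.012]
force: [-0.0, -0.3, -1.9]
grip_width: 0.0513
```

```bash
python3 hold.py 6 side s59; python3 plan.py .596 -.081 .0774 90; python3 - <<'E'
import cv2
b=cv2.imread('pics/s59.png'); cv2.imwrite('pics/b.png',cv2.resize(b[185:360,270:435],None,fx=3.4,fy=3.4,interpolation=cv2.INTER_CUBIC))
E
```

```text
45.65 [ 0.5978 -0.0813  0.0818] 0.05071989324880397 [-0.2483  0.5588 -2.0149]
45.7 [ 0.5979 -0.0813  0.0822] 0.05120946797510334 [ 0.1482  0.104  -1.6308]
45.75 [ 0.5982 -0.0813  0.0826] 0.05119183129579826 [-0.9622 -0.5496 -2.0544]
45.8 [ 0.5984 -0.0814  0.083 ] 0.0513970248627453 [-1.0131 -0.1249 -0.8148]
45.85 [ 0.5986 -0.0814  0.0832] 0.05133391249509824 [ 0.7205  0.0399 -1.5085]
45.9 [ 0.5987 -0.0814  0.0833] 0.05100171796991005 [ 0.2946 -0.433  -1.3602]
45.9 [ 0.5987 -0.0814  0.0833] 0.05100171796991005 rows 1 rotdeg [ 0.4569 -0.2482  0.0608]
[0.5, -0.2, 0.1] [0.04, -0.27, 0.59]
```

View pics/b.png

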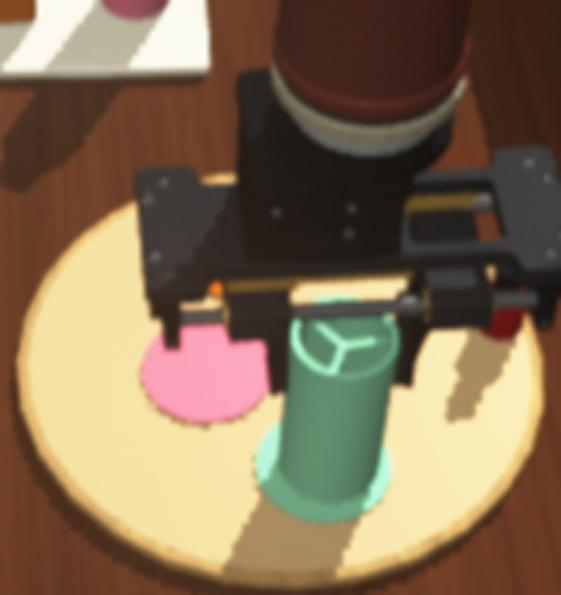

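move_arm(rot=[[0.4,0,0],[0,0,0],[0,0,0]], offset=[[0,-0.3,0.2],[0,-0.1,0.2],[0,0,0.1]], gripper=[0.5,0.5,0.5])

```text
time_s: 46.2
position: [0.5949, -0.0816, 0.0788]
eef_rot: [-2.219, -2.222, -0.006]
force: [-0.7, 0.4, -0.7]
grip_width: 0.0512
```

```bash
python3 hold.py 6 side s60; python3 plan.py .5955 -.081 .0774 90
```

```text
46.25 [ 0.5948 -0.0815  0.0786] 0.05129523813374912 [-0.5843 -0.403  -2.0172]
46.3 [ 0.5949 -0.0816  0.0787] 0.05136505525252663 [-0.2701 -0.3758 -1.27  ]
46.35 [ 0.595  -0.0816  0.0788] 0.051593765217955646 [-0.1664 -0.3807 -2.0998]
46.4 [ 0.595  -0.0816  0.0789] 0.05111739958595182 [ 0.3257 -1.3509 -0.7778]
46.45 [ 0.5952 -0.0816  0.079 ] 0.05139189488542628 [-0.9523 -0.4367 -1.5327]
46.5 [ 0.5951 -0.0816  0.079 ] 0.05121242925493821 [-0.5756 -1.2637 -1.1208]
46.5 [ 0.5951 -0.0816  0.079 ] 0.05121242925493821 rows 1 rotdeg [ 0.1147 -0.2208  0.0639]
[0.1, -0.2, 0.1] [0.06, 0.04, 0.16]
```

move_arm(rot=[[0,0,0],[0,0,0],[0,0,0],[0,0,0],[0,0,0]], offset=[[0,0,0.15],[0,0,0.05],[0,0,0],[0,0,0],[0,0,0]], gripper=[0.5,0.5,0.8,0.8,0.8])

```text
time_s: 47.0
position: [0.5959, -0.0818, 0.0778]
eef_rot: [2.22, 2.223, 0.008]
force: [0.2, -0.6, -0.8]
grip_width: 0.066
```

```bash
python3 hold.py 5 side s61;  python3 - <<'E'
import cv2
b=cv2.imread('pics/s61.png'); cv2.imwrite('pics/b.png',cv2.resize(b[185:360,270:435],None,fx=3.4,fy=3.4,interpolation=cv2.INTER_CUBIC))
E
```

```text
47.05 [ 0.5959 -0.0818  0.0778] 0.06727824445107415 [ 0.2947 -0.8516 -0.8422]
47.1 [ 0.5958 -0.0818  0.0778] 0.06801582039279923 [-0.0387  0.3781  0.2338]
47.15 [ 0.5958 -0.0818  0.0778] 0.0688726797394411 [-0.1718 -0.077   0.3087]
47.2 [ 0.5958 -0.0818  0.0778] 0.06920719813337495 [-0.7665 -0.7251  0.7793]
47.25 [ 0.5957 -0.0818  0.0777] 0.06919280672155145 [-0.302  -0.6446  0.231 ]
```

View pics/b.png

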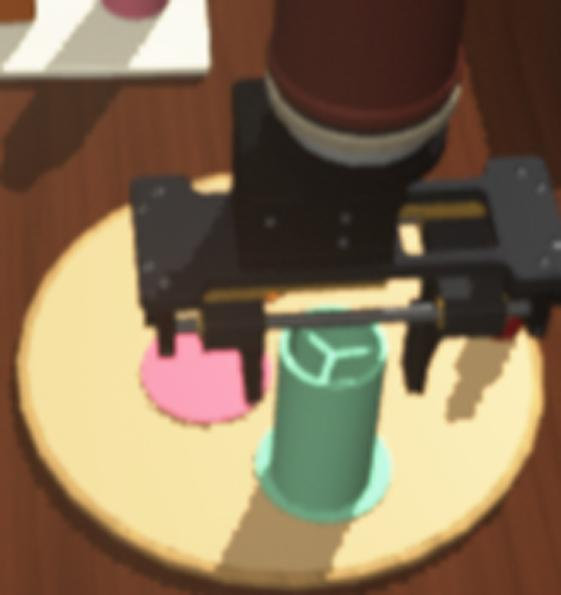

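move_arm(rot=[[0,0,0],[0,0,0],[0,0,0],[0,0,0],[0,0,0]], offset=[[0,0,-1],[0,0,-3],[0,0,-4],[0,0,-2.5],[0,0,-0.5]], gripper=[0.8,0.8,0.8,1,1])

```text
time_s: 47.75
position: [0.594, -0.0818, 0.1917]
eef_rot: [-2.218, -2.22, -0.004]
force: [-0.6, 0.1, -1.0]
grip_width: 0.0782
```

```bash
python3 hold.py 2 side s62; python3 hold.py 2 wrist w62; python3 - <<'E'
from h import *
np.set_printoptions(precision=4,suppress=True)
c=camera_info('wrist')
b=cv2.imread('pics/s62.png'); cv2.imwrite('pics/b.png',cv2.resize(b[255:350,330:410],None,fx=6,fy=6,interpolation=cv2.INTER_CUBIC))
for n,X in [('coast',(.596,-.0823,.011)),('rim',(.596,-.0823,.111)),('cp',(.5417,-.0167,.011))]: print(n,proj(c,X))
E
```

```text
47.8 [ 0.594  -0.0818  0.1913] 0.08163718597532611 [ 0.0527 -0.203   0.9493]
47.85 [ 0.5931 -0.0815  0.1891] 0.08378685030562136 [ 1.438  -0.305  -0.4211]
47.9 [ 0.592  -0.0813  0.1872] 0.08524639285997743 [-0.3074  0.9305 -0.6042]
47.95 [ 0.5912 -0.0811  0.1859] 0.08576000460680565 [ 0.122  -0.2402 -0.4933]
coast [331.132 217.043]
rim [332.504  253.3817]
cp [268.6544 142.7622]
```

View pics/b.png

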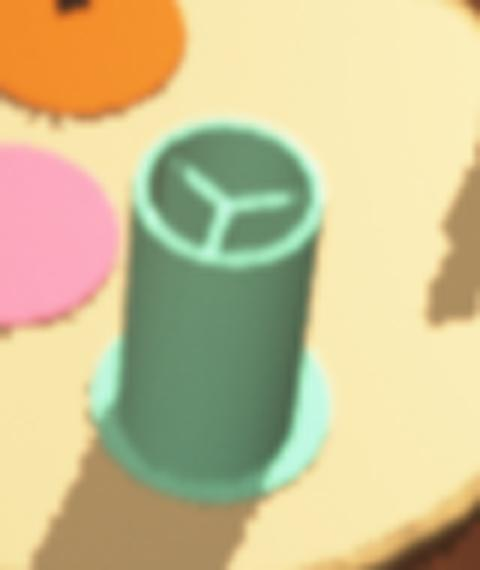

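View pics/w62.png

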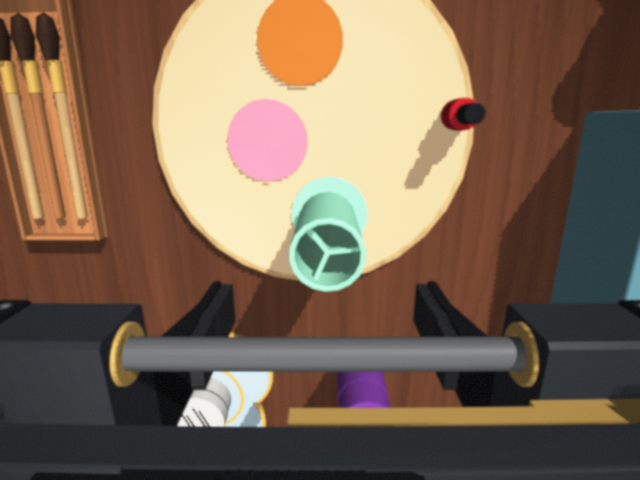

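The holder is within about 3 mm of its coaster centre. Next is the amber bottle.

```bash
python3 plan.py .4385 .287 .19 90 | head -4
```

```text
47.95 [ 0.5912 -0.0811  0.1859] 0.08576000460680565 rows 9 rotdeg [-0.4922 -0.3852  0.059 ]
[-0.1, -0.0, 0.0] [4.09, -1.69, -0.0]
[-0.1, -0.0, 0.0] [4.09, -1.69, -0.01]
[-0.1, -0.0, 0.0] [4.09, -1.69, -0.01]
```

move_arm(rot=[[0,0,0],[0,0,0],[0,0,0],[0,0,0],[0,0,0]], offset=[[2,-0.8,-0.1],[4,-1.6,-0.2],[4.4,-1.8,-0.2],[4.4,-1.8,-0.2],[4.4,-1.8,-0.2]], gripper=[0.85,0.82,0.82,0.82,0.82])

```text
time_s: 48.45
position: [0.5052, 0.1146, 0.1868]
eef_rot: [-2.214, -2.195, 0.019]
force: [0.1, 0.9, -0.2]
grip_width: 0.0715
```

move_arm(rot=[[0,0,0],[0,0,0],[0,0,0],[0,0,0],[0,0,0]], offset=[[4.4,-1.8,-0.2],[4.4,-1.8,-0.2],[3.8,-1.6,-0.1],[2.8,-1.2,0],[1.5,-0.7,0]], gripper=[0.82,0.82,0.82,0.82,0.82])

```text
time_s: 48.95
position: [0.4208, 0.2943, 0.1867]
eef_rot: [-2.201, -2.194, 0.039]
force: [0.1, 0.2, 0.4]
grip_width: 0.0714
```

```bash
python3 hold.py 4 side s63; python3 plan.py .4385 .287 .13 90; python3 hold.py 1 wrist w63; python3 - <<'E'
from h import *
c=camera_info('wrist')
print(proj(c,(.4385,.287,.112)),proj(c,(.523,.286,.118)))
E
```

```text
49.0 [0.4196 0.2957 0.1864] 0.07162390285124437 [-1.9082  1.3382 -0.4558]
49.05 [0.4208 0.2939 0.1865] 0.07130130029108006 [ 0.8593 -0.9251 -0.0172]
49.1 [0.4219 0.2927 0.1868] 0.07152984062995604 [ 0.2608 -1.0063  0.7351]
49.15 [0.4228 0.2919 0.1871] 0.0712018192716818 [-0.4757  0.02   -0.1666]
49.15 [0.4228 0.2919 0.1871] 0.0712018192716818 rows 2 rotdeg [-2.3067 -0.3148 -0.2674]
[-1.2, -0.2, -0.1] [-0.26, 0.9, 2.82]
[-1.2, -0.2, -0.1] [-0.25, 0.84, 2.84]
49.2 [0.4234 0.2914 0.1875] 0.07142818104123255 [ 0.2383  0.4191 -0.1565]
[351.57632029 257.71741752] [483.91144111 263.51161234]
```

View pics/w63.png

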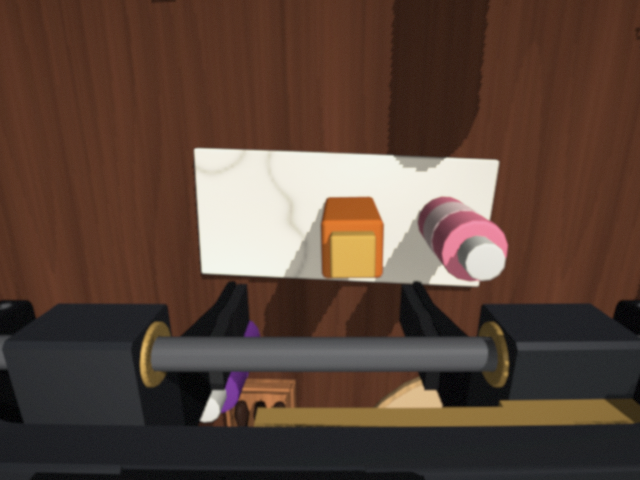

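move_arm(rot=[[-1.2,0,0],[-1.1,0,-0.2],[0,0,0]], offset=[[-0.2,0.8,0.8],[-0.2,0.6,1],[0,0.1,0.5]], gripper=[0.82,0.82,0.82])

```text
time_s: 49.5
position: [0.4398, 0.2845, 0.1633]
eef_rot: [-2.228, -2.212, -0.008]
force: [-0.3, -0.1, -0.3]
grip_width: 0.0715
```

```bash
python3 hold.py 4 side s64; python3 plan.py .4385 .287 .062 90
```

```text
49.55 [0.4395 0.2844 0.1626] 0.07133982525751802 [-0.4346 -0.7352 -0.9127]
49.6 [0.4395 0.2847 0.1633] 0.07133157282259413 [-1.2881 -0.0201 -0.4513]
49.65 [0.4397 0.2851 0.164 ] 0.07149906547116942 [-0.0015 -0.0219 -0.7206]
49.7 [0.4399 0.2855 0.1645] 0.07112730817648583 [ 0.6299 -0.0201 -0.4068]
49.7 [0.4399 0.2855 0.1645] 0.07112730817648583 rows 3 rotdeg [ 0.1524 -0.3359 -0.3539]
[0.1, -0.1, -0.1] [0.03, -0.06, 3.42]
[0.1, -0.1, -0.1] [0.04, -0.05, 3.42]
[0.1, -0.1, -0.1] [0.04, -0.05, 3.42]
```

move_arm(rot=[[0,0,-0.3],[0.2,0,0],[0.2,0,0],[0.2,0,0],[0.1,0,0]], offset=[[0.1,-0.1,1.5],[0.1,-0.1,3],[0,-0.2,2.5],[0,-0.1,1.3],[0,0,0.6]], gripper=[0.82,0.82,0.82,0.82,0.82])

```text
time_s: 50.2
position: [0.4367, 0.2892, 0.0734]
eef_rot: [-2.215, -2.214, -0.004]
force: [-0.5, 1.0, -0.8]
grip_width: 0.0711
```

```bash
python3 hold.py 5 side s65; python3 plan.py .4385 .287 .062 90
```

```text
50.25 [0.4363 0.2889 0.0728] 0.071675638436966 [-0.6584 -0.0137  0.4969]
50.3 [0.4369 0.2892 0.074 ] 0.0713538499234429 [-0.0279  0.6953 -0.4934]
50.35 [0.4378 0.2895 0.0752] 0.07122370078682289 [-0.7684 -0.2808  0.3055]
50.4 [0.4384 0.2898 0.0759] 0.07101596639449453 [-0.1099 -0.4608 -0.0296]
50.45 [0.4387 0.29   0.0764] 0.07146020630615477 [0.2005 0.2875 0.8597]
50.45 [0.4387 0.29   0.0764] 0.07146020630615477 rows 1 rotdeg [-0.0436 -0.6026 -0.0398]
[-0.0, -0.6, -0.0] [-0.31, -0.02, 1.43]
```

move_arm(rot=[[0,-0.3,0],[0,-0.3,0],[0,0,0]], offset=[[-0.1,0,0.5],[-0.1,0,0.5],[0,0,0.3]], gripper=[0.82,0.82,0.82])

```text
time_s: 50.75
position: [0.4412, 0.2889, 0.0657]
eef_rot: [2.221, 2.219, 0.007]
force: [-0.9, 0.4, -0.1]
grip_width: 0.0715
```

```bash
python3 hold.py 6 side s66; python3 plan.py .4385 .287 .062 90
```

```text
50.8 [0.4409 0.2888 0.0652] 0.0714370243538118 [-0.2855  0.9101 -0.8183]
50.85 [0.4407 0.2888 0.0653] 0.07118788913433127 [-0.3456 -0.4452  0.8772]
50.9 [0.4408 0.2888 0.0654] 0.07125691897120101 [-0.964  -0.4081  0.2645]
50.95 [0.4409 0.2888 0.0656] 0.07150939542849273 [ 0.1113  0.155  -0.4159]
51.0 [0.4409 0.2889 0.0657] 0.07139068042172571 [0.2397 0.4075 0.1681]
51.05 [0.441  0.2889 0.0657] 0.07140380798274852 [0.5644 0.4833 0.1617]
51.05 [0.441  0.2889 0.0657] 0.07140380798274852 rows 1 rotdeg [ 0.2487 -0.1023 -0.0516]
[0.2, -0.1, -0.1] [-0.19, -0.25, 0.37]
```

move_arm(rot=[[0.2,0,0],[0,0,0],[0,0,0],[0,0,0],[0,0,0]], offset=[[-0.1,-0.3,0.2],[0,0,0],[0,0,0],[0,0,0],[0,0,0]], gripper=[0.82,0.4,0.4,0.4,0.4])

```text
time_s: 51.55
position: [0.4378, 0.2878, 0.0638]
eef_rot: [-2.222, -2.22, -0.003]
force: [0.3, 0.1, 0.0]
grip_width: 0.0473
```

```bash
python3 hold.py 6 side s67;  python3 - <<'E'
import cv2
b=cv2.imread('pics/s67.png'); cv2.imwrite('pics/b.png',cv2.resize(b[85:225,150:350],None,fx=4,fy=4,interpolation=cv2.INTER_CUBIC))
E
```

```text
51.6 [0.4379 0.2878 0.0639] 0.04386190643466509 [ 0.0981  0.4984 -2.0971]
51.65 [0.4379 0.2878 0.0638] 0.04422002363455935 [-0.3353  0.5039 -0.3854]
51.7 [0.4379 0.2878 0.0638] 0.04405529485180375 [ 0.7931  0.155  -0.0834]
51.75 [0.4379 0.2878 0.0638] 0.04393376019285683 [ 1.0663  0.1145 -0.6813]
51.8 [0.4379 0.2879 0.0638] 0.0436157550709228 [ 1.7632  0.6043 -0.6655]
51.85 [0.4379 0.2878 0.0638] 0.04376968092578446 [ 0.6348 -0.2954  0.5122]
```

View pics/b.png

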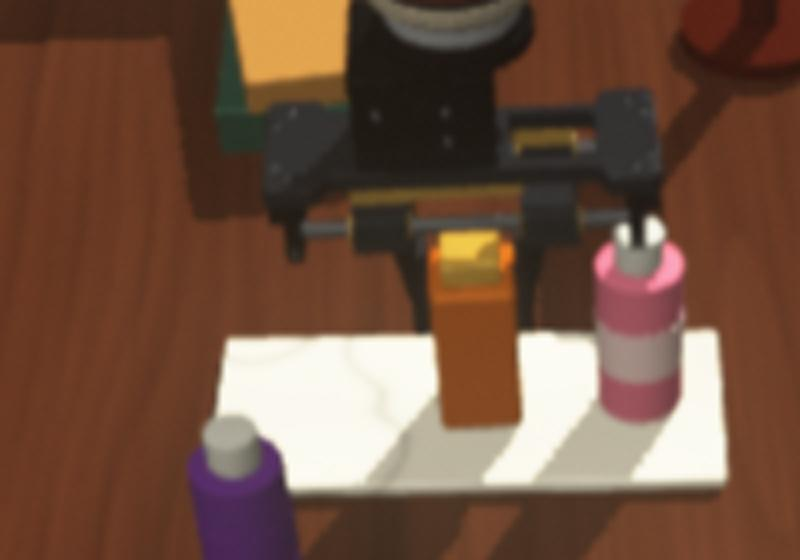

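move_arm(rot=[[0,0,0],[0,0,0],[0,0,0],[0,0,0],[0,0,0]], offset=[[0,0,-1],[0,0,-3],[0,0,-4.5],[0,0,-3.5],[0,0,-2]], gripper=[0.4,0.4,0.4,0.4,0.4])

```text
time_s: 52.35
position: [0.4328, 0.2854, 0.2042]
eef_rot: [-2.218, -2.216, 0.018]
force: [0.3, -0.5, -2.9]
grip_width: 0.0439
```

```bash
python3 hold.py 2 side s68;  python3 plan.py .571 .062 .20 94
```

```text
52.4 [0.4345 0.2862 0.2076] 0.04361580962194466 [1.9704 0.6821 0.9962]
52.45 [0.4343 0.2861 0.2052] 0.0441130123545604 [ 0.3772 -0.7093 -2.7103]
52.45 [0.4343 0.2861 0.2052] 0.0441130123545604 rows 6 rotdeg [-0.4933  0.1049 -4.0551]
[-0.1, 0.0, -0.7] [-3.73, 2.28, 0.08]
[-0.1, 0.0, -0.7] [-3.76, 2.24, 0.08]
[-0.1, 0.0, -0.7] [-3.79, 2.19, 0.08]
[-0.1, 0.0, -0.7] [-3.81, 2.15, 0.08]
[-0.1, 0.0, -0.7] [-3.84, 2.1, 0.08]
[-0.1, 0.0, -0.7] [-3.86, 2.06, 0.08]
```

move_arm(rot=[[0,0,-0.6],[0,0,-0.6],[0,0,-0.6],[0,0,-0.6],[0,0,-0.6]], offset=[[-1.8,1,-0.1],[-3.6,2.1,-0.1],[-4,2.3,-0.1],[-4,2.3,-0.1],[-3.6,2.1,-0.1]], gripper=[0.4,0.4,0.4,0.4,0.4])

```text
time_s: 52.95
position: [0.5329, 0.1178, 0.2024]
eef_rot: [-2.141, -2.282, 0.021]
force: [1.7, 0.0, -2.1]
grip_width: 0.0438
```

move_arm(rot=[[-0.4,0,-0.6],[-0.4,0,-0.3],[-0.4,0,0],[0,0,0]], offset=[[-3,1.8,0],[-1.8,1.2,0.5],[-0.8,0.6,0.8],[0,0,0.4]], gripper=[0.4,0.4,0.4,0.4])

```text
time_s: 53.35
position: [0.5722, 0.0568, 0.1769]
eef_rot: [-2.136, -2.299, 0.007]
force: [-0.2, 1.5, -2.1]
grip_width: 0.0439
```

```bash
python3 hold.py 4 side s69;  python3 plan.py .571 .062 .085 94
```

```text
53.4 [0.5712 0.0576 0.1761] 0.043959267478673056 [-0.7616  0.3818 -1.656 ]
53.45 [0.5712 0.0583 0.177 ] 0.0436983957928092 [-0.2556  0.284  -0.8214]
53.5 [0.5717 0.0587 0.1781] 0.04396373709418019 [-0.2871 -0.1713 -2.7166]
53.55 [0.5722 0.0589 0.179 ] 0.04364247740415174 [-0.0018  0.3402 -2.3229]
53.55 [0.5722 0.0589 0.179 ] 0.04364247740415174 rows 2 rotdeg [-0.2234  0.0038  0.3722]
[-0.1, 0.0, 0.2] [0.16, -0.03, 4.7]
[-0.1, 0.0, 0.2] [0.16, -0.04, 4.7]
```

move_arm(rot=[[0,0,0.2],[0.1,0,0],[0.2,0,0],[0.2,0,0],[0.1,0,0]], offset=[[0.1,0,1.5],[0.1,-0.1,3],[0,-0.1,2.5],[0,-0.1,1.3],[0,0,0.5]], gripper=[0.4,0.4,0.4,0.4,0.4])

```text
time_s: 54.05
position: [0.5691, 0.0659, 0.0895]
eef_rot: [-2.129, -2.303, 0.009]
force: [-0.2, -0.4, -2.0]
grip_width: 0.0441
```

```bash
python3 hold.py 5 side s70;  python3 plan.py .571 .062 .0668 94
```

```text
54.1 [0.5688 0.0659 0.089 ] 0.04388135862325417 [-0.7953  0.3796 -2.2627]
54.15 [0.5696 0.0656 0.0902] 0.04394112902294043 [-0.8075 -0.5752 -0.9719]
54.2 [0.5706 0.0655 0.0915] 0.04354119604372175 [ 0.9974  0.5183 -2.5645]
54.25 [0.5713 0.0653 0.0923] 0.043713282335403385 [-0.1477 -0.0173 -1.9817]
54.3 [0.5717 0.0652 0.0927] 0.044032767691575256 [-0.603   0.3284 -1.544 ]
54.3 [0.5717 0.0652 0.0927] 0.044032767691575256 rows 1 rotdeg [-0.1656  0.0246  0.4518]
[-0.2, 0.0, 0.5] [-0.31, -0.08, 2.59]
```

move_arm(rot=[[0,0,0.3],[0,0,0],[0,0,0],[0,0,0],[0,0,0]], offset=[[-0.1,-0.1,0.5],[-0.1,-0.1,0.7],[0,-0.1,0.6],[0,0,0.3],[0,0,0.1]], gripper=[0.4,0.4,0.4,0.4,0.4])

```text
time_s: 54.8
position: [0.571, 0.0623, 0.0721]
eef_rot: [2.139, 2.297, 0.002]
force: [0.1, -0.1, -2.5]
grip_width: 0.0439
```

```bash
python3 hold.py 6 side s71;  python3 plan.py .571 .062 .0668 94; python3 - <<'E'
import cv2
b=cv2.imread('pics/s71.png'); cv2.imwrite('pics/b.png',cv2.resize(b[185:360,270:435],None,fx=3.4,fy=3.4,interpolation=cv2.INTER_CUBIC))
E
```

```text
54.85 [0.5708 0.0623 0.072 ] 0.043913814510021985 [-0.5355 -0.0591 -3.026 ]
54.9 [0.571  0.0623 0.0722] 0.043790119904251176 [-0.7193 -0.4546 -1.2213]
54.95 [0.5712 0.0624 0.0725] 0.04406922047292593 [-0.1915  0.262  -2.6693]
55.0 [0.5714 0.0623 0.0727] 0.043878461131009135 [ 1.1207  0.2595 -1.6571]
55.05 [0.5715 0.0624 0.0729] 0.04383478245506328 [ 0.0278  0.3793 -1.435 ]
55.1 [0.5715 0.0624 0.0729] 0.043493455281852576 [-0.1329 -0.2423 -1.9744]
55.1 [0.5715 0.0624 0.0729] 0.043493455281852576 rows 1 rotdeg [0.2377 0.0669 0.0941]
[0.2, 0.1, 0.1] [-0.03, -0.06, 0.61]
```

View pics/b.png

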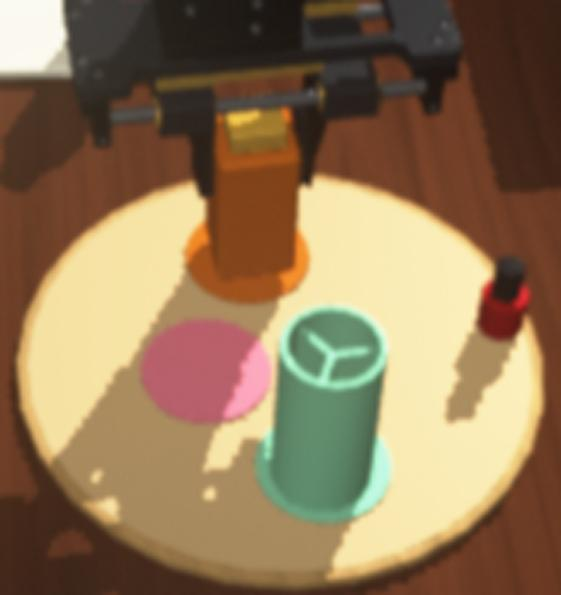

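move_arm(rot=[[0.2,0,0],[0,0,0],[0,0,0]], offset=[[0,0,0.3],[0,0,0.25],[0,0,0.1]], gripper=[0.4,0.4,0.4])

```text
time_s: 55.4
position: [0.5722, 0.0624, 0.0668]
eef_rot: [2.139, 2.298, 0.001]
force: [-2.3, -0.5, 5.2]
grip_width: 0.0439
```

```bash
python3 hold.py 6 side s72;  python3 plan.py .571 .062 .0668 94
```

```text
55.45 [0.5722 0.0624 0.0669] 0.044045687588930765 [-0.7279 -0.5864 -1.0371]
55.5 [0.5722 0.0624 0.0669] 0.04363624316628977 [-0.818   0.664  -1.0134]
55.55 [0.5722 0.0624 0.0669] 0.04369714229785538 [-0.5855 -0.1207 -2.1818]
55.6 [0.5722 0.0624 0.0669] 0.04397901772724501 [-0.1856 -0.3343 -0.8307]
55.65 [0.5722 0.0624 0.0669] 0.043624029902081106 [-0.3291 -0.258  -1.8352]
55.7 [0.5721 0.0624 0.0669] 0.04387496462745676 [-0.2669 -0.408  -1.8846]
55.7 [0.5721 0.0624 0.0669] 0.04387496462745676 rows 1 rotdeg [0.1047 0.0756 0.095 ]
[0.1, 0.1, 0.1] [-0.03, -0.12, 0.01]
```

Touching the coaster. Release and lift.

move_arm(rot=[[0,0,0],[0,0,0],[0,0,0],[0,0,0],[0,0,0]], offset=[[0,0,0],[0,0,0],[0,0,0],[0,0,0],[0,0,0]], gripper=[0.8,0.8,0.8,0.8,0.8])

```text
time_s: 56.2
position: [0.5736, 0.0624, 0.0682]
eef_rot: [2.138, 2.296, 0.004]
force: [-0.0, 0.8, 0.3]
grip_width: 0.0683
```

```bash
python3 hold.py 2 side s73
```

```text
56.25 [0.5736 0.0624 0.0682] 0.06898831596540173 [-0.0546  0.2493 -0.2809]
56.3 [0.5736 0.0624 0.0682] 0.06944627537379276 [ 0.7771  0.5975 -0.727 ]
```

move_arm(rot=[[0,0,0],[0,0,0],[0,0,0],[0,0,0],[0,0,0]], offset=[[0,0,-1],[0,0,-3],[0,0,-4],[0,0,-3],[0,0,-1]], gripper=[0.8,0.8,0.8,1,1])

```text
time_s: 56.8
position: [0.5708, 0.0626, 0.1916]
eef_rot: [2.141, 2.299, -0.002]
force: [1.0, 0.1, -0.1]
grip_width: 0.0786
```

```bash
python3 hold.py 2 side s74; python3 plan.py .5225 .287 .19 90; python3 - <<'E'
import cv2
b=cv2.imread('pics/s74.png'); cv2.imwrite('pics/b.png',cv2.resize(b[185:360,270:435],None,fx=3.4,fy=3.4,interpolation=cv2.INTER_CUBIC))
E
```

```text
56.85 [0.5714 0.0626 0.1923] 0.08202998400144813 [0.2887 0.073  1.7236]
56.9 [0.5705 0.0626 0.1898] 0.08393037373786517 [-0.9507 -0.0517  0.0629]
56.9 [0.5705 0.0626 0.1898] 0.08393037373786517 rows 5 rotdeg [-0.0944  0.0511  4.0882]
[-0.0, 0.0, 0.8] [4.55, -0.64, -0.01]
[-0.0, 0.0, 0.8] [4.54, -0.7, -0.01]
[-0.0, 0.0, 0.8] [4.53, -0.77, -0.01]
[-0.0, 0.0, 0.8] [4.51, -0.83, -0.0]
[-0.0, 0.0, 0.8] [4.5, -0.9, -0.0]
```

View pics/b.png

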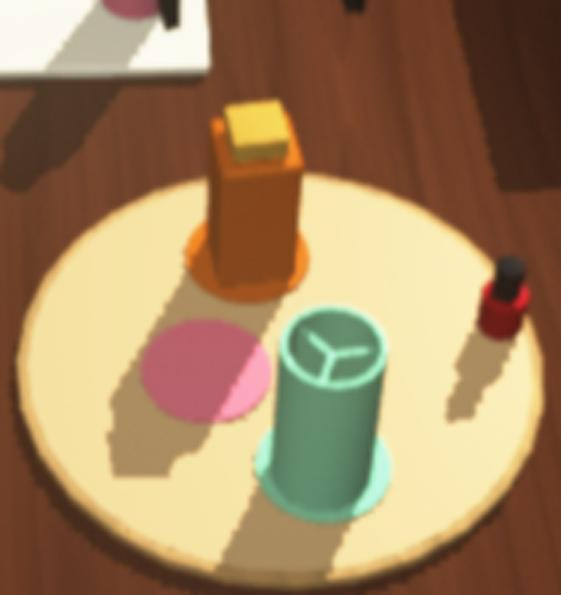

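The amber bottle is upright and centred. The pink bottle is next.

move_arm(rot=[[0,0,0.8],[0,0,0.8],[0,0,0.8],[0,0,0.8],[0,0,0.8]], offset=[[2.2,-0.3,-0.1],[4.2,-0.6,-0.1],[4.5,-0.7,-0.1],[4.5,-0.8,-0.1],[3.4,-0.7,-0.1]], gripper=[1,1,1,1,1])

```text
time_s: 57.4
position: [0.5279, 0.249, 0.1844]
eef_rot: [-2.229, -2.205, 0.021]
force: [0.5, -0.8, -0.7]
grip_width: 0.0875
```

move_arm(rot=[[-0.4,0,0],[-0.4,0,0],[0,0,0]], offset=[[2,-0.4,0.2],[1,-0.2,0.4],[0.3,0,0.2]], gripper=[1,1,1])

```text
time_s: 57.7
position: [0.5171, 0.2862, 0.1693]
eef_rot: [-2.227, -2.215, 0.017]
force: [-0.8, -0.3, 0.2]
grip_width: 0.087
```

```bash
python3 hold.py 4 wrist w75; python3 plan.py .5225 .287 .062 90; python3 - <<'E'
from h import *
c=camera_info('wrist')
print(proj(c,(.523,.287,.118)))
E
```

```text
57.75 [0.517  0.286  0.1689] 0.08725453014165754 [-0.1794  0.5848 -0.1408]
57.8 [0.5177 0.2852 0.1696] 0.08735195824227468 [ 0.2445 -0.4559 -1.0282]
57.85 [0.5184 0.2848 0.1704] 0.08691871364594979 [-0.6432 -0.3087  0.4741]
57.9 [0.5189 0.2846 0.1711] 0.08677882304075718 [-0.0962  0.2549 -0.567 ]
57.9 [0.5189 0.2846 0.1711] 0.08677882304075718 rows 3 rotdeg [-0.335   0.406  -0.4721]
[-0.1, 0.1, -0.2] [0.11, 0.14, 3.64]
[-0.1, 0.1, -0.2] [0.1, 0.13, 3.64]
[-0.1, 0.1, -0.2] [0.09, 0.13, 3.64]
[331.56007815 258.48525131]
```

View pics/w75.png

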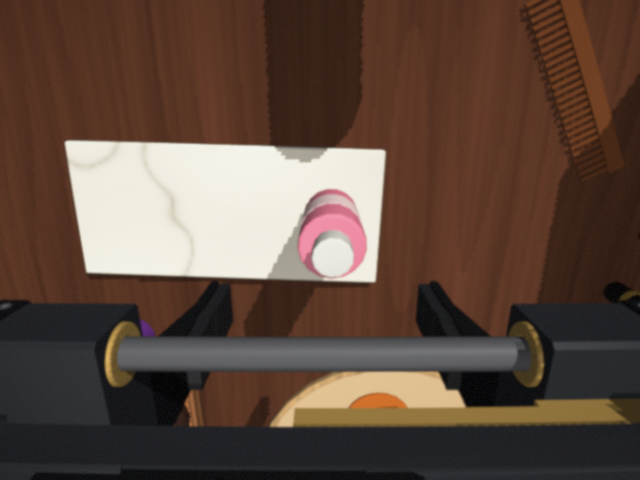

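move_arm(rot=[[0,0,-0.4],[0,0,0],[0.2,0,0],[0.2,0,0],[0.1,0,0]], offset=[[0.2,0.2,1.5],[0.1,0.1,3],[0,-0.1,2.8],[0,-0.1,1.5],[0,0,0.6]], gripper=[1,1,1,1,1])

```text
time_s: 58.4
position: [0.5241, 0.2833, 0.0745]
eef_rot: [-2.227, -2.212, 0.016]
force: [-0.5, -0.5, -0.4]
grip_width: 0.0869
```

```bash
python3 hold.py 5 side s76; python3 plan.py .5233 .2885 .062 90
```

```text
58.45 [0.5236 0.2831 0.0738] 0.08690918598907302 [-1.1722  0.293   0.1244]
58.5 [0.5242 0.2835 0.0753] 0.08736031186477347 [-0.318   0.3342  0.7387]
58.55 [0.5251 0.284  0.0767] 0.08701992304658253 [ 0.2499 -0.3433  0.4773]
58.6 [0.5257 0.2845 0.0777] 0.08696741632619358 [-0.0962  0.3514  0.6757]
58.65 [0.526  0.2847 0.0782] 0.08718338122202769 [-0.5347 -0.2004 -0.4945]
58.65 [0.526  0.2847 0.0782] 0.08718338122202769 rows 1 rotdeg [-0.2013  0.1961 -0.335 ]
[-0.2, 0.2, -0.3] [0.38, -0.27, 1.62]
```

move_arm(rot=[[0,0,-0.3],[0,0,0],[0,0,0]], offset=[[0.2,-0.2,0.7],[0.1,-0.1,0.6],[0,0,0.3]], gripper=[1,1,1])

```text
time_s: 58.95
position: [0.5253, 0.2892, 0.0649]
eef_rot: [2.219, 2.22, 0.002]
force: [-0.1, -0.1, 0.1]
grip_width: 0.087
```

```bash
python3 hold.py 6 side s77; python3 plan.py .5233 .2885 .062 90; python3 - <<'E'
import cv2
b=cv2.imread('pics/s77.png'); cv2.imwrite('pics/b.png',cv2.resize(b[85:225,200:400],None,fx=4,fy=4,interpolation=cv2.INTER_CUBIC))
E
```

```text
59.0 [0.525  0.289  0.0644] 0.08699536587064906 [-0.6112 -0.249   0.4536]
59.05 [0.525  0.2889 0.0645] 0.086832208913302 [-1.1072 -0.161   0.3304]
59.1 [0.5251 0.2889 0.0647] 0.08699836760808664 [ 0.5175 -0.3878  0.5426]
59.15 [0.5253 0.2889 0.0649] 0.08731287948024652 [-0.6302  0.6757 -0.723 ]
59.2 [0.5254 0.2889 0.0651] 0.08707039356553462 [-1.2149  0.13    0.3796]
59.25 [0.5255 0.2889 0.0651] 0.08702100074355719 [-0.0987  0.0201 -0.3916]
59.25 [0.5255 0.2889 0.0651] 0.08702100074355719 rows 1 rotdeg [ 0.1527  0.0568 -0.0136]
[0.2, 0.1, -0.0] [-0.04, -0.22, 0.31]
```

View pics/b.png

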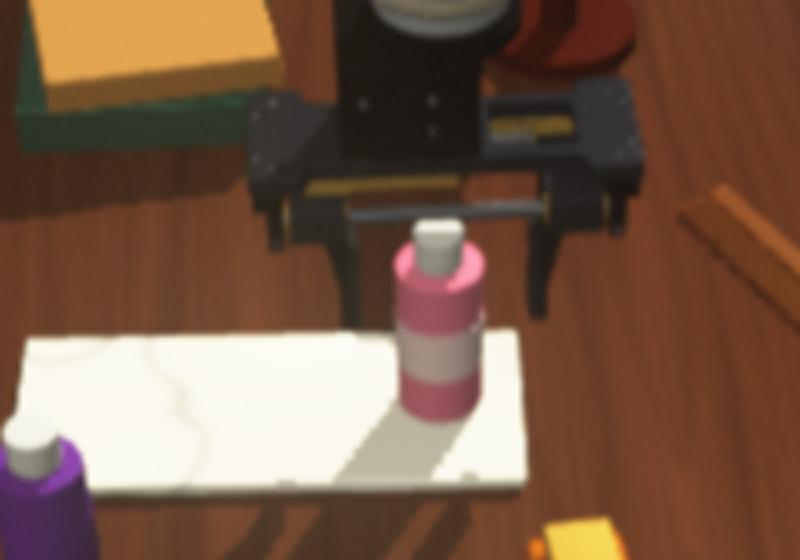

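move_arm(rot=[[0.1,0,0],[0,0,0],[0,0,0],[0,0,0],[0,0,0]], offset=[[0,-0.2,0.2],[0,0,0],[0,0,0],[0,0,0],[0,0,0]], gripper=[1,0.4,0.4,0.4,0.4])

```text
time_s: 59.75
position: [0.5236, 0.2889, 0.0633]
eef_rot: [2.221, 2.22, 0.001]
force: [-0.5, -0.0, 0.2]
grip_width: 0.0631
```

```bash
python3 hold.py 9 side s78; python3 - <<'E'
import cv2
b=cv2.imread('pics/s78.png'); cv2.imwrite('pics/b.png',cv2.resize(b[85:225,200:400],None,fx=4,fy=4,interpolation=cv2.INTER_CUBIC))
E
```

```text
59.8 [0.5236 0.2889 0.0633] 0.05899566098839641 [0.324  0.4193 0.482 ]
59.85 [0.5236 0.2889 0.0633] 0.05522140444164614 [0.5    0.2074 0.3072]
59.9 [0.5236 0.2889 0.0633] 0.050993593377394175 [ 0.02   -0.2979 -0.1495]
59.95 [0.5236 0.2889 0.0633] 0.04696478539357421 [-0.7288 -0.6272  0.3953]
60.0 [0.5235 0.2889 0.0633] 0.04560461449876483 [0.6308 0.4711 0.5496]
60.05 [0.5235 0.2889 0.0633] 0.04524191510706502 [-0.1551  0.2392 -0.3798]
60.1 [0.5235 0.2889 0.0633] 0.04544810036941952 [ 0.2665 -0.8598 -0.0125]
60.15 [0.5235 0.2889 0.0633] 0.04540873980762109 [-0.5931 -0.7643 -0.6913]
60.2 [0.5235 0.2889 0.0633] 0.04486688968114484 [-0.5924  1.3723  0.5343]
```

View pics/b.png

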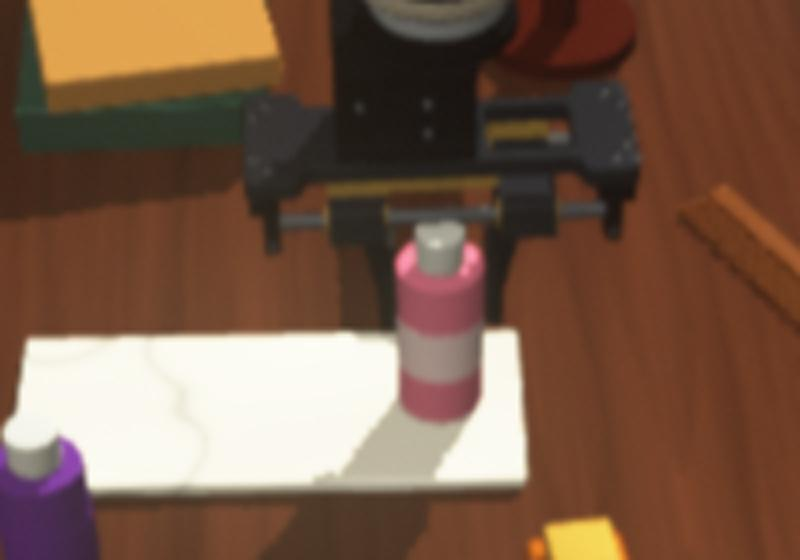

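move_arm(rot=[[0,0,0],[0,0,0],[0,0,0],[0,0,0],[0,0,0]], offset=[[0,0,-1],[0,0,-3],[0,0,-4.5],[0,0,-4.5],[0,0,-2.5]], gripper=[0.4,0.4,0.4,0.4,0.4])

```text
time_s: 60.7
position: [0.5189, 0.2871, 0.2179]
eef_rot: [-2.219, -2.218, 0.021]
force: [0.5, -0.4, -2.0]
grip_width: 0.0453
```

```bash
python3 hold.py 3 wrist w79;  python3 plan.py .542 -.0165 .21 90; python3 -c "
from h import *
c=camera_info('wrist'); s=sense()['position']; print(proj(c,s+np.array([0,0,-.0553+.11])))"
```

```text
60.75 [0.5207 0.2879 0.2222] 0.04536570051459686 [1.9322 0.8618 1.9894]
60.8 [0.5205 0.2878 0.2195] 0.04541702215653179 [ 0.7881  0.0843 -0.3893]
60.85 [0.5191 0.2872 0.2162] 0.045158911913307224 [-0.118   0.0457 -2.4029]
60.85 [0.5191 0.2872 0.2162] 0.045158911913307224 rows 7 rotdeg [-0.6802  0.3472 -0.0288]
[-0.1, 0.0, -0.0] [-4.34, 0.33, 0.11]
[-0.1, 0.0, -0.0] [-4.34, 0.33, 0.11]
[-0.1, 0.0, -0.0] [-4.34, 0.33, 0.1]
[-0.1, 0.0, -0.0] [-4.34, 0.33, 0.1]
[-0.1, 0.0, -0.0] [-4.34, 0.33, 0.1]
[-0.1, 0.0, -0.0] [-4.34, 0.33, 0.1]
[-0.1, 0.0, -0.0] [-4.34, 0.33, 0.09]
[322.43508384 379.58362412]
```

View pics/w79.png

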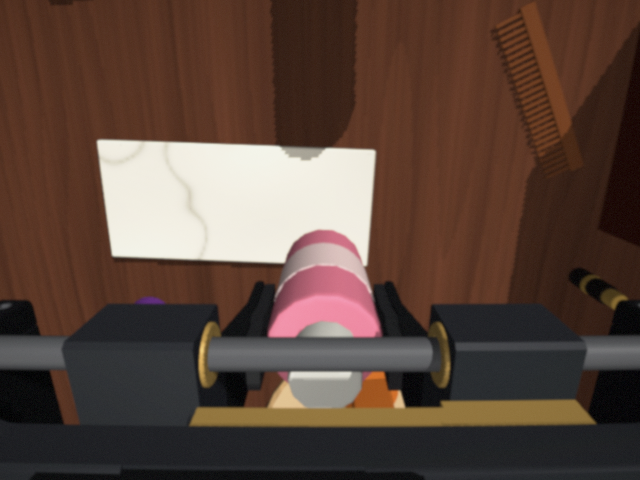

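move_arm(rot=[[0,0,0],[0,0,0],[0,0,0],[0,0,0],[0,0,0]], offset=[[-2,0,0],[-4,0.2,-0.1],[-4.4,0.2,-0.1],[-4.4,0.3,-0.1],[-4.4,0.4,-0.1]], gripper=[0.4,0.4,0.4,0.4,0.4])

```text
time_s: 61.35
position: [0.5239, 0.0941, 0.2106]
eef_rot: [-2.2, -2.222, 0.038]
force: [1.3, 0.1, -1.8]
grip_width: 0.0453
```

move_arm(rot=[[0,0,0],[-0.4,0,0],[-0.4,0,0],[-0.4,0,0]], offset=[[-4.4,0.4,-0.1],[-3.5,0.4,0],[-2,0.4,0],[-1,0.2,0]], gripper=[0.4,0.4,0.4,0.4])

```text
time_s: 61.75
position: [0.5333, -0.023, 0.2026]
eef_rot: [-2.209, -2.22, 0.029]
force: [-0.3, 0.7, -2.4]
grip_width: 0.045
```

```bash
python3 hold.py 4 side s80;  python3 plan.py .541 -.0185 .085 90
```

```text
61.8 [ 0.5332 -0.0238  0.2024] 0.04542616473462022 [-0.4148 -1.1584 -1.47  ]
61.85 [ 0.5333 -0.0222  0.2028] 0.045046150747362804 [-0.0076  0.6399 -1.3131]
61.9 [ 0.5335 -0.021   0.2034] 0.04592224331121085 [-0.0552  1.3738 -1.6658]
61.95 [ 0.5338 -0.0203  0.2039] 0.04541318494981187 [ 0.5143 -0.0057 -1.7032]
61.95 [ 0.5338 -0.0203  0.2039] 0.04541318494981187 rows 3 rotdeg [-1.0854  0.3233  0.4128]
[-0.4, 0.1, 0.1] [0.08, 0.31, 3.96]
[-0.4, 0.1, 0.1] [0.07, 0.29, 3.96]
[-0.4, 0.1, 0.1] [0.07, 0.26, 3.96]
```

View pics/s80.png

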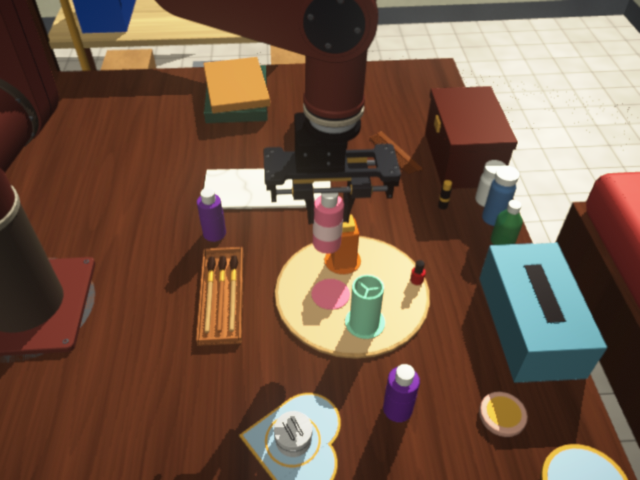

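move_arm(rot=[[-0.4,0,0.2],[-0.4,0,0.2],[-0.1,0,0],[0.1,0,0],[0,0,0]], offset=[[0.1,0.2,1.5],[0.1,0.2,3],[0,0.1,3],[0,-0.1,2],[0,0,1]], gripper=[0.4,0.4,0.4,0.4,0.4])

```text
time_s: 62.45
position: [0.5394, -0.0107, 0.0984]
eef_rot: [2.208, 2.229, -0.003]
force: [-0.5, 0.6, -1.8]
grip_width: 0.0455
```

```bash
python3 hold.py 5 side s81;  python3 plan.py .541 -.0185 .0663 90
```

```text
62.5 [ 0.5386 -0.0105  0.0971] 0.04554646846453524 [-1.6233  0.0465 -3.0832]
62.55 [ 0.5392 -0.011   0.0986] 0.04525581387114135 [-0.8853 -0.1122 -1.8293]
62.6 [ 0.5404 -0.0116  0.1002] 0.04535555749417461 [-0.1282 -0.1804 -0.7514]
62.65 [ 0.5413 -0.012   0.1013] 0.04524489390065121 [ 0.6683 -0.2455 -2.0188]
62.7 [ 0.5418 -0.0123  0.1018] 0.045300874049364954 [-0.2048 -0.1893 -1.4393]
62.7 [ 0.5418 -0.0123  0.1018] 0.045300874049364954 rows 1 rotdeg [0.399  0.3095 0.4579]
[0.4, 0.3, 0.5] [-0.6, -0.11, 3.56]
```

move_arm(rot=[[0.2,0.2,0.3],[0.2,0.2,0.2],[0,0,0],[0,0,0],[0,0,0]], offset=[[-0.3,-0.1,0.6],[-0.3,-0.1,1],[0,-0.1,0.8],[0,0,0.5],[0,0,0.2]], gripper=[0.4,0.4,0.4,0.4,0.4])

```text
time_s: 63.2
position: [0.5417, -0.0198, 0.0722]
eef_rot: [2.221, 2.216, 0.008]
force: [-0.2, 0.6, -1.5]
grip_width: 0.0457
```

```bash
python3 hold.py 6 side s82;  python3 plan.py .541 -.0185 .0663 90; python3 - <<'E'
import cv2
b=cv2.imread('pics/s82.png'); cv2.imwrite('pics/b.png',cv2.resize(b[185:360,270:435],None,fx=3.4,fy=3.4,interpolation=cv2.INTER_CUBIC))
E
```

```text
63.25 [ 0.5415 -0.0198  0.072 ] 0.045136939573200474 [ 0.0303  0.563  -0.9696]
63.3 [ 0.5417 -0.0197  0.0724] 0.0453071764852142 [ 0.2397  0.1899 -1.5252]
63.35 [ 0.5421 -0.0197  0.0729] 0.04536593359392476 [-0.3175 -0.4292 -1.4955]
63.4 [ 0.5424 -0.0197  0.0732] 0.04549769603017009 [ 0.4426  0.7401 -0.2649]
63.45 [ 0.5425 -0.0197  0.0734] 0.045753853371556893 [-0.3719 -0.5125 -1.4478]
63.5 [ 0.5426 -0.0197  0.0735] 0.04551526655813592 [ 0.1206 -0.1772 -2.3245]
63.5 [ 0.5426 -0.0197  0.0735] 0.04551526655813592 rows 1 rotdeg [ 0.472  -0.0339 -0.1061]
[0.5, -0.0, -0.1] [0.12, -0.16, 0.72]
```

View pics/b.png

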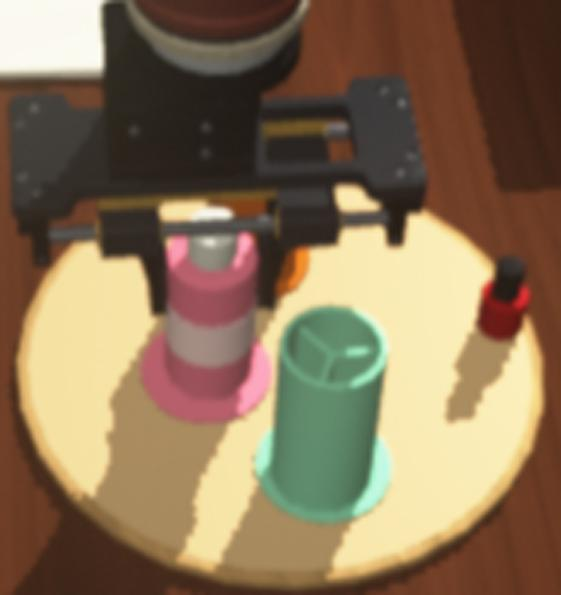

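move_arm(rot=[[0.3,0,0],[0.1,0,0],[0,0,0]], offset=[[0.1,-0.2,0.3],[0,-0.1,0.3],[0,0,0.1]], gripper=[0.4,0.4,0.4])

```text
time_s: 63.8
position: [0.54, -0.0186, 0.0669]
eef_rot: [2.222, 2.219, 0.003]
force: [-0.8, 0.0, -1.2]
grip_width: 0.0456
```

```bash
python3 hold.py 6 side s83;  python3 plan.py .541 -.0185 .0663 90
```

```text
63.85 [ 0.54   -0.0185  0.0667] 0.045293505418455726 [-0.0613  0.6584 -1.3753]
63.9 [ 0.5401 -0.0186  0.0669] 0.04540731305815662 [ 0.0766 -0.1918 -1.4283]
63.95 [ 0.5402 -0.0186  0.0671] 0.045321226648006446 [ 0.3017 -0.1394 -1.8576]
64.0 [ 0.5403 -0.0187  0.0672] 0.045919890991750895 [-0.3447  0.4835 -1.8187]
64.05 [ 0.5404 -0.0187  0.0673] 0.04541143109097976 [-0.4787 -0.5179 -1.6809]
64.1 [ 0.5404 -0.0187  0.0673] 0.04550940475544655 [ 0.349  -0.7512 -2.1128]
64.1 [ 0.5404 -0.0187  0.0673] 0.04550940475544655 rows 1 rotdeg [ 0.1704 -0.0136 -0.0977]
[0.2, -0.0, -0.1] [0.02, 0.06, 0.1]
```

move_arm(rot=[[0,0,0],[0,0,0],[0,0,0],[0,0,0],[0,0,0]], offset=[[0,0,0.15],[0,0,0],[0,0,0],[0,0,0],[0,0,0]], gripper=[0.4,0.4,0.8,0.8,0.8])

```text
time_s: 64.6
position: [0.5414, -0.0189, 0.0668]
eef_rot: [2.221, 2.217, 0.006]
force: [-0.5, -0.3, 0.3]
grip_width: 0.0617
```

```bash
python3 hold.py 5 side s84
```

```text
64.65 [ 0.5414 -0.0189  0.0668] 0.06489079648372414 [ 0.0769 -0.3012  0.0314]
64.7 [ 0.5414 -0.0189  0.0667] 0.06666202017871316 [0.2889 0.0367 0.2267]
64.75 [ 0.5414 -0.0189  0.0667] 0.06810746372474595 [-0.5647  0.0263  0.183 ]
64.8 [ 0.5413 -0.0189  0.0667] 0.06853908151476927 [ 0.576   0.6399 -0.2684]
64.85 [ 0.5413 -0.0189  0.0667] 0.0690747720355486 [-0.0904 -0.3819  0.6452]
```

move_arm(rot=[[0,0,0],[0,0,0],[0,0,0],[0,0,0],[0,0,0]], offset=[[0,0,-1],[0,0,-3],[0,0,-4],[0,0,-3.5],[0,0,-2]], gripper=[0.8,0.8,0.8,1,1])

```text
time_s: 65.35
position: [0.5374, -0.0183, 0.2043]
eef_rot: [-2.221, -2.217, 0.003]
force: [0.1, -0.2, -0.5]
grip_width: 0.0787
```

```bash
python3 hold.py 2 side s85; python3 plan.py .36 .25 .25 90
```

```text
65.4 [ 0.5392 -0.0186  0.2077] 0.08188970199085997 [2.502  0.1389 3.3197]
65.45 [ 0.5389 -0.0186  0.2054] 0.08389609589536469 [ 1.0282  0.419  -0.1652]
65.45 [ 0.5389 -0.0186  0.2054] 0.08389609589536469 rows 7 rotdeg [ 0.0123 -0.0445 -0.1049]
[0.0, -0.0, -0.0] [3.83, -2.56, -0.63]
[0.0, -0.0, -0.0] [3.83, -2.56, -0.63]
[0.0, -0.0, -0.0] [3.83, -2.56, -0.64]
[0.0, -0.0, -0.0] [3.83, -2.56, -0.64]
[0.0, -0.0, -0.0] [3.83, -2.56, -0.64]
[0.0, -0.0, -0.0] [3.84, -2.56, -0.64]
[0.0, -0.0, -0.0] [3.84, -2.56, -0.64]
```

View pics/s85.png

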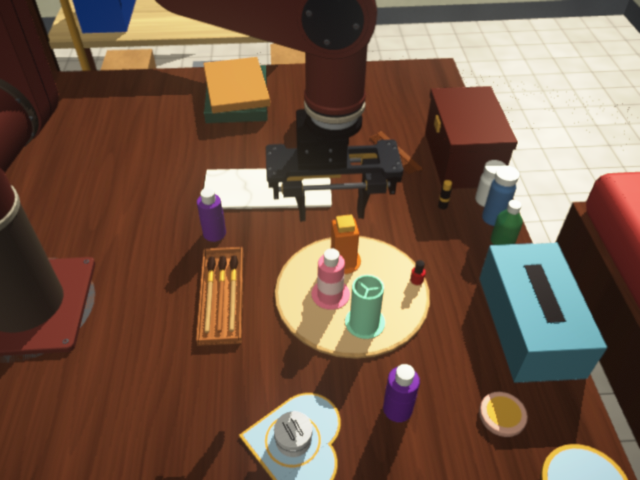

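Everything is placed. I'll move the arm out of the way so the top camera can check.

move_arm(rot=[[0,0,0],[0,0,0],[0,0,0],[0,0,0],[0,0,0]], offset=[[2,-1.5,-0.5],[3.8,-2.6,-0.7],[3.8,-2.6,-0.7],[3.8,-2.6,-0.7],[3.8,-2.6,-0.5]], gripper=[1,1,1,1,1])

```text
time_s: 65.95
position: [0.4171, 0.1542, 0.2334]
eef_rot: [-2.233, -2.207, 0.005]
force: [0.6, 0.2, -0.5]
grip_width: 0.0866
```

move_arm(rot=[[0,0,0],[0,0,0],[0,0,0],[0,0,0]], offset=[[3.8,-2,-0.3],[3,-1,0],[2,0,0],[1,0,0]], gripper=[1,1,1,1])

```text
time_s: 66.35
position: [0.3812, 0.2585, 0.2341]
eef_rot: [-2.226, -2.21, 0.008]
force: [0.1, 0.1, 0.1]
grip_width: 0.0869
```

```bash
python3 hold.py 2 side s86; python3 hold.py 1 top t86; python3 - <<'E'
from h import *
np.set_printoptions(precision=4,suppress=True)
a=cv2.imread('pics/t86.png'); cv2.imwrite('pics/b.png',cv2.resize(a[125:295,225:395],None,fx=3.5,fy=3.5,interpolation=cv2.INTER_CUBIC))
cv2.imwrite('pics/c.png',cv2.resize(a[225:335,405:525],None,fx=5,fy=5,interpolation=cv2.INTER_CUBIC))
E
```

```text
66.4 [0.3812 0.2591 0.2339] 0.08695303243651427 [-1.7747  0.2641 -0.3569]
66.45 [0.3816 0.2577 0.234 ] 0.08708870846031598 [ 0.7441  0.625  -0.6854]
66.5 [0.382  0.2569 0.2341] 0.08664002554589952 [-0.2452 -0.952  -0.1748]
```

View pics/b.png

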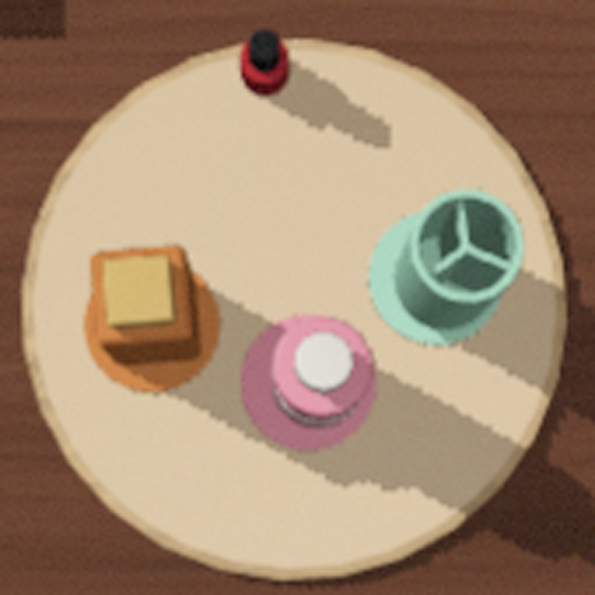

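View pics/c.png

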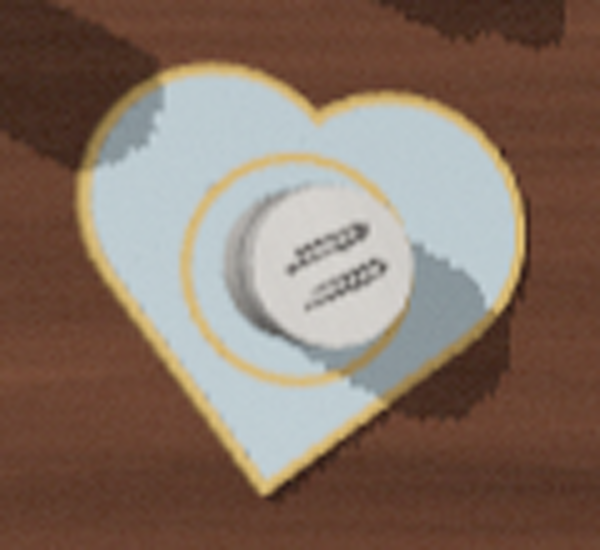

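View pics/t86.png

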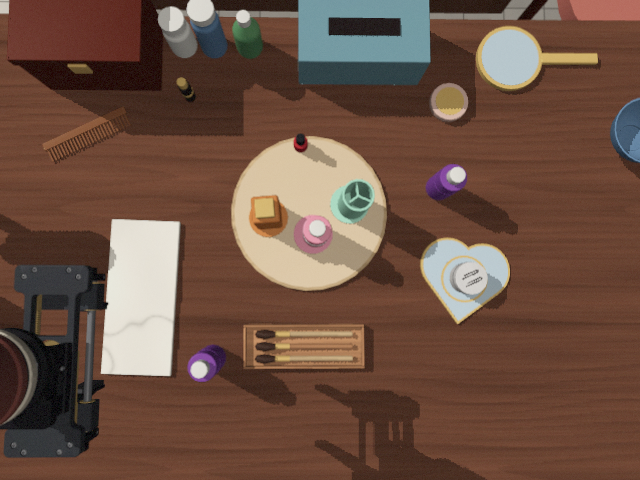

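```bash
python3 - <<'E'
from h import *
np.set_printoptions(precision=4,suppress=True)
c=camera_info('top')
f=lambda a,b:(225+(a+.5)/3.5-.5,125+(b+.5)/3.5-.5)
g=lambda a,b:(405+(a+.5)/5-.5,225+(b+.5)/5-.5)
print('mint',onz(c,*f(467,246),.111),'coaster',onz(c,349.2,203.86,.011))
print('pink',onz(c,*f(324,361),.121),'coaster',onz(c,312.75,233.9,.011))
print('amber',onz(c,*f(138,290),.115),'coaster',onz(c,267.95,217.3,.011))
print('tin',onz(c,*g(332,267),.042),'ring',onz(c,*g(298,269),.006))
# side
cs=camera_info('side'); b=cv2.imread('pics/s86.png'); cv2.imwrite('pics/d.png',cv2.resize(b[205:360,270:435],None,fx=3.6,fy=3.6,interpolation=cv2.INTER_CUBIC))
cv2.imwrite('pics/e.png',cv2.resize(b[380:480,230:350],None,fx=5,fy=5,interpolation=cv2.INTER_CUBIC))
E
```

```text
mint [ 0.5944 -0.0849  0.111 ] coaster [ 0.5967 -0.081   0.011 ]
pink [ 0.5412 -0.0203  0.121 ] coaster [ 0.5425 -0.0157  0.011 ]
amber [0.5734 0.0621 0.115 ] coaster [0.572  0.0642 0.011 ]
tin [ 0.4642 -0.2857  0.042 ] ring [ 0.4635 -0.2867  0.006 ]
```

View pics/d.png

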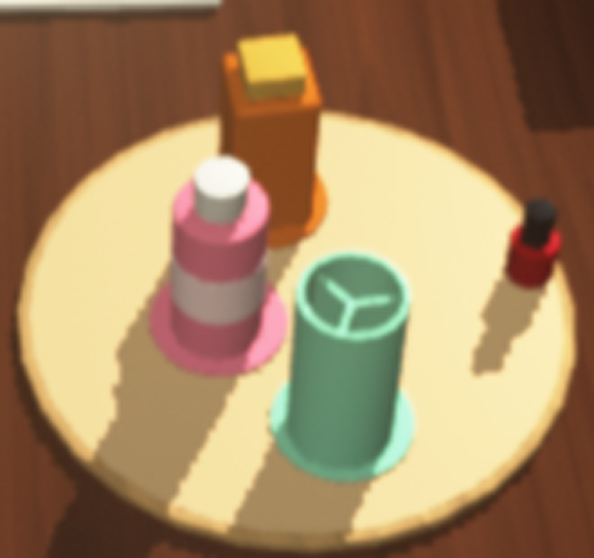

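View pics/e.png

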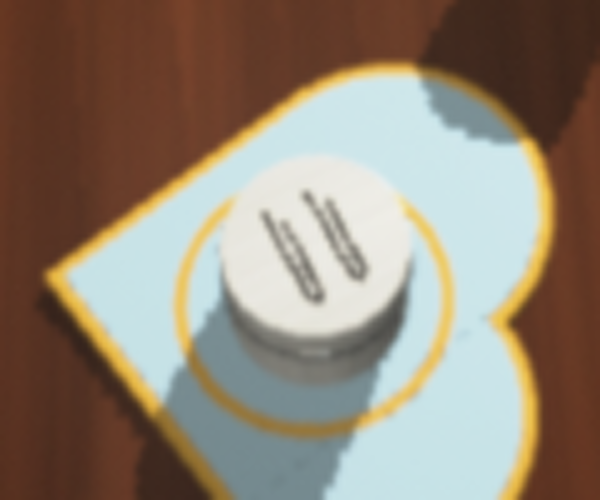

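```bash
python3 -c "
from h import *
print(sense()['qd'].round(3)); print(finish_job())"
```

```text
[-0.028 -0.01   0.002 -0.006  0.003 -0.006]
the job is handed in; nothing more can be done
None
```

The job is done as asked and handed in at about 66 s. I stood the pink bottle, amber bottle and mint holder on the marble board and then put the tin, lid up, in the gold ring. After that I returned each of the three to its own coaster.

**Last checks (top and side pictures):**
- **Upright:** the tin and the three returned pieces all stand upright. The varnish bottle appears at the same place as at the start.
- **Tin:** about 1 mm from the ring centre.
- **Amber bottle:** back at its starting position, within about 2–3 mm of its coaster centre.
- **Mint holder and pink bottle:** about 4–5 mm off their coaster centres, towards -y. Both are fully on their coasters, so I left them rather than risk handling them again.

**What went wrong or disagreed:**
- **First pink grasp:** the gripper drifted about 10 mm, so the bottle tilted an estimated 7° on its coaster. I straightened it, released it and gripped it again, and it did not fall.
- **Camera agreement:** the top and side views differed by up to about 3 mm in y. On the board, the top and wrist views differed by up to about 11 mm.

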